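# Scrub a tilted cylinder barrel with a bore brush

## Robot

A 6-joint arm with a two-finger parallel gripper is mounted at the origin on a cart in front of the work surface, level with it; the furniture and walls round the work are solid. World frame = base frame: x ahead of the robot, y to its left, z up, the work surface at z = 0. Lengths are in m, angles in rad, forces in N, time in s.
With the tool pointing down it reaches from about 0.25 to 0.725 m from the base axis. Payload 4 kg.
Tool frame: the origin (TCP) lies at the very end of the fingers, on their centre line; the grasp point (between the pads) lies 19 mm behind it; x points along the fingers, y is the direction in which the jaws open and shut, and the axes are right-handed (so a half turn about x gives the same grasp; the last joint's range is limited). The gripper opens to 85 mm and grips with 20 to 120 N. Pads are 22 mm wide; open, the fingers measure 114 mm over their backs; the gripper's body (76 mm by 85 mm) begins 54 mm behind the grasp point. The pads swing forward as they close: fully open they stand 13 mm farther back than shut.
Start: joints at [-1.199, 0.241, 0.005, 1.335, 0, 1.571], TCP at [0.182, -0.466, 0.231] pointing down, gripper open.
Joint ranges: [-2.72, 2.72], [-1.05, 1.87], [-1.09, 1.28], [-1.99, 2.15], [-1.42, 1.44], [-3.14, 3.14]. Speed limits (rad/s): [2.79, 2.79, 3.14, 3.14, 3.14, 3.14].

## Interface

Orientations are given as a unit quaternion [x, y, z, w].
In Python, from workcell import get_obs, camera, job_done gives the robot as it stands. The module is installed in compiled form; this text tells all that it offers.
- The arm moves only by the tool arm_command, never from a script. Its argument "motion" is a list of rows, each an object of numbers: "x", "y", "z": the shift along the tool's x, y, z in m; "roll": the turn about the tool's x in rad; "fingers": the opening, from 0 (shut) to 1 (fully open). A call has 1 to 20 rows; each row shifts and turns the pose as measured when the row begins, along the tool's axes as they then stand; what a row does not reach is not made up. A row lasts 1/12 s, in which the tool goes at most 41.7 mm and 7.16 degrees, less where a joint would pass 70% of its speed; a pose out of reach is approached as far as the arm can. A call is refused whole if a number of a shift passes 0.0417 or a number of a turn 0.125, either way. A call with a gripper value outside its range is refused whole. The fingers move at their own pace and stop on an object; the grip force is fixed at half the most. Time passes only in rows, so rows that do not move let the fingers close. It gives the time, the measured TCP pose, the force and the opening at its end, in the units of the state.
- get_obs(): the state, without advancing time (a new reading comes with each control period).
- camera(name): name is "scene" or "top"; returns a dict with "frame" (400x640x3 uint8, red, green, blue), "intrinsics" (3x3 intrinsics, pixels), "rvec" (rotation vector, rad) and "tvec" (3), from world to camera coordinates, as OpenCV has them. Camera axes: x right, y down, z forward; pixel columns grow to the right and rows downward; lengths in m; the calibration is good to about 2 mm. A picture is of the moment at which its call begins. There is no depth.
- job_done(): hands the job in, once; it reports no verdict.
The state is a dict: "clock": time; "joint_pos": joint angles; "joint_vel": joint speeds; "tau": joint torques, N m; "eef_pos": TCP position; "tool_rot": TCP orientation; "ft_force": force on the tool from outside, world axes, zero at the start; "ft_torque": the same for the moment, N m; "grip_width": finger opening in m.
Only numpy, scipy, OpenCV 4.12 (cv2) and the standard library are available. Lean on these libraries where they do the work, as an engineer would, in place of code of your own. Each camera call takes 0.05 s, during which the arm holds its last target.

## Task

Take the bore brush from its stand and scrub the tilted cylinder barrel with it: push the brush right to the bottom of the bore, draw it back until the bristles come up to the mouth, push it to the bottom again, and draw it out. Then hang the brush back in the fork of its stand by its collar, hanging straight, and let go. Do not knock the barrel out of its setting, and leave the other things on the bench where they are.

Things in the scene. Friction and masses are not known exactly. Their poses are not given: they have to be found in the camera images.
- brush_handle (a point): centre of the brush's square blue handle (21x21 mm, 72 mm long): grip it there across two opposite flats; x and y axes are square to the flats. Along the brush's axis: the handle top is 36 mm above this point, the black collar's underside 42 mm below it, the brush tip 172 mm below it. z axis points from tip to handle, upward as it hangs. Weight about 0.1 kg, balanced near the collar
- brush_tip (a point): lowest end of the brush, on its axis. From the tip up: brass bristle head 52 mm long, 39 mm wide as seen, of which a 28 mm core is stiff and the rest gives way; then an 8 mm steel shaft; black collar, 30 mm diameter and 6 mm thick, its underside 130 mm above the tip; then the handle. z axis as for the handle
- brush_collar (a point): centre of the collar's underside, 130 mm above the tip; it rests on the fork as the brush hangs
- fork_seat (a point): the place on the top face of the stand's dark fork, 150 mm above the bench, where the centre of the collar's underside sits. The fork's slot, 14 mm wide, is open toward this point's -x side; x points from the opening (roughly on the robot's right) to the post behind, z up. The fork ends 28 mm in front of the seat; the slot's closed end is 12 mm behind it
- stand: brush stand, fixed to the bench: grey base 90x90 mm, dark post, fork on top; origin under the base's centre, axes as fork_seat. Two red lips, 4 mm high, at the fork's front ends keep the collar in: lift the brush 10 mm or more, then draw it out along -x by 55 mm or more, since the bristle head cannot pass upward through the slot
- bore_mouth (a point): centre of the bore's open mouth in the top flange (66x66 mm) of the aluminium barrel. Bore 46 mm diameter, 98 mm deep, closed at the bottom. z axis points out of the bore along its axis, up and tilted toward this point's -x side (roughly to the robot). The barrel sits between two dark cheeks, 117 mm high, on a grey base fixed to the bench
- bore_floor (a point): centre of the bore's bottom, 98 mm below the mouth along the axis; axes as for bore_mouth. The bore is scrubbed to the bottom when the brush tip is here; the bristles come up to the mouth when the tip is some 46 mm or more above this point
- barrel (a joint): tilt of the barrel from upright in rad (0 upright; 0.38 to 0.55 at the start), about a stiff level pivot 55 mm below the mouth and 95 mm above the bench; it yields only to more than about 2 Nm. Leave it as it is
- end_cap_1: square machined end cap, 56x56x18, lying flat; origin at the centre of its underside. A bystander: leave it alone
- piston_1: white piston disc with black seal, 40 across, 14 high, lying flat; origin at the centre of its underside. A bystander: leave it alone
- piston_rod_1: chromed piston rod, 16 thick, 148 long, lying; origin at the centre of its underside. A bystander: leave it alone
- oil_bottle: white oiler bottle with yellow spout, 50 across, 152 high, standing; origin at the centre of its underside. A bystander: leave it alone
- cylinder_10: compact aluminium pneumatic cylinder, 61x61x114, standing; origin at the centre of its underside. A bystander: leave it alone
Mind the look-alikes: they are no part of the job. Leave any turquoise look-alike of the part that bears brush_handle alone.

How it is judged:
By the outcome, as a careful person would: the job done as asked, in the order asked, and still so for the second after the job is handed in, with the robot touching nothing.
It also fails if it takes over 51 s, if anything falls off the work surface, if the arm or the gripper's body presses on something with over 40 N, if the wrist force passes 120 N, or if a joint passes its speed limit or range.

## Working session

There is one attempt and no reset: what is moved stays moved. The work goes in short steps, Python scripts to look and compute and a tool call to move; the robot and the scene stay as the last step left them, time stands still between calls to the robot, and variables do not carry over. Pictures are saved under pics/ and viewed, and the job is handed in when it is done.

Besides the shell and the picture viewer there is one more tool, called by a JSON object that holds its "api" and its "payload". arm_command: Moves the arm, as the interface text tells. Its arguments: {"type":"object","properties":{"motion":{"type":"array","items":{"type":"object","properties":{"x":{"type":"number"},"y":{"type":"number"},"z":{"type":"number"},"roll":{"type":"number"},"fingers":{"type":"number"}}}}},"required":["motion"]}

```bash
mkdir -p pics; ls
python3 - <<'E'
from workcell import get_obs,camera
import cv2,numpy as np,pickle
o=get_obs();print({k:np.round(v,3).tolist() for k,v in o.items()})
for n in("scene","top"):
    c=camera(n);pickle.dump(c,open(n+'0.pkl','wb'))
    cv2.imwrite(f'pics/{n}0.png',c['frame'][:,:,::-1]);print(n,c['intrinsics'],c['rvec'],c['tvec'])
E
```

```text
pics
{'clock': 0.0, 'joint_pos': [-1.199, 0.241, 0.004, 1.335, -0.0, 1.571], 'joint_vel': [0.0, 0.001, 0.001, -0.003, -0.001, -0.002], 'tau': [-0.001, -37.231, 25.241, 0.017, -0.0, 0.0], 'eef_pos': [0.181, -0.465, 0.23], 'tool_rot': [-0.695, -0.131, 0.695, -0.13], 'ft_force': [0.149, 0.091, 0.469], 'ft_torque': [0.052, -0.031, 0.055], 'grip_width': 0.085}
scene [[444.11528811   0.         318.8859247 ]
 [  0.         444.11528811 204.30107081]
 [  0.           0.           1.        ]] [ 1.24876077 -2.16243014  1.00534448] [0.16816236 0.42185818 1.10455277]
top [[510.67019735   0.         318.75900746]
 [  0.         510.67019735 208.48955195]
 [  0.           0.           1.        ]] [ 2.15236096 -2.14862853  0.12755362] [-0.07948322  0.50239566  1.34652302]
```

View pics/scene0.png

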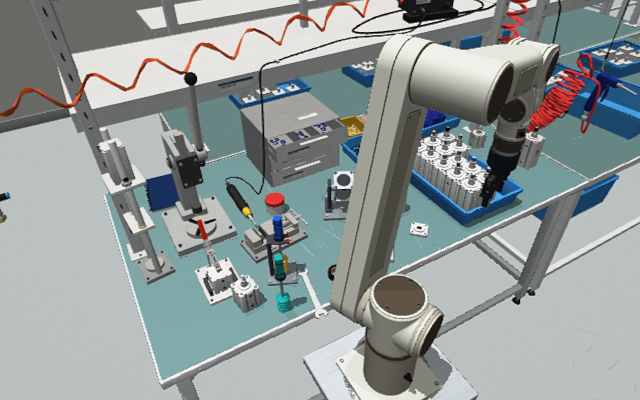

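View pics/top0.png

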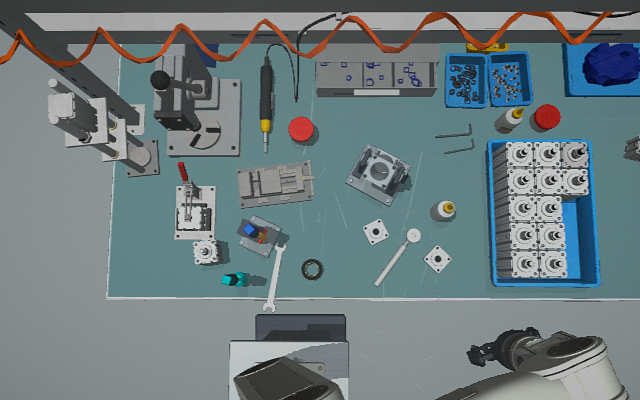

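```bash
cat > h.py <<'E'
import cv2,numpy as np,pickle
from scipy.spatial.transform import Rotation as R
def load(n,s='0'): return pickle.load(open(f'{n}{s}.pkl','rb'))
def crop(c,u,v,w,h,k,fn):
    im=c['frame'][v:v+h,u:u+w,::-1]
    cv2.imwrite('pics/'+fn,cv2.resize(im,None,fx=k,fy=k,interpolation=cv2.INTER_CUBIC))
def proj(c,P):
    return cv2.projectPoints(np.array(P,float).reshape(-1,3),c['rvec'],c['tvec'],c['intrinsics'],None)[0].reshape(-1,2)
def ray(c,uv):
    Rm=cv2.Rodrigues(c['rvec'])[0];d=Rm.T@np.linalg.inv(c['intrinsics'])@np.array([uv[0],uv[1],1.])
    return -Rm.T@np.asarray(c['tvec']).ravel(),d/np.linalg.norm(d)
def onz(c,uv,z):
    o,d=ray(c,uv);return o+d*(z-o[2])/d[2]
def tri(c1,u1,c2,u2):
    o1,d1=ray(c1,u1);o2,d2=ray(c2,u2)
    A=np.stack([d1,-d2],1);s=np.linalg.lstsq(A,o2-o1,rcond=None)[0]
    p,q=o1+s[0]*d1,o2+s[1]*d2;return (p+q)/2,np.linalg.norm(p-q)
E
python3 - <<'E'
from h import *
t=load('top');s=load('scene')
crop(t,220,205,75,60,10,'t_st.png');crop(t,335,135,80,60,10,'t_b.png')
crop(s,240,190,100,110,5,'s_st.png');crop(s,310,160,60,65,9,'s_b.png')
for c in(t,s): print(ray(c,(320,200)))
E
```

```text
(array([ 0.32617199, -0.09229561,  1.39890549]), array([ 0.14441788,  0.00751489, -0.98948825]))
(array([-0.43646458,  0.41599797,  1.03088509]), array([ 0.68250651, -0.37386516, -0.62802046]))
```

View pics/t_st.png

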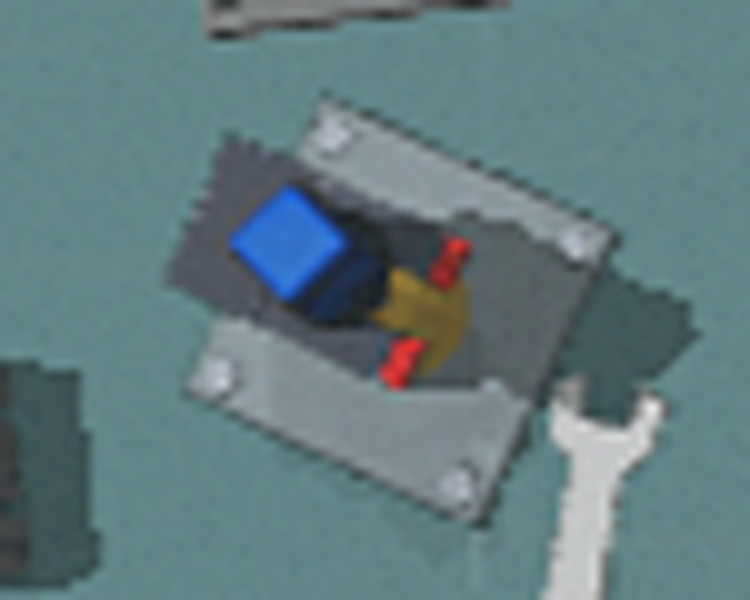

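View pics/t_b.png

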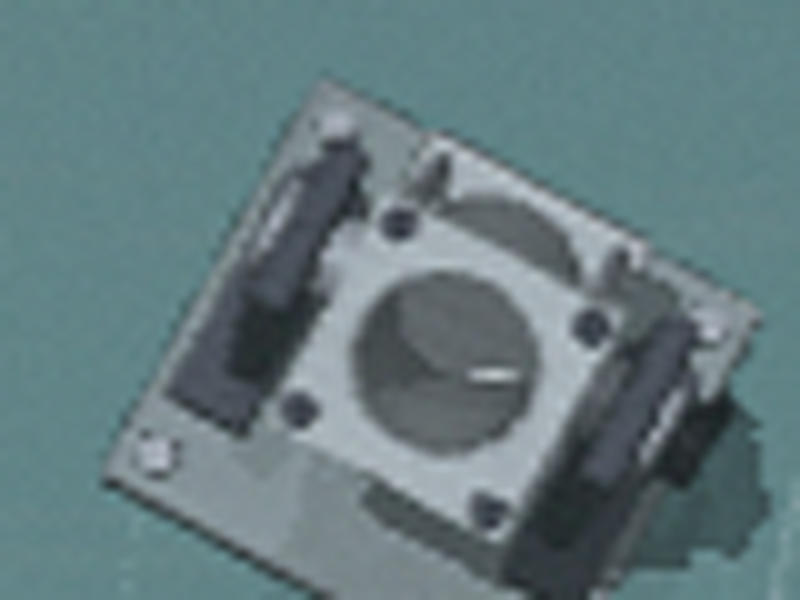

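View pics/s_st.png

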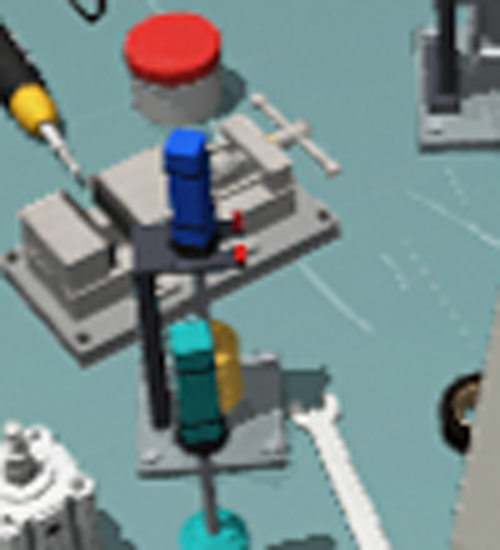

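View pics/s_b.png

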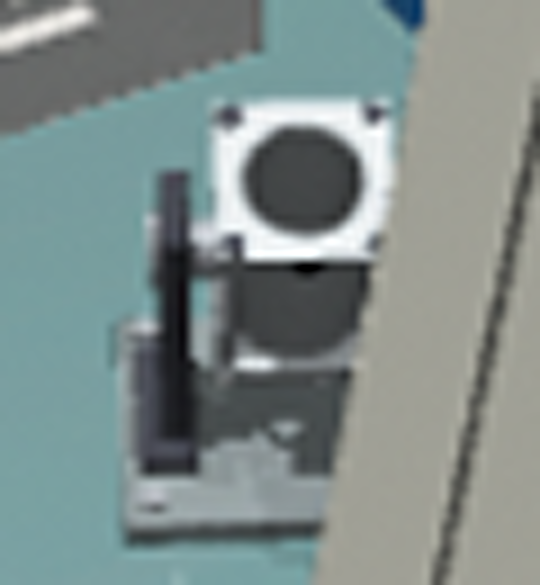

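```bash
cat > fit.py <<'E'
from h import *
from scipy.optimize import least_squares
t=load('top');s=load('scene')
def px(a,k,o): return (np.array(a,float)+.5)/k-.5+np.array(o)
T=lambda a:px(a,10,(220,205)); TB=lambda a:px(a,10,(335,135)); S=lambda a:px(a,5,(240,190)); SB=lambda a:px(a,9,(310,160))
# barrel
bt=TB([(447,363),(398,222),(592,327),(487,510),(298,409)]);bs=SB([(303,180),(228,117),(374,113),(375,242),(232,246)])
def bar(p):
    x,y,yaw,th,a=p
    Rm=R.from_euler('zy',[yaw,-th]).as_matrix()
    m=np.array([x,y,.095])+.055*Rm[:,2]
    L=np.array([(0,0,0),(a,a,0),(a,-a,0),(-a,-a,0),(-a,a,0)])
    return m+L@Rm.T,Rm
def f(p,w=(1,1)):
    P,_=bar(p);return np.r_[w[0]*(proj(t,P)-bt).ravel(),w[1]*(proj(s,P)-bs).ravel()]
for w in((1,1),(1,.0),(0,1)):
    r=least_squares(f,[.5,-.2,-.5,.45,.025],args=(w,));P,Rm=bar(r.x)
    print(w,r.x.round(4),'mouth',P[0].round(4),'ax',Rm[:,2].round(3));print(f(r.x).reshape(-1,2).round(1).tolist())
# stand
print('handle top', onz(t,T((289,242)),.228),'lips',onz(t,T((452,262)),.153),onz(t,T((403,362)),.153))
for q in((325,95),(618,238),(485,522),(190,390)): print('base',onz(t,T(q),.01).round(4))
print('scene top', onz(s,S((188,140)),.228),'lips',onz(s,S((238,219)),.153),onz(s,S((241,254)),.153))
for a in [(290,185),(347,243),(288,300),(230,240)]: print('hc',onz(t,T(a),.228).round(4))
E
python3 fit.py
```

```text
(1, 1) [ 0.6027 -0.2305 -0.4665  0.3966  0.0273] mouth [ 0.5814 -0.2305  0.1457] ax [-0.386  0.     0.922]
[[0.0, 0.5], [0.5, 0.1], [0.4, -0.7], [0.4, 0.1], [0.1, 0.7], [-0.5, -0.0], [-0.4, -0.4], [-0.9, 1.4], [-0.1, 0.6], [-0.2, -1.1]]
(1, 0.0) [ 0.5798 -0.2293 -0.5071 -0.0229  0.027 ] mouth [ 0.5811 -0.2293  0.15  ] ax [0.023 0.    1.   ]
[[-0.3, 0.3], [0.2, 0.0], [-0.1, -0.2], [0.2, 0.1], [-0.1, -0.2], [-0.7, -0.9], [-0.7, 1.8], [-1.0, 1.8], [-0.1, -3.3], [-0.6, -3.3]]
(0, 1) [ 0.6076 -0.2331 -0.4137  0.4662  0.0277] mouth [ 0.5829 -0.2331  0.1441] ax [-0.449  0.     0.893]
[[1.0, 0.1], [0.7, -0.1], [1.4, -1.9], [2.1, -0.6], [1.1, 0.9], [-0.1, -0.1], [-0.3, -0.6], [-0.8, 0.7], [0.6, 0.6], [0.5, -0.6]]
handle top [0.43000031 0.08126574 0.228     ] lips [0.43179763 0.05231293 0.153     ] [0.40728575 0.06390654 0.153     ]
base [0.4898 0.1045 0.01  ]
base [0.4506 0.0236 0.01  ]
base [0.3732 0.0588 0.01  ]
base [0.4089 0.1398 0.01  ]
scene top [0.42945518 0.07726513 0.228     ] lips [0.43265049 0.0504514  0.153     ] [0.40576604 0.0618372  0.153     ]
hc [0.4432 0.0813 0.228 ]
hc [0.4298 0.0679 0.228 ]
hc [0.4166 0.0812 0.228 ]
hc [0.4304 0.0949 0.228 ]
```

```bash
sed -i "s/'zy'/'ZY'/" fit.py; python3 fit.py | head -6
cat >> h.py <<'E'
def st():
    from workcell import get_obs
    o=get_obs();M=R.from_quat(o['tool_rot']).as_matrix()
    print('t',round(o['clock'],2),'p',np.round(o['eef_pos'],4).tolist(),'q',np.round(o['joint_pos'],3).tolist(),'F',np.round(o['ft_force'],1).tolist(),'M',np.round(o['ft_torque'],2).tolist(),'w',round(o['grip_width'],4))
    print('tool axes cols x',M[:,0].round(3),'y',M[:,1].round(3),'z',M[:,2].round(3))
    return np.array(o['eef_pos']),M
E
python3 -c "
from h import *
st()"
```

```text
(1, 1) [ 0.6012 -0.2415 -0.5099  0.4198  0.027 ] mouth [ 0.5816 -0.2305  0.1452] ax [-0.356  0.199  0.913]
[[0.0, 0.5], [0.6, -0.0], [0.3, -0.1], [0.3, 0.2], [0.3, -0.0], [-0.5, 0.1], [-0.4, 0.3], [-0.7, 0.4], [-0.1, 0.1], [-0.4, -0.1]]
(1, 0.0) [ 0.6043 -0.2422 -0.5065  0.4794  0.0271] mouth [ 0.5822 -0.2299  0.1438] ax [-0.403  0.224  0.887]
[[-0.3, 0.4], [0.1, -0.1], [-0.0, -0.2], [0.1, 0.0], [0.1, -0.2], [-0.7, 0.4], [-0.7, 0.4], [-0.9, 0.5], [-0.3, 0.6], [-0.7, 0.5]]
(0, 1) [ 0.605  -0.2457 -0.5184  0.4749  0.027 ] mouth [ 0.5831 -0.2332  0.1439] ax [-0.397  0.227  0.889]
[[1.0, -0.0], [1.6, -0.4], [1.3, -0.4], [1.2, -0.4], [1.4, -0.7], [-0.1, -0.1], [0.1, -0.1], [-0.2, 0.1], [0.2, 0.1], [-0.0, -0.1]]
t 0.1 p [0.1815, -0.4653, 0.2305] q [-1.199, 0.241, 0.004, 1.335, -0.0, 1.571] F [-0.2, -0.7, -0.5] M [0.0, 0.01, -0.03] w 0.0853
tool axes cols x [-0.001  0.002 -1.   ] y [ 0.363 -0.932 -0.002] z [-0.932 -0.363  0.   ]
```

{"api": "arm_command", "payload": {"motion": [{"y": 0.005, "z": -0.038}, {"y": 0.005, "z": -0.038}, {"y": 0.005, "z": -0.038}, {"y": 0.005, "z": -0.038}, {"y": 0.005, "z": -0.038}, {"y": 0.005, "z": -0.038}, {"y": 0.005, "z": -0.038}, {"y": 0.005, "z": -0.038}, {"y": 0.005, "z": -0.038}, {"y": 0.005, "z": -0.038}, {"y": 0.005, "z": -0.038}, {"y": 0.031, "z": -0.025}, {"y": 0.031, "z": -0.025}, {"y": 0.031, "z": -0.025}, {"y": 0.031, "z": -0.025}]}}

```text
schema error: expected keys x, y, z, roll, fingers
```

```bash
python3 -c "
from h import *
st()"
```

```text
t 0.1 p [0.1815, -0.4653, 0.2305] q [-1.199, 0.241, 0.004, 1.335, -0.0, 1.571] F [-0.2, -0.7, -0.5] M [0.0, 0.01, -0.03] w 0.0853
tool axes cols x [-0.001  0.002 -1.   ] y [ 0.363 -0.932 -0.002] z [-0.932 -0.363  0.   ]
```

{"api": "arm_command", "payload": {"motion": [{"x": 0, "y": 0.005, "z": -0.038, "roll": 0, "fingers": 1}, {"x": 0, "y": 0.005, "z": -0.038, "roll": 0, "fingers": 1}, {"x": 0, "y": 0.005, "z": -0.038, "roll": 0, "fingers": 1}, {"x": 0, "y": 0.005, "z": -0.038, "roll": 0, "fingers": 1}, {"x": 0, "y": 0.005, "z": -0.038, "roll": 0, "fingers": 1}, {"x": 0, "y": 0.005, "z": -0.038, "roll": 0, "fingers": 1}, {"x": 0, "y": 0.005, "z": -0.038, "roll": 0, "fingers": 1}, {"x": 0, "y": 0.005, "z": -0.038, "roll": 0, "fingers": 1}, {"x": 0, "y": 0.005, "z": -0.038, "roll": 0, "fingers": 1}, {"x": 0, "y": 0.005, "z": -0.038, "roll": 0, "fingers": 1}, {"x": 0, "y": 0.005, "z": -0.038, "roll": 0, "fingers": 1}, {"x": 0, "y": 0.031, "z": -0.025, "roll": 0, "fingers": 1}, {"x": 0, "y": 0.031, "z": -0.025, "roll": 0, "fingers": 1}, {"x": 0, "y": 0.031, "z": -0.025, "roll": 0, "fingers": 1}]}}

```text
clock: 1.27
eef_pos: [0.675, -0.4016, 0.2169]
tool_rot: [-0.695, -0.129, 0.696, -0.126]
ft_force: [1.8, -0.9, 0.3]
grip_width: 0.0854
```

```bash
python3 -c "
from h import *
st()"
```

```text
t 1.27 p [0.675, -0.4016, 0.2169] q [-0.537, 0.985, 1.246, 1.836, 0.002, 2.242] F [1.8, -0.9, 0.3] M [-0.05, -0.1, -0.05] w 0.0854
tool axes cols x [-0.003  0.004 -1.   ] y [ 0.354 -0.935 -0.005] z [-0.935 -0.354  0.001]
```

{"api": "arm_command", "payload": {"motion": [{"x": 0, "y": 0.031, "z": -0.025, "roll": 0, "fingers": 1}, {"x": 0, "y": 0.031, "z": -0.025, "roll": 0, "fingers": 1}, {"x": 0, "y": 0.031, "z": -0.025, "roll": 0, "fingers": 1}]}}

```text
clock: 1.52
eef_pos: [0.716, -0.4227, 0.1675]
tool_rot: [0.709, 0.117, -0.682, 0.139]
ft_force: [0.8, 0.5, 0.3]
grip_width: 0.0854
```

```bash
python3 -c "
from h import *
st()"
```

```text
t 1.52 p [0.716, -0.4227, 0.1675] q [-0.534, 1.061, 1.273, 1.734, 0.002, 2.243] F [0.8, 0.5, 0.3] M [-0.04, 0.08, -0.0] w 0.0854
tool axes cols x [ 0.043 -0.024 -0.999] y [ 0.355 -0.934  0.037] z [-0.934 -0.357 -0.032]
```

{"api": "arm_command", "payload": {"motion": [{"x": -0.04, "y": 0.02, "z": -0.016, "roll": 0, "fingers": 1}, {"x": -0.04, "y": 0.02, "z": -0.016, "roll": 0, "fingers": 1}, {"x": -0.04, "y": 0.02, "z": -0.016, "roll": 0, "fingers": 1}, {"x": -0.04, "y": 0.02, "z": -0.016, "roll": 0, "fingers": 1}]}}

```text
clock: 1.85
eef_pos: [0.7064, -0.4165, 0.2533]
tool_rot: [0.726, 0.101, -0.662, 0.155]
ft_force: [0.1, 0.1, 0.6]
grip_width: 0.0852
```

```bash
python3 -c "
from h import *
st()"
```

```text
t 1.85 p [0.7064, -0.4165, 0.2533] q [-0.533, 0.956, 1.275, 1.771, 0.002, 2.244] F [0.1, 0.1, 0.6] M [0.07, 0.08, 0.05] w 0.0852
tool axes cols x [ 0.103 -0.058 -0.993] y [ 0.352 -0.932  0.091] z [-0.93  -0.359 -0.075]
```

{"api": "arm_command", "payload": {"motion": [{"x": -0.008, "y": -0.03, "z": 0.025, "roll": 0, "fingers": 1}, {"x": -0.008, "y": -0.03, "z": 0.025, "roll": 0, "fingers": 1}, {"x": -0.008, "y": -0.03, "z": 0.025, "roll": 0, "fingers": 1}, {"x": -0.008, "y": -0.03, "z": 0.025, "roll": 0, "fingers": 1}, {"x": -0.008, "y": -0.03, "z": 0.025, "roll": 0, "fingers": 1}, {"x": -0.008, "y": -0.03, "z": 0.025, "roll": 0, "fingers": 1}, {"x": -0.008, "y": -0.03, "z": 0.025, "roll": 0, "fingers": 1}, {"x": -0.008, "y": -0.03, "z": 0.025, "roll": 0, "fingers": 1}, {"x": -0.006, "y": -0.03, "z": 0.025, "roll": 0, "fingers": 1}, {"x": -0.006, "y": -0.03, "z": 0.025, "roll": 0, "fingers": 1}, {"x": -0.006, "y": -0.03, "z": 0.025, "roll": 0, "fingers": 1}, {"x": -0.006, "y": -0.03, "z": 0.025, "roll": 0, "fingers": 1}]}}

```text
clock: 2.85
eef_pos: [0.3144, -0.1968, 0.3005]
tool_rot: [0.743, 0.084, -0.642, 0.171]
ft_force: [-0.1, -0.4, 1.5]
grip_width: 0.0855
```

```bash
python3 -c "
from h import *
st()"
```

```text
t 2.85 p [0.3144, -0.1968, 0.3005] q [-0.565, -0.195, -0.283, 1.294, 0.007, 2.213] F [-0.1, -0.4, 1.5] M [0.07, 0.2, 0.01] w 0.0855
tool axes cols x [ 0.162 -0.094 -0.982] y [ 0.345 -0.927  0.146] z [-0.925 -0.362 -0.118]
```

{"api": "arm_command", "payload": {"motion": [{"x": -0.006, "y": -0.03, "z": 0.025, "roll": 0, "fingers": 1}, {"x": -0.006, "y": -0.03, "z": 0.025, "roll": 0, "fingers": 1}, {"x": -0.006, "y": -0.03, "z": 0.025, "roll": 0, "fingers": 1}, {"x": -0.006, "y": -0.03, "z": 0.025, "roll": 0, "fingers": 1}, {"x": -0.006, "y": -0.03, "z": 0.025, "roll": 0, "fingers": 1}]}}

```text
clock: 3.27
eef_pos: [0.1332, -0.0944, 0.2979]
tool_rot: [0.748, 0.078, -0.634, 0.179]
ft_force: [-0.9, -0.8, 1.9]
grip_width: 0.0856
```

```bash
python3 -c "
from h import *
st()"
```

```text
t 3.27 p [0.1332, -0.0944, 0.2979] q [-0.667, -0.675, -0.522, 1.511, 0.027, 2.111] F [-0.9, -0.8, 1.9] M [0.07, 0.19, -0.07] w 0.0856
tool axes cols x [ 0.183 -0.109 -0.977] y [ 0.343 -0.924  0.168] z [-0.921 -0.366 -0.132]
```

```bash
cat > kin.py <<'E'
from h import *
from scipy.optimize import least_squares
D=[(.241,.004,1.335,.1815,-.4653,.2305),(.985,1.246,1.836,.675,-.4016,.2169),(1.061,1.273,1.734,.716,-.4227,.1675),(.956,1.275,1.771,.7064,-.4165,.2533),(-.195,-.283,1.294,.3144,-.1968,.3005),(-.675,-.522,1.511,.1332,-.0944,.2979)]
def fk(k,q2,q3,q4):
    r0,h,L1,L2,c,L3=k;a=q2-q3+c;p=q2-q3+q4
    return r0+L1*np.sin(q2)+L2*np.cos(a)+L3*np.cos(p),h+L1*np.cos(q2)-L2*np.sin(a)-L3*np.sin(p),p
def f(k): return np.concatenate([[fk(k,*d[:3])[0]-np.hypot(d[3],d[4]),fk(k,*d[:3])[1]-d[5]] for d in D])
r=least_squares(f,[0.,.2,.4,.4,0,.2],x_scale=.1);K=r.x
if __name__=='__main__':
    print(K.round(4),(f(K)*1000).round(1))
    # inner limit with tool pitch p (tilt t): min r per z
    for t in (0,.2,.4):
        for z in (0.1,.18,.25,.3,.35,.4,.5):
            best=[]
            for q2 in np.linspace(-1.05,1.87,293):
                for q3 in np.linspace(-1.09,1.28,238):
                    q4=np.pi/2-t-q2+q3
                    if -1.99<q4<2.15:
                        rr,zz,_=fk(K,q2,q3,q4)
                        if abs(zz-z)<.006: best.append((rr,q2,q3,q4))
            if best: print(t,z,'min',np.round(min(best),3),'max',np.round(max(best),3))
E
python3 kin.py
python3 - <<'E'
from h import *
t=load('top')
print('edge',onz(t,(300,298),0),onz(t,(150,298),0))
for n,u,z in(('wrenchtop',(279,250),0),('ring',(312,269),0),('bottle',(445,208),.15),('rod head',(414,236),0.01),('cap',(375,231),.01),('teal',(233,280),.1),('vise',(275,185),.05)): print(n,onz(t,u,z).round(3))
E
```

```text
[ 2.000e-04  2.414e-01  4.931e-01  3.913e-01 -1.880e-02  4.049e-01] [ 0.   0.2  0.   0.3 -0.2 -0.3  0.1  0.2  0.1 -0.1 -0.1 -0.4]
0 0.1 min [-0.037 -1.05  -1.01   1.611] max [0.837 1.15  1.28  1.701]
0 0.18 min [-0.05  -1.05  -0.8    1.821] max [0.808 1.05  1.27  1.791]
0 0.25 min [-0.077 -1.05  -0.61   2.011] max [0.774 0.96  1.27  1.881]
0 0.3 min [-0.102 -1.05  -0.48   2.141] max [0.747 0.9   1.28  1.951]
0 0.35 min [-0.073 -0.94  -0.37   2.141] max [0.713 0.83  1.28  2.021]
0 0.4 min [-0.028 -0.8   -0.23   2.141] max [0.676 0.76  1.28  2.091]
0 0.5 min [ 0.107 -0.46   0.11   2.141] max [0.545 0.46  1.03  2.141]
0.2 0.1 min [ 0.044 -1.05  -1.03   1.391] max [0.92  1.16  1.28  1.491]
0.2 0.18 min [ 0.033 -1.05  -0.83   1.591] max [0.892 1.06  1.27  1.581]
0.2 0.25 min [ 0.009 -1.05  -0.64   1.781] max [0.859 0.97  1.27  1.671]
0.2 0.3 min [-0.019 -1.05  -0.49   1.931] max [0.832 0.91  1.28  1.741]
0.2 0.35 min [-0.058 -1.05  -0.33   2.091] max [0.799 0.84  1.28  1.811]
0.2 0.4 min [-0.053 -0.98  -0.21   2.141] max [0.762 0.77  1.28  1.881]
0.2 0.5 min [ 0.035 -0.71   0.06   2.141] max [0.668 0.61  1.27  2.031]
0.4 0.1 min [ 0.121 -1.05  -1.09   1.131] max [1.005 1.19  1.28  1.261]
0.4 0.18 min [ 0.115 -1.05  -0.89   1.331] max [0.978 1.09  1.28  1.361]
0.4 0.25 min [ 0.095 -1.05  -0.7    1.521] max [0.948 1.    1.27  1.441]
0.4 0.3 min [ 0.072 -1.05  -0.56   1.661] max [0.922 0.94  1.28  1.511]
0.4 0.35 min [ 0.04  -1.05  -0.41   1.811] max [0.892 0.87  1.27  1.571]
0.4 0.4 min [-0.008 -1.05  -0.23   1.991] max [0.857 0.8   1.27  1.641]
0.4 0.5 min [-0.019 -0.92   0.05   2.141] max [0.77  0.65  1.27  1.791]
edge [ 0.26272468 -0.02817702  0.        ] [0.26158691 0.37843431 0.        ]
wrenchtop [0.392 0.03  0.   ]
ring [ 0.341 -0.06   0.   ]
bottle [ 0.489 -0.39   0.15 ]
rod head [ 0.43  -0.338  0.01 ]
cap [ 0.444 -0.232  0.01 ]
teal [0.312 0.137 0.1  ]
vise [0.564 0.039 0.05 ]
```

{"api": "arm_command", "payload": {"motion": [{"x": -0.001, "y": -0.0024, "z": -0.036, "roll": 0, "fingers": 1}, {"x": -0.001, "y": -0.0024, "z": -0.036, "roll": 0, "fingers": 1}, {"x": -0.001, "y": -0.0024, "z": -0.036, "roll": 0, "fingers": 1}, {"x": -0.001, "y": -0.0024, "z": -0.036, "roll": 0, "fingers": 1}, {"x": -0.001, "y": -0.0024, "z": -0.036, "roll": 0, "fingers": 1}, {"x": -0.001, "y": -0.0024, "z": -0.036, "roll": 0, "fingers": 1}, {"x": 0, "y": 0, "z": 0, "roll": -0.12, "fingers": 1}, {"x": 0, "y": 0, "z": 0, "roll": -0.12, "fingers": 1}, {"x": 0, "y": 0, "z": 0, "roll": -0.12, "fingers": 1}, {"x": 0, "y": 0, "z": 0, "roll": -0.12, "fingers": 1}]}}

```text
clock: 4.1
eef_pos: [0.3039, -0.0195, 0.3538]
tool_rot: [0.708, 0.195, -0.58, 0.352]
ft_force: [-0.5, -0.1, 0.0]
grip_width: 0.0856
```

```bash
python3 -c "
from h import *
st()"
```

```text
t 4.1 p [0.3039, -0.0195, 0.3538] q [0.091, -0.384, -0.289, 1.422, -0.155, 2.411] F [-0.5, -0.1, 0.0] M [0.1, 0.19, -0.06] w 0.0856
tool axes cols x [ 0.251 -0.132 -0.959] y [ 0.684 -0.677  0.273] z [-0.685 -0.724 -0.079]
```

{"api": "arm_command", "payload": {"motion": [{"x": 0, "y": 0, "z": 0, "roll": 0, "fingers": 1}, {"x": 0, "y": 0, "z": 0, "roll": 0, "fingers": 1}]}}

```text
clock: 4.27
eef_pos: [0.3033, -0.0193, 0.3569]
tool_rot: [0.711, 0.194, -0.577, 0.352]
ft_force: [0.6, 0.2, 0.1]
grip_width: 0.0854
```

```bash
python3 -c "
from h import *
st()"
```

```text
t 4.27 p [0.3033, -0.0193, 0.3569] q [0.091, -0.391, -0.286, 1.424, -0.155, 2.411] F [0.6, 0.2, 0.1] M [0.17, 0.27, 0.02] w 0.0854
tool axes cols x [ 0.259 -0.131 -0.957] y [ 0.682 -0.677  0.277] z [-0.684 -0.724 -0.085]
```

{"api": "arm_command", "payload": {"motion": [{"x": -0.005, "y": -0.03, "z": -0.02, "roll": 0, "fingers": 1}, {"x": -0.005, "y": -0.03, "z": -0.02, "roll": 0, "fingers": 1}, {"x": -0.005, "y": -0.03, "z": -0.02, "roll": 0, "fingers": 1}, {"x": -0.005, "y": -0.03, "z": -0.02, "roll": 0, "fingers": 1}, {"x": -0.005, "y": -0.03, "z": -0.02, "roll": 0, "fingers": 1}, {"x": -0.005, "y": -0.03, "z": -0.02, "roll": 0, "fingers": 1}, {"x": -0.005, "y": -0.03, "z": -0.02, "roll": 0, "fingers": 1}, {"x": -0.005, "y": -0.03, "z": -0.02, "roll": 0, "fingers": 1}, {"x": -0.005, "y": -0.03, "z": -0.02, "roll": 0, "fingers": 1}, {"x": -0.005, "y": -0.03, "z": -0.02, "roll": 0, "fingers": 1}]}}

```text
clock: 5.1
eef_pos: [0.304, 0.2627, 0.3559]
tool_rot: [0.707, 0.242, -0.568, 0.343]
ft_force: [0.7, 0.3, 0.8]
grip_width: 0.0855
```

```bash
python3 -c "
from h import *
st()"
```

```text
t 5.1 p [0.304, 0.2627, 0.3559] q [0.874, -0.084, -0.056, 1.48, -0.214, 3.142] F [0.7, 0.3, 0.8] M [0.06, 0.22, 0.0] w 0.0855
tool axes cols x [ 0.237 -0.048 -0.97 ] y [ 0.733 -0.647  0.211] z [-0.638 -0.761 -0.118]
```

```bash
python3 -c "
from workcell import get_obs
print(get_obs()['joint_pos'])"
```

```text
[ 0.87350617 -0.08397036 -0.05627487  1.48025283 -0.21372217  3.14161501]
```

{"api": "arm_command", "payload": {"motion": [{"x": 0, "y": 0, "z": 0, "roll": 0.12, "fingers": 1}, {"x": 0, "y": 0, "z": 0, "roll": 0.12, "fingers": 1}, {"x": 0, "y": 0, "z": 0, "roll": 0.12, "fingers": 1}]}}

```text
clock: 5.35
eef_pos: [0.355, 0.2102, 0.3569]
tool_rot: [0.745, 0.193, -0.599, 0.222]
ft_force: [1.2, -0.5, -0.1]
grip_width: 0.0852
```

```bash
python3 -c "
from h import *
st()
from workcell import get_obs
print(get_obs()['joint_pos'])"
```

```text
t 5.35 p [0.355, 0.2102, 0.3569] q [0.608, -0.109, -0.072, 1.423, -0.1, 3.142] F [1.2, -0.5, -0.1] M [-0.06, 0.18, -0.02] w 0.0852
tool axes cols x [ 0.207  0.022 -0.978] y [ 0.554 -0.827  0.098] z [-0.807 -0.562 -0.184]
[ 0.60831086 -0.10856405 -0.07209181  1.42254136 -0.10022817  3.14158749]
```

```bash
cat > sim.py <<'E'
from kin import *
from scipy.optimize import least_squares
LO=np.array([-2.72,-1.05,-1.09,-1.99,-1.42,-np.pi]);HI=np.array([2.72,1.87,1.28,2.15,1.44,np.pi])
Rx,Ry,Rz=[(lambda a,i=i:R.from_euler('xyz'[i],a)) for i in range(3)]
def FK(q,d5,s5=1,o6=0.,s6=1):
    r0,h,L1,L2,c,L3=K
    a=q[1]-q[2]+c;p=q[1]-q[2]+q[3]
    w=np.array([r0+L1*np.sin(q[1])+L2*np.cos(a),0,h+L1*np.cos(q[1])-L2*np.sin(a)])
    A=Ry(p); B=A*Rz(s5*q[4])   # x axis = tool dir at pitch p
    pos=w+A.apply([d5,0,0])+B.apply([L3-d5,0,0])
    O=Rz(q[0])*B*Rx(s6*q[5]+o6)
    return Rz(q[0]).apply(pos),O
data=[([-1.199,.241,.004,1.335,0,1.571],[.1815,-.4653,.2305],[-0.695,-0.131,0.695,-0.13]),
([0.091,-0.391,-0.286,1.424,-0.155,2.411],[0.3033,-0.0193,0.3569],[0.711,0.194,-0.577,0.352]),
([0.8735,-0.084,-0.0563,1.4803,-0.2137,3.1416],[.304,.2627,.3559],[0.707,0.242,-0.568,0.343]),
([0.6083,-.1086,-.0721,1.4225,-.1002,3.1416],[.355,.2102,.3569],[0.745,0.193,-0.599,0.222])]
def ff(k,s5,s6):
    e=[]
    for q,p,o in data:
        P,O=FK(q,k[0],s5,k[1],s6);e+=list(10*(P-p))+list((O.inv()*R.from_quat(o)).as_rotvec())
    return np.array(e)
best=None
for s5 in(1,-1):
  for s6 in(1,-1):
    for o0 in (0,1.57,-1.57,3.14):
      r=least_squares(ff,[.2,o0],args=(s5,s6))
      if best is None or r.cost<best[0]: best=(r.cost,r.x,s5,s6)
D5,O6=best[1];S5,S6=best[2:]
fk6=lambda q:FK(q,D5,S5,O6,S6)
if __name__=='__main__': print(best, (ff(best[1],S5,S6)*1000).round(1))
E
python3 sim.py
```

```text
(np.float64(1.2256929808316893e-05), array([0.10150498, 0.00023914]), 1, 1) [-0.6 -0.2  1.7  0.1  0.3 -0.2  3.  -0.3  1.4 -0.1  0.5 -1.   0.4  0.6
 -1.3  0.3  0.3 -0.2  1.1  1.2 -1.5 -0.3  0.4  1.2]
```

```bash
cat >> sim.py <<'E'
VL=np.array([2.79,2.79,3.14,3.14,3.14,3.14])*.7/12
def row(q,cmd,wr=.3,sag=None):
    P,O=fk6(q);tp=P+O.apply(cmd[:3]);to=O*Rx(cmd[3])
    def e(x):
        a,b=fk6(x);return np.r_[(a-tp),wr*(b.inv()*to).as_rotvec()]
    x0=np.clip(q,LO+1e-6,HI-1e-6)
    x=least_squares(e,x0,bounds=(LO,HI),xtol=1e-9).x
    s=max(1,np.max(np.abs(x-q)/VL));return q+(x-q)/s
def run(q,rows,wr=.3):
    q=np.array(q,float)
    for c in rows:q=row(q,c,wr)
    return q
E
python3 - <<'E'
from sim import *
for wr in(.05,.1,.2,.3,.5,1):
    q=run(data[2][0],[(0,0,0,.12)]*3,wr);P,O=fk6(q)
    print(wr,q.round(3),P.round(3),O.as_matrix()[:,0].round(3))
    B=[-0.537,.985,1.246,1.836,.002,2.242]
    q=run(B,[(0,.031,-.025,0)]*3,wr);P,O=fk6(q);print('  C',q.round(3),P.round(3),O.as_matrix()[:,0].round(3))
    C=[-.534,1.061,1.273,1.734,.002,2.243]
    q=run(C,[(-.04,.02,-.016,0)]*4,wr);P,O=fk6(q);print('  D',q.round(3),P.round(3),O.as_matrix()[:,0].round(3))
E
```

```text
0.05 [ 0.723 -0.112 -0.07   1.449 -0.019  3.142] [0.305 0.262 0.356] [ 0.135  0.094 -0.986]
  C [-5.360e-01  1.008e+00  1.280e+00  1.567e+00  2.000e-03  2.243e+00] [ 0.776 -0.46   0.227] [ 0.235 -0.137 -0.962]
  D [-5.340e-01  8.820e-01  1.280e+00  1.560e+00  2.000e-03  2.244e+00] [ 0.774 -0.457  0.342] [ 0.343 -0.2   -0.918]
0.1 [ 0.717 -0.112 -0.07   1.448 -0.023  3.142] [0.308 0.259 0.356] [ 0.139  0.09  -0.986]
  C [-5.360e-01  1.010e+00  1.280e+00  1.578e+00  2.000e-03  2.243e+00] [ 0.772 -0.458  0.224] [ 0.224 -0.131 -0.966]
  D [-5.340e-01  8.840e-01  1.280e+00  1.573e+00  2.000e-03  2.244e+00] [ 0.771 -0.455  0.338] [ 0.331 -0.194 -0.923]
0.2 [ 0.693 -0.113 -0.072  1.444 -0.039  3.142] [0.318 0.248 0.356] [ 0.153  0.076 -0.985]
  C [-5.360e-01  1.016e+00  1.280e+00  1.615e+00  2.000e-03  2.243e+00] [ 0.76  -0.451  0.216] [ 0.189 -0.11  -0.976]
  D [-5.340e-01  8.900e-01  1.280e+00  1.615e+00  2.000e-03  2.243e+00] [ 0.757 -0.447  0.327] [ 0.293 -0.171 -0.941]
0.3 [ 0.665 -0.113 -0.074  1.439 -0.059  3.142] [0.329 0.235 0.356] [ 0.17   0.058 -0.984]
  C [-5.360e-01  1.023e+00 
[... 160 characters left out ...]
0] [ 0.742 -0.438  0.313] [ 0.246 -0.143 -0.959]
0.5 [ 0.614 -0.114 -0.077  1.431 -0.094  3.142] [0.348 0.211 0.356] [ 0.197  0.025 -0.98 ]
  C [-5.360e-01  1.035e+00  1.280e+00  1.716e+00  2.000e-03  2.243e+00] [ 0.724 -0.43   0.192] [ 0.087 -0.049 -0.995]
  D [-5.340e-01  9.140e-01  1.280e+00  1.742e+00  2.000e-03  2.243e+00] [ 0.716 -0.423  0.293] [ 0.168 -0.097 -0.981]
1 [ 0.554 -0.114 -0.082  1.42  -0.134  3.142] [0.368 0.18  0.356] [ 0.223 -0.019 -0.975]
  C [-5.360e-01  1.048e+00  1.280e+00  1.772e+00  2.000e-03  2.243e+00] [ 0.704 -0.418  0.18 ] [ 0.028 -0.014 -1.   ]
  D [-5.340e-01  9.330e-01  1.280e+00  1.819e+00  2.000e-03  2.243e+00] [ 0.691 -0.408  0.272] [ 0.087 -0.049 -0.995]
```

```bash
cat > plan.py <<'E'
from sim import *
from workcell import get_obs
from scipy.optimize import minimize
q0=np.array(get_obs()['joint_pos'])
WR=.6
def simw(cmd_world,q,N,rolls):
    # world-ish desired shift per row given in tool frame constant
    pass
def ev(v,N1,N2,full=False):
    q=q0.copy();tr=[]
    for n,c in((N1,v[:4]),(N2,v[4:8])):
        for _ in range(n): q=row(q,c,WR);tr.append(fk6(q)[0])
    P,O=fk6(q);x=O.as_matrix()[:,0];tr=np.array(tr)
    c=200*(x[0]**2+x[1]**2)+ 20*np.sum(np.clip(.33-tr[:,2],0,None))+20*np.sum(np.clip(tr[:,2]-.42,0,None))+20*np.sum(np.clip(.27-np.hypot(tr[:,0],tr[:,1]),0,None))+20*np.sum(np.clip(np.hypot(tr[:,0],tr[:,1])-.55,0,None))+20*np.sum(np.clip(-.05-tr[:,0],0,None))
    return (c,q,P,x) if full else c
if __name__=='__main__':
    import time
    for N1,N2 in((6,6),(10,8)):
        bd=[(-.04,.04)]*3+[(-.12,.12)]
        from scipy.optimize import differential_evolution
        t=time.time();r=differential_evolution(ev,bd*2,args=(N1,N2),maxiter=25,popsize=5,seed=1,polish=False,workers=-1,updating='deferred')
        c,q,P,x=ev(r.x,N1,N2,True);print(N1,N2,round(time.time()-t),round(r.fun,3),r.x.round(3),q.round(3),P.round(3),x.round(3))
E
nproc; timeout 560 python3 plan.py
```

```text
4
6 6 54 2.733 [-0.011 -0.034  0.022 -0.117  0.005 -0.033 -0.013  0.058] [ 1.122e+00 -2.030e-01 -2.030e-01  1.458e+00 -3.000e-03  3.142e+00] [0.147 0.304 0.329] [ 0.052  0.1   -0.994]
10 8 69 0.326 [-0.007 -0.031  0.008 -0.118 -0.009 -0.034 -0.037  0.064] [1.571 0.326 0.571 1.777 0.004 3.142] [-0.001  0.552  0.406] [-0.004  0.038 -0.999]
```

Run:
```python
from plan import *
q=q0.copy()
for n,c in((10,[-.007,-.031,.008,-.118]),(8,[-.009,-.034,-.037,.064])):
    for i in range(n):
        q=row(q,c,WR)
        if i%2: P,O=fk6(q);print(q.round(2),P.round(3),O.as_matrix()[:,0].round(3))
s=load('scene');t=load('top')
print(proj(s,[(0,.55,.4),(0,.55,.2),(.2,.45,.35)]),proj(t,[(0,.55,.4),(.2,.45,.35)]))
```

```text
[ 0.79 -0.13 -0.08  1.46 -0.13  3.09] [0.303 0.249 0.361] [ 0.207  0.022 -0.978]
[ 0.98 -0.16 -0.1   1.5  -0.16  3.04] [0.243 0.275 0.363] [ 0.207  0.022 -0.978]
[ 1.18 -0.2  -0.12  1.54 -0.18  3.01] [0.178 0.287 0.364] [ 0.207  0.022 -0.978]
[ 1.39 -0.23 -0.15  1.6  -0.2   2.98] [0.113 0.284 0.364] [ 0.207  0.022 -0.978]
[ 1.62 -0.27 -0.17  1.66 -0.21  2.98] [0.05  0.266 0.365] [ 0.207  0.022 -0.978]
[ 1.69 -0.13 -0.05  1.64 -0.17  3.14] [0.012 0.332 0.368] [ 0.17   0.025 -0.985]
[ 1.64  0.01  0.1   1.64 -0.11  3.14] [0.006 0.404 0.375] [ 0.111  0.031 -0.993]
[ 1.6   0.15  0.3   1.68 -0.05  3.14] [0.002 0.476 0.389] [ 0.052  0.036 -0.998]
[1.57 0.32 0.56 1.78 0.   3.14] [-0.     0.548  0.407] [-0.005  0.038 -0.999]
[[100.38504458 404.7757335 ]
 [138.51336051 460.37989705]
 [147.44047129 302.9135481 ]] [[-19.80483038 449.37082449]
 [ 54.66901348 336.84707477]]
```

{"api": "arm_command", "payload": {"motion": [{"x": -0.006, "y": -0.031, "z": 0.008, "roll": -0.118, "fingers": 1}, {"x": -0.006, "y": -0.031, "z": 0.008, "roll": -0.118, "fingers": 1}, {"x": -0.006, "y": -0.031, "z": 0.008, "roll": -0.118, "fingers": 1}, {"x": -0.006, "y": -0.031, "z": 0.008, "roll": -0.118, "fingers": 1}, {"x": -0.006, "y": -0.031, "z": 0.008, "roll": -0.118, "fingers": 1}, {"x": -0.006, "y": -0.031, "z": 0.008, "roll": -0.118, "fingers": 1}, {"x": -0.006, "y": -0.031, "z": 0.008, "roll": -0.118, "fingers": 1}, {"x": -0.006, "y": -0.031, "z": 0.008, "roll": -0.118, "fingers": 1}, {"x": -0.006, "y": -0.031, "z": 0.008, "roll": -0.118, "fingers": 1}]}}

```text
clock: 6.1
eef_pos: [0.0955, 0.2714, 0.3612]
tool_rot: [0.551, 0.453, -0.429, 0.555]
ft_force: [-0.9, 1.1, -0.6]
grip_width: 0.0858
```

Run:
```python
from plan import *
st()
q=q0.copy()
for n,c in((9,[-.007,-.034,-.037,.064]),):
    for i in range(n):
        q=row(q,c,WR)
        P,O=fk6(q);print(q.round(2),P.round(3),O.as_matrix()[:,0].round(3))
```

```text
t 6.1 p [0.0955, 0.2714, 0.3612] q [1.465, -0.263, -0.177, 1.609, -0.22, 3.003] F [-0.9, 1.1, -0.6] M [0.02, 0.25, 0.03] w 0.0858
tool axes cols x [ 0.222  0.023 -0.975] y [0.975 0.025 0.222] z [ 0.029 -0.999 -0.017]
[ 1.55 -0.19 -0.12  1.61 -0.21  3.14] [0.071 0.307 0.361] [ 0.212  0.025 -0.977]
[ 1.52 -0.12 -0.07  1.59 -0.18  3.14] [0.073 0.343 0.362] [ 0.184  0.033 -0.982]
[ 1.49 -0.06  0.    1.58 -0.15  3.14] [0.076 0.379 0.364] [ 0.155  0.042 -0.987]
[ 1.47  0.01  0.08  1.58 -0.12  3.14] [0.08  0.415 0.368] [ 0.127  0.051 -0.991]
[ 1.45  0.08  0.17  1.59 -0.09  3.14] [0.084 0.451 0.373] [ 0.099  0.059 -0.993]
[ 1.43  0.15  0.27  1.61 -0.06  3.14] [0.088 0.486 0.38 ] [ 0.07   0.067 -0.995]
[ 1.41  0.23  0.39  1.65 -0.03  3.14] [0.093 0.522 0.387] [ 0.043  0.073 -0.996]
[ 1.4   0.31  0.53  1.7  -0.    3.14] [0.098 0.558 0.396] [ 0.015  0.079 -0.997]
[1.39 0.41 0.69 1.77 0.03 3.14] [0.102 0.593 0.406] [-0.012  0.083 -0.996]
```

Run:
```python
from plan import *
for c in([0,-.041,-.01,.12],[.01,-.041,-.01,.06],[0,-.041,-.02,.03],[.01,-.041,0.0,.12],[.008,-.041,.0,0.]):
    q=q0.copy()
    for i in range(9):
        q=row(q,c,WR)
        P,O=fk6(q)
        if i in(5,8):print(c,q.round(2),P.round(3),O.as_matrix()[:,0].round(3))
```

```text
[0, -0.041, -0.01, 0.12] [ 1.11 -0.21 -0.2   1.49  0.04  3.14] [0.135 0.298 0.334] [ 0.006  0.108 -0.994]
[0, -0.041, -0.01, 0.12] [ 0.88 -0.16 -0.13  1.54  0.19  3.14] [0.17  0.297 0.349] [-0.109  0.168 -0.98 ]
[0.01, -0.041, -0.01, 0.06] [ 1.41 -0.16 -0.33  1.33 -0.05  3.14] [0.068 0.329 0.265] [ 0.058  0.063 -0.996]
[0.01, -0.041, -0.01, 0.06] [ 1.34 -0.09 -0.35  1.24  0.06  3.14] [0.067 0.359 0.236] [-0.038  0.082 -0.996]
[0, -0.041, -0.02, 0.03] [ 1.58 -0.04 -0.08  1.49 -0.08  3.14] [0.021 0.392 0.322] [ 0.083  0.046 -0.995]
[0, -0.041, -0.02, 0.03] [ 1.6   0.08  0.04  1.48 -0.01  3.14] [-0.01   0.452  0.318] [ 0.005  0.05  -0.999]
[0.01, -0.041, 0.0, 0.12] [ 1.07 -0.33 -0.44  1.36  0.04  3.14] [0.12  0.244 0.27 ] [ 0.016  0.108 -0.994]
[0.01, -0.041, 0.0, 0.12] [ 0.81 -0.33 -0.5   1.34  0.19  3.14] [0.134 0.222 0.251] [-0.088  0.175 -0.981]
[0.008, -0.041, 0.0, 0.0] [ 1.7  -0.26 -0.4   1.42 -0.11  3.14] [-0.001  0.271  0.268] [ 0.109  0.03  -0.994]
[0.008, -0.041, 0.0, 0.0] [ 1.76 -0.24 -0.47  1.33 -0.04  3.14] [-0.038  0.267  0.233] [ 0.04   0.023 -0.999]
```

{"api": "arm_command", "payload": {"motion": [{"x": -0.002, "y": -0.041, "z": -0.02, "roll": 0.03, "fingers": 1}, {"x": -0.002, "y": -0.041, "z": -0.02, "roll": 0.03, "fingers": 1}, {"x": -0.002, "y": -0.041, "z": -0.02, "roll": 0.03, "fingers": 1}, {"x": -0.002, "y": -0.041, "z": -0.02, "roll": 0.03, "fingers": 1}, {"x": -0.002, "y": -0.041, "z": -0.02, "roll": 0.03, "fingers": 1}, {"x": -0.002, "y": -0.041, "z": -0.02, "roll": 0.03, "fingers": 1}, {"x": -0.002, "y": -0.041, "z": -0.02, "roll": 0.03, "fingers": 1}, {"x": -0.002, "y": -0.041, "z": -0.02, "roll": 0.03, "fingers": 1}]}}

```text
clock: 6.77
eef_pos: [0.0082, 0.4153, 0.3425]
tool_rot: [0.526, 0.51, -0.467, 0.495]
ft_force: [-0.3, 0.3, -0.3]
grip_width: 0.0852
```

Run:
```python
from h import *
st()
```

```text
t 6.77 p [0.0082, 0.4153, 0.3425] q [1.583, -0.012, -0.001, 1.508, -0.044, 3.142] F [-0.3, 0.3, -0.3] M [-0.07, -0.03, -0.02] w 0.0852
tool axes cols x [ 0.043  0.074 -0.996] y [0.999 0.009 0.044] z [ 0.013 -0.997 -0.073]
```

```bash
cat >> h.py <<'E'
def rows(p,M,target,n,roll=0.,f=1,nd=3,show=True):
    """rows for straight move to target in n rows with total roll, given start p,M"""
    p=np.array(p,float);d=(np.array(target)-p)/n;Ri=R.from_matrix(M);out=[]
    for i in range(n):
        c=np.round(Ri.inv().apply(d),nd);out.append({"x":float(c[0])+0,"y":float(c[1])+0,"z":float(c[2])+0,"roll":round(roll/n,3),"fingers":f})
        Ri=Ri*R.from_euler('x',roll/n)
    import json
    if show:print(json.dumps(out))
    return out
E
python3 - <<'E'
from h import *
p,M=st()
rows(p,M,[.425,.08,.31],14,.79)
E
```

```text
t 6.77 p [0.0082, 0.4153, 0.3425] q [1.583, -0.012, -0.001, 1.508, -0.044, 3.142] F [-0.3, 0.3, -0.3] M [-0.07, -0.03, -0.02] w 0.0852
tool axes cols x [ 0.043  0.074 -0.996] y [0.999 0.009 0.044] z [ 0.013 -0.997 -0.073]
[{"x": 0.002, "y": 0.029, "z": 0.024, "roll": 0.056, "fingers": 1}, {"x": 0.002, "y": 0.031, "z": 0.023, "roll": 0.056, "fingers": 1}, {"x": 0.002, "y": 0.032, "z": 0.021, "roll": 0.056, "fingers": 1}, {"x": 0.002, "y": 0.033, "z": 0.019, "roll": 0.056, "fingers": 1}, {"x": 0.002, "y": 0.034, "z": 0.017, "roll": 0.056, "fingers": 1}, {"x": 0.002, "y": 0.035, "z": 0.015, "roll": 0.056, "fingers": 1}, {"x": 0.002, "y": 0.036, "z": 0.013, "roll": 0.056, "fingers": 1}, {"x": 0.002, "y": 0.037, "z": 0.011, "roll": 0.056, "fingers": 1}, {"x": 0.002, "y": 0.037, "z": 0.009, "roll": 0.056, "fingers": 1}, {"x": 0.002, "y": 0.038, "z": 0.007, "roll": 0.056, "fingers": 1}, {"x": 0.002, "y": 0.038, "z": 0.005, "roll": 0.056, "fingers": 1}, {"x": 0.002, "y": 0.038, "z": 0.003, "roll": 0.056, "fingers": 1}, {"x": 0.002, "y": 0.038, "z": 0.001, "roll": 0.056, "fingers": 1}, {"x": 0.002, "y": 0.038, "z": -0.002, "roll": 0.056, "fingers": 1}]
```

{"api": "arm_command", "payload": {"motion": [{"x": 0.002, "y": 0.029, "z": 0.024, "roll": 0, "fingers": 1}, {"x": 0.002, "y": 0.03, "z": 0.023, "roll": 0.056, "fingers": 1}, {"x": 0.002, "y": 0.032, "z": 0.022, "roll": 0.056, "fingers": 1}, {"x": 0.002, "y": 0.033, "z": 0.02, "roll": 0.056, "fingers": 1}, {"x": 0.002, "y": 0.034, "z": 0.018, "roll": 0.056, "fingers": 1}, {"x": 0.002, "y": 0.035, "z": 0.016, "roll": 0.056, "fingers": 1}, {"x": 0.002, "y": 0.036, "z": 0.014, "roll": 0.056, "fingers": 1}, {"x": 0.002, "y": 0.037, "z": 0.012, "roll": 0.056, "fingers": 1}, {"x": 0.002, "y": 0.037, "z": 0.01, "roll": 0.056, "fingers": 1}, {"x": 0.002, "y": 0.038, "z": 0.008, "roll": 0.056, "fingers": 1}, {"x": 0.002, "y": 0.038, "z": 0.006, "roll": 0.056, "fingers": 1}, {"x": 0.002, "y": 0.038, "z": 0.004, "roll": 0.056, "fingers": 1}, {"x": 0.002, "y": 0.038, "z": 0.002, "roll": 0.056, "fingers": 1}, {"x": 0.002, "y": 0.038, "z": 0, "roll": 0.09, "fingers": 1}]}}

```text
clock: 7.93
eef_pos: [0.4463, 0.0667, 0.3119]
tool_rot: [0.693, 0.274, -0.626, 0.23]
ft_force: [0.1, 0.8, 0.4]
grip_width: 0.0856
```

Run:
```python
from h import *
p,M=st()
from workcell import camera
for n in("scene","top"):
    c=camera(n);pickle.dump(c,open(n+'1.pkl','wb'))
    u,v=proj(c,[p])[0];print(n,u,v);
    x0=int(u)-40;y0=int(v)-40;crop(c,x0,y0,80,80,7,n+'1.png');print(x0,y0)
    g=p+M@[[-.0],[.0],[0]][0] if 0 else p
```

```text
t 7.93 p [0.4463, 0.0667, 0.3119] q [0.09, 0.06, -0.008, 1.428, 0.086, 2.505] F [0.1, 0.8, 0.4] M [-0.07, 0.07, -0.03] w 0.0856
tool axes cols x [ 0.066  0.093 -0.994] y [ 0.668 -0.744 -0.025] z [-0.741 -0.662 -0.111]
scene 275.5757089283721 189.00870490704563
235 149
top 249.6587648259516 217.71036693441022
209 177
```

View pics/scene1.png

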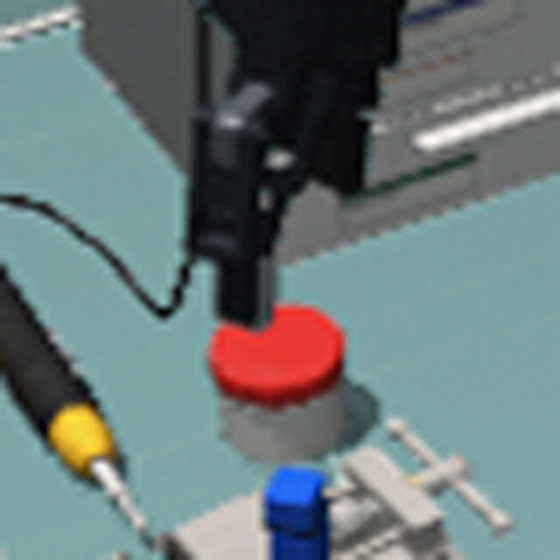

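View pics/top1.png

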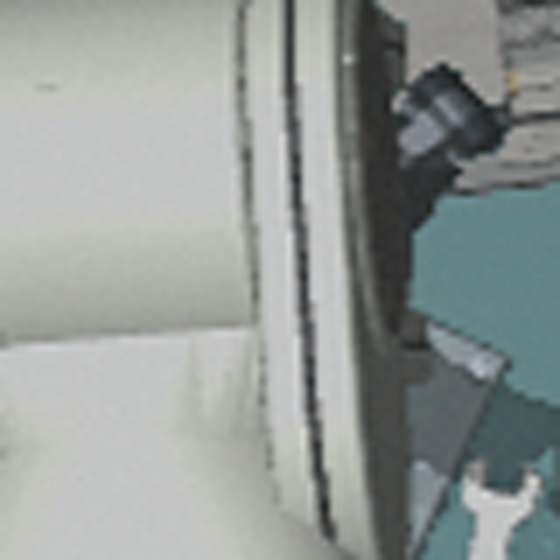

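Run:
```python
from h import *
p,M=st()
rows(p,M,[.431,.0813,.245],3,-.05,nd=4);rows([.431,.0813,.245],M@R.from_euler('x',-.05).as_matrix(),[.431,.0813,.173],4,nd=4)
```

```text
t 8.03 p [0.4483, 0.0648, 0.3105] q [0.087, 0.064, -0.007, 1.427, 0.085, 2.505] F [-0.6, 0.9, 0.8] M [-0.02, 0.16, 0.02] w 0.0855
tool axes cols x [ 0.065  0.09  -0.994] y [ 0.665 -0.747 -0.024] z [-0.744 -0.659 -0.109]
[{"x": 0.0218, "y": -0.0074, "z": 0.003, "roll": -0.017, "fingers": 1}, {"x": 0.0218, "y": -0.0075, "z": 0.0029, "roll": -0.017, "fingers": 1}, {"x": 0.0218, "y": -0.0075, "z": 0.0028, "roll": -0.017, "fingers": 1}]
[{"x": 0.0179, "y": 0.0003, "z": 0.002, "roll": 0.0, "fingers": 1}, {"x": 0.0179, "y": 0.0003, "z": 0.002, "roll": 0.0, "fingers": 1}, {"x": 0.0179, "y": 0.0003, "z": 0.002, "roll": 0.0, "fingers": 1}, {"x": 0.0179, "y": 0.0003, "z": 0.002, "roll": 0.0, "fingers": 1}]
```

{"api": "arm_command", "payload": {"motion": [{"x": 0.01, "y": -0.009, "z": 0.003, "roll": -0.02, "fingers": 1}, {"x": 0.02, "y": -0.0075, "z": 0.003, "roll": -0.02, "fingers": 1}, {"x": 0.02, "y": -0.0065, "z": 0.003, "roll": -0.01, "fingers": 1}, {"x": 0, "y": 0, "z": 0, "roll": 0, "fingers": 1}]}}

```text
clock: 8.37
eef_pos: [0.4318, 0.0761, 0.2608]
tool_rot: [0.692, 0.281, -0.62, 0.24]
ft_force: [-0.6, -0.4, 0.0]
grip_width: 0.0855
```

Run:
```python
from h import *
p,M=st()
rows(p,M,[.431,.0813,.174],4,nd=4)
from workcell import camera
for n in("scene",):
    c=camera(n);pickle.dump(c,open(n+'2.pkl','wb'))
    u,v=proj(c,[p])[0];print(n,u,v);
    x0=int(u)-40;y0=int(v)-40;crop(c,x0,y0,80,80,7,n+'2.png');print(x0,y0)
```

```text
t 8.37 p [0.4318, 0.0761, 0.2608] q [0.118, 0.039, -0.162, 1.287, 0.082, 2.506] F [-0.6, -0.4, 0.0] M [-0.11, 0.13, 0.0] w 0.0855
tool axes cols x [ 0.072  0.091 -0.993] y [ 0.687 -0.726 -0.017] z [-0.723 -0.682 -0.115]
[{"x": 0.0217, "y": -0.0007, "z": 0.0018, "roll": 0.0, "fingers": 1}, {"x": 0.0217, "y": -0.0007, "z": 0.0018, "roll": 0.0, "fingers": 1}, {"x": 0.0217, "y": -0.0007, "z": 0.0018, "roll": 0.0, "fingers": 1}, {"x": 0.0217, "y": -0.0007, "z": 0.0018, "roll": 0.0, "fingers": 1}]
scene 276.25049650717744 207.8551262280139
236 167
```

View pics/scene2.png

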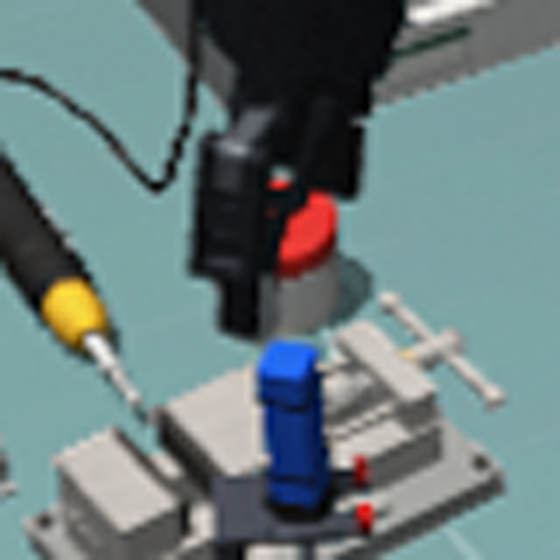

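Run:
```python
from h import *
from workcell import get_obs
o=get_obs();p=np.array(o['eef_pos']);M=R.from_quat(o['tool_rot']).as_matrix();c=load('scene','2')
for b in(.0425,.05,.057):
  for w in (-.011,.011):
    print(b,w,((proj(c,[p+M@[-.013,-b,w]])[0]-[236,167]+.5)*7-.5).round(0))
    print('  +',((proj(c,[p+M@[-.013,b,w]])[0]-[236,167]+.5)*7-.5).round(0))
for xy in((.4300,.0813),(.4295,.0773)): print(((proj(c,[(*xy,.228)])[0]-[236,167]+.5)*7-.5).round(0))
```

```text
0.0425 -0.011 [215. 318.]
  + [297. 186.]
0.0425 0.011 [270. 333.]
  + [350. 200.]
0.05 -0.011 [207. 330.]
  + [304. 175.]
0.05 0.011 [262. 346.]
  + [356. 189.]
0.057 -0.011 [200. 342.]
  + [311. 165.]
0.057 0.011 [255. 358.]
  + [362. 179.]
[282. 360.]
[291. 357.]
```

{"api": "arm_command", "payload": {"motion": [{"x": 0.012, "y": -0.002, "z": 0.001, "roll": 0, "fingers": 1}, {"x": 0.023, "y": -0.002, "z": 0.002, "roll": 0, "fingers": 1}, {"x": 0.023, "y": 0, "z": 0.002, "roll": 0, "fingers": 0.7}, {"x": 0.023, "y": 0, "z": 0.002, "roll": 0, "fingers": 0.5}, {"x": 0.002, "y": 0, "z": 0, "roll": 0, "fingers": 0.4}]}}

```text
clock: 8.83
eef_pos: [0.4389, 0.0826, 0.1883]
tool_rot: [0.7, 0.277, -0.612, 0.24]
ft_force: [0.1, -0.3, 0.2]
grip_width: 0.0513
```

Run:
```python
from h import *
p,M=st()
print('grasp pt',p-.019*M[:,0])
from workcell import camera
for n in("scene",):
    c=camera(n);pickle.dump(c,open(n+'3.pkl','wb'))
    crop(c,236,167,80,80,7,n+'3.png')
```

```text
t 8.83 p [0.4389, 0.0826, 0.1883] q [0.131, 0.076, -0.317, 1.069, 0.081, 2.526] F [0.1, -0.3, 0.2] M [-0.14, 0.11, -0.03] w 0.0513
tool axes cols x [ 0.096  0.094 -0.991] y [ 0.682 -0.731 -0.003] z [-0.725 -0.676 -0.135]
grasp pt [0.43702561 0.08084612 0.20716745]
```

View pics/scene3.png

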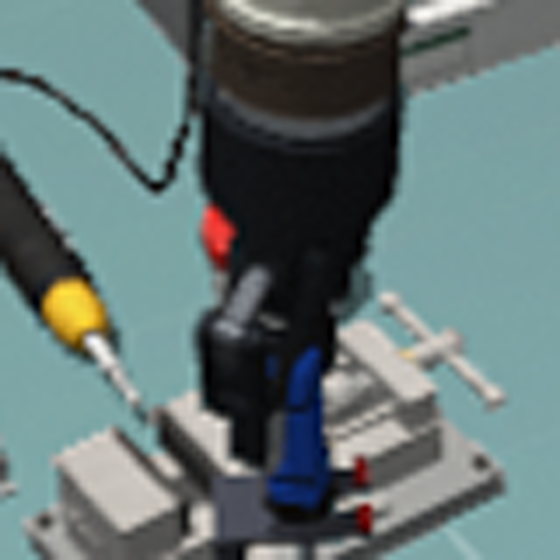

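{"api": "arm_command", "payload": {"motion": [{"x": 0.007, "y": -0.003, "z": 0.005, "roll": 0, "fingers": 0.4}, {"x": 0.007, "y": -0.002, "z": 0.004, "roll": 0, "fingers": 0.35}, {"x": 0, "y": 0, "z": 0, "roll": 0, "fingers": 0}, {"x": 0, "y": 0, "z": 0, "roll": 0, "fingers": 0}, {"x": 0, "y": 0, "z": 0, "roll": 0, "fingers": 0}]}}

```text
clock: 9.3
eef_pos: [0.4368, 0.0823, 0.1832]
tool_rot: [0.706, 0.275, -0.607, 0.241]
ft_force: [-0.2, -0.5, -1.5]
grip_width: 0.0205
```

Run:
```python
from h import *
p,M=st()
print('grasp pt',p-.019*M[:,0])
from workcell import camera
for n in("scene",):
    c=camera(n);pickle.dump(c,open(n+'4.pkl','wb'))
    crop(c,236,167,80,80,7,n+'4.png')
```

```text
t 9.3 p [0.4368, 0.0823, 0.1832] q [0.131, 0.064, -0.346, 1.036, 0.081, 2.528] F [-0.2, -0.5, -1.5] M [-0.0, 0.45, -0.01] w 0.0205
tool axes cols x [ 0.112  0.097 -0.989] y [ 0.681 -0.733  0.005] z [-0.724 -0.674 -0.148]
grasp pt [0.43472279 0.08044229 0.2020142 ]
```

View pics/scene4.png

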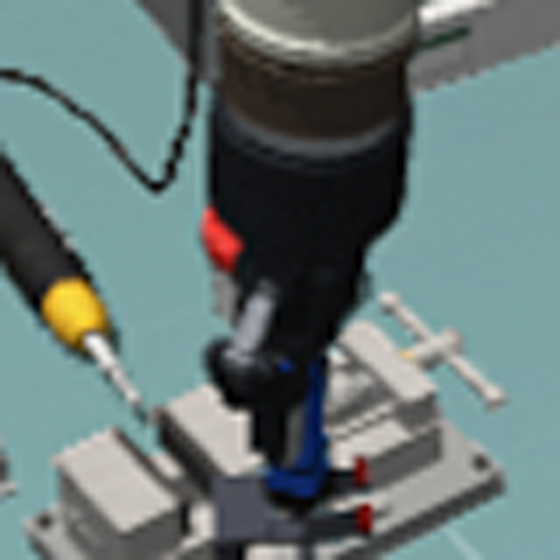

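Run:
```python
from h import *
p,M=st()
rows(p,M,p+[0,0,.02],2,f=0)
rows(p,M,p+np.array([-.431,-.902,0])*.08+[0,0,.003],3,f=0)
```

```text
t 9.35 p [0.4368, 0.0823, 0.1833] q [0.131, 0.064, -0.346, 1.036, 0.082, 2.528] F [-0.4, 0.5, 0.3] M [-0.05, 0.19, -0.01] w 0.0202
tool axes cols x [ 0.112  0.097 -0.989] y [ 0.681 -0.733  0.005] z [-0.724 -0.674 -0.148]
[{"x": -0.01, "y": 0.0, "z": -0.001, "roll": 0.0, "fingers": 0}, {"x": -0.01, "y": 0.0, "z": -0.001, "roll": 0.0, "fingers": 0}]
[{"x": -0.005, "y": 0.01, "z": 0.024, "roll": 0.0, "fingers": 0}, {"x": -0.005, "y": 0.01, "z": 0.024, "roll": 0.0, "fingers": 0}, {"x": -0.005, "y": 0.01, "z": 0.024, "roll": 0.0, "fingers": 0}]
```

{"api": "arm_command", "payload": {"motion": [{"x": -0.009, "y": 0, "z": -0.001, "roll": 0, "fingers": 0}, {"x": -0.01, "y": 0, "z": -0.001, "roll": 0, "fingers": 0}, {"x": 0, "y": 0, "z": 0, "roll": 0, "fingers": 0}]}}

```text
clock: 9.6
eef_pos: [0.4366, 0.0819, 0.204]
tool_rot: [0.706, 0.275, -0.607, 0.24]
ft_force: [-1.0, 0.2, 0.2]
grip_width: 0.0205
```

Run:
```python
from h import *
p,M=st()
from workcell import camera
for n in("scene",):
    c=camera(n);pickle.dump(c,open(n+'5.pkl','wb'))
    crop(c,236,187,80,80,7,n+'5.png')
```

```text
t 9.6 p [0.4366, 0.0819, 0.204] q [0.129, 0.048, -0.308, 1.091, 0.082, 2.528] F [-1.0, 0.2, 0.2] M [-0.02, 0.34, 0.03] w 0.0205
tool axes cols x [ 0.112  0.097 -0.989] y [ 0.68  -0.733  0.005] z [-0.724 -0.673 -0.148]
```

View pics/scene5.png

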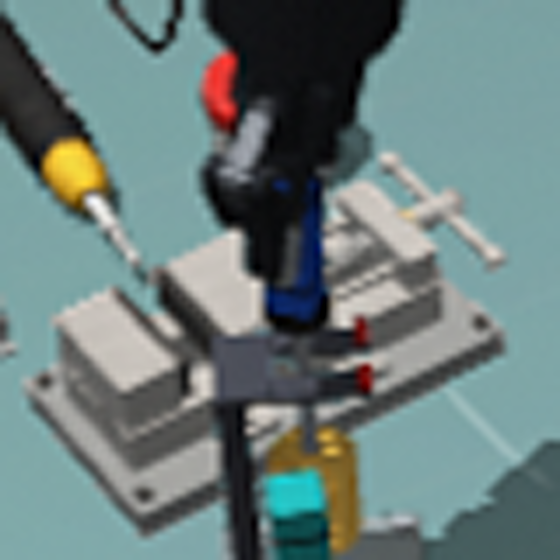

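{"api": "arm_command", "payload": {"motion": [{"x": -0.004, "y": 0.008, "z": 0.018, "roll": 0, "fingers": 0}, {"x": -0.004, "y": 0.01, "z": 0.024, "roll": 0, "fingers": 0}, {"x": -0.004, "y": 0.01, "z": 0.024, "roll": 0, "fingers": 0}, {"x": -0.004, "y": 0.01, "z": 0.024, "roll": 0, "fingers": 0}, {"x": 0, "y": 0, "z": 0, "roll": 0, "fingers": 0}]}}

```text
clock: 10.07
eef_pos: [0.3945, -0.0091, 0.2045]
tool_rot: [0.705, 0.278, -0.606, 0.242]
ft_force: [-1.3, 0.8, -1.7]
grip_width: 0.0203
```

Run:
```python
from h import *
p,M=st()
from workcell import camera
for n in("scene","top"):
    c=camera(n);pickle.dump(c,open(n+'6.pkl','wb'))
u,v=proj(load('scene','6'),[p])[0].astype(int);crop(load('scene','6'),u-40,v-20,80,80,7,'scene6.png');print(u-40,v-20)
c=load('top','6');u,v=proj(c,[p])[0].astype(int);crop(c,u-50,v-40,100,80,7,'top6.png');print(u-50,v-40)
```

```text
t 10.07 p [0.3945, -0.0091, 0.2045] q [-0.108, -0.035, -0.389, 1.117, 0.111, 2.284] F [-1.3, 0.8, -1.7] M [-0.07, 0.15, 0.0] w 0.0203
tool axes cols x [ 0.111  0.099 -0.989] y [ 0.685 -0.729  0.003] z [-0.72  -0.678 -0.149]
271 200
238 204
```

View pics/scene6.png

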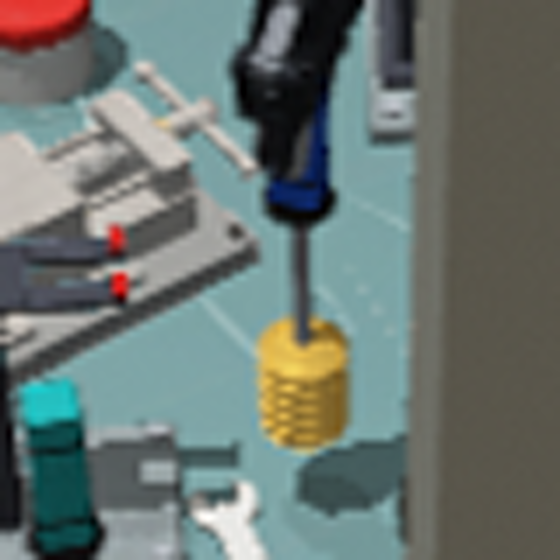

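View pics/top6.png

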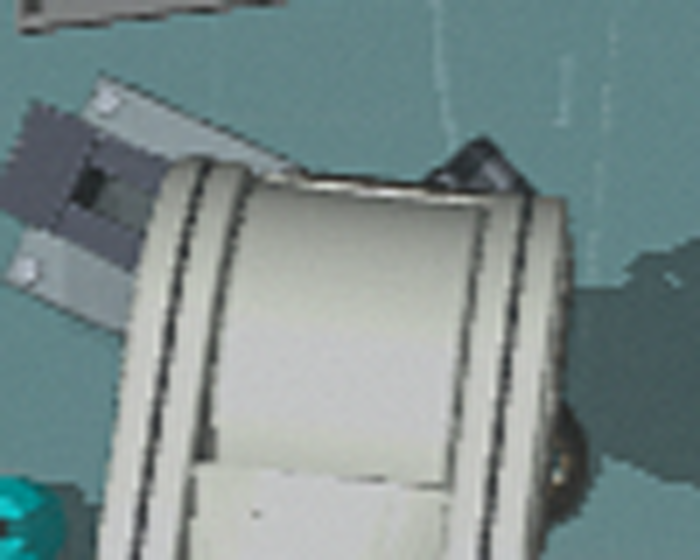

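Run:
```python
from h import *
c=load('scene','6')
print(((proj(c,[(.3875,-.012,.171),(.3875,-.012,.093),(.3875,-.012,.041)])-[271,200]+.5)*7-.5).round(0))
```

```text
[[301. 216.]
 [306. 352.]
 [309. 437.]]
```

Run:
```python
from h import *
p,M=st()
rows(p,M,p+[0.03,-.03,.14],4,f=0)
rows(p+[.03,-.03,.14],M,[.54,-.27,.46],8,f=0)
```

```text
t 10.17 p [0.3962, -0.007, 0.2048] q [-0.104, -0.033, -0.387, 1.115, 0.113, 2.287] F [-0.4, -0.0, -1.2] M [-0.07, 0.16, -0.0] w 0.0206
tool axes cols x [ 0.113  0.102 -0.988] y [ 0.686 -0.727  0.003] z [-0.719 -0.679 -0.152]
[{"x": -0.035, "y": 0.011, "z": -0.006, "roll": 0.0, "fingers": 0}, {"x": -0.035, "y": 0.011, "z": -0.006, "roll": 0.0, "fingers": 0}, {"x": -0.035, "y": 0.011, "z": -0.006, "roll": 0.0, "fingers": 0}, {"x": -0.035, "y": 0.011, "z": -0.006, "roll": 0.0, "fingers": 0}]
[{"x": -0.016, "y": 0.031, "z": 0.007, "roll": 0.0, "fingers": 0}, {"x": -0.016, "y": 0.031, "z": 0.007, "roll": 0.0, "fingers": 0}, {"x": -0.016, "y": 0.031, "z": 0.007, "roll": 0.0, "fingers": 0}, {"x": -0.016, "y": 0.031, "z": 0.007, "roll": 0.0, "fingers": 0}, {"x": -0.016, "y": 0.031, "z": 0.007, "roll": 0.0, "fingers": 0}, {"x": -0.016, "y": 0.031, "z": 0.007, "roll": 0.0, "fingers": 0}, {"x": -0.016, "y": 0.031, "z": 0.007, "roll": 0.0, "fingers": 0}, {"x": -0.016, "y": 0.031, "z": 0.007, "roll": 0.0, "fingers": 0}]
```

{"api": "arm_command", "payload": {"motion": [{"x": -0.03, "y": 0.01, "z": -0.006, "roll": 0, "fingers": 0}, {"x": -0.037, "y": 0.011, "z": -0.006, "roll": 0, "fingers": 0}, {"x": -0.037, "y": 0.011, "z": -0.006, "roll": 0, "fingers": 0}, {"x": -0.035, "y": 0.011, "z": -0.006, "roll": 0, "fingers": 0}, {"x": -0.016, "y": 0.031, "z": 0.007, "roll": 0, "fingers": 0}, {"x": -0.016, "y": 0.031, "z": 0.007, "roll": 0, "fingers": 0}, {"x": -0.016, "y": 0.031, "z": 0.007, "roll": 0, "fingers": 0}, {"x": -0.016, "y": 0.031, "z": 0.007, "roll": 0, "fingers": 0}, {"x": -0.016, "y": 0.031, "z": 0.007, "roll": 0, "fingers": 0}, {"x": -0.016, "y": 0.031, "z": 0.007, "roll": 0, "fingers": 0}, {"x": -0.016, "y": 0.031, "z": 0.007, "roll": 0, "fingers": 0}, {"x": -0.016, "y": 0.031, "z": 0.007, "roll": 0, "fingers": 0}]}}

```text
clock: 11.17
eef_pos: [0.5516, -0.2534, 0.4618]
tool_rot: [0.7, 0.29, -0.604, 0.247]
ft_force: [1.5, -0.3, -0.4]
grip_width: 0.0202
```

```bash
cat > tb.py <<'E'
from sim import *
from workcell import get_obs
Mp=np.array([[.112,.683,-.722],[.099,-.731,-.675],[-.989,.004,-.149]])
Mp=R.from_matrix(Mp).as_matrix()
dt=Mp.T@[0,0,-1.]           # brush tip direction in tool frame
tipt=Mp.T@np.array([-.007,-.003,-.1635])
TH,YW=.47,-.51
db=np.array([np.sin(TH)*np.cos(YW),np.sin(TH)*np.sin(YW),-np.cos(TH)])
def bs(P,Mx): 
    d=Mx@dt; tip=P+Mx@tipt
    return tip,d
def show():
    o=get_obs();P=np.array(o['eef_pos']);Mx=R.from_quat(o['tool_rot']).as_matrix()
    tip,d=bs(P,Mx);print('tip',tip.round(4),'dir',d.round(3),'want',db.round(3),'err deg',np.degrees(np.arccos(min(1,d@db))).round(2))
    return P,Mx,tip,d
E
python3 - <<'E'
from tb import *
st();show()
q0=np.array(get_obs()['joint_pos'])
import itertools
res=[]
for x in(-.04,-.02,0,):
  for o in(.04,.02,):
   for daz in(-.6,-.3,0,.3):
    az=q0[0]+daz
    q=q0.copy()
    P,O=fk6(q);w=np.array([o*np.cos(az),o*np.sin(az),-x]);
    c=np.r_[O.inv().apply(w),0]; c[:3]=np.clip(c[:3],-.0416,.0416)
    for i in range(16):
        q=row(q,c,.6)
        P,O=fk6(q);tip,d=bs(P,O.as_matrix());e=np.degrees(np.arccos(min(1,d@db)))
        res.append((e,x,o,daz,i+1,q.round(2).tolist(),P.round(2).tolist(),d.round(2).tolist(),c.round(3).tolist()))
res.sort(key=lambda r:r[0])
for r in res[:8]:print(r)
E
```

```text
t 11.17 p [0.5516, -0.2534, 0.4618] q [-0.503, 0.539, 1.052, 2.046, 0.145, 1.86] F [1.5, -0.3, -0.4] M [-0.14, 0.04, -0.02] w 0.0202
tool axes cols x [ 0.102  0.108 -0.989] y [ 0.705 -0.709 -0.005] z [-0.702 -0.696 -0.149]
tip [ 0.5437 -0.2557  0.2983] dir [-0.006  0.006 -1.   ] want [ 0.395 -0.221 -0.892] err deg 27.42
(np.float64(0.6471809567522839), -0.04, 0.04, -0.3, 13, [-0.72, 0.43, 1.28, 1.92, 0.23, 1.74], [0.53, -0.38, 0.64], [0.39, -0.23, -0.89], [-0.04, 0.04, -0.005, 0.0])
(np.float64(1.3400053808244539), -0.02, 0.04, -0.3, 16, [-0.72, 0.62, 1.28, 1.74, 0.22, 1.73], [0.63, -0.47, 0.54], [0.38, -0.24, -0.89], [-0.02, 0.04, -0.002, 0.0])
(np.float64(1.7776085236361219), -0.02, 0.04, 0, 16, [-0.53, 0.62, 1.28, 1.69, 0.18, 1.92], [0.71, -0.36, 0.54], [0.42, -0.2, -0.89], [-0.018, 0.038, -0.014, 0.0])
(np.float64(1.933353554586772), -0.04, 0.02, -0.6, 16, [-0.83, 0.26, 1.28, 2.15, 0.27, 1.62], [0.39, -0.31, 0.7], [0.36, -0.23, -0.9], [-0.041, 0.019, 0.0, 0.0])
(np.float64(1.9462581901188942), -0.04, 0.04, -0.3, 12, [-0.7, 0.45, 1.28, 1.94, 0.22, 1.74], [0.54, -0.37, 0.62], [0.37, -0.21, -0.91], [-0.04, 0.04, -0.005, 0.0])
(np.float64(1.9827372402423757), -0.04, 0.02, -0.3, 16, [-0.69, 0.26, 1.28, 2.13, 0.24, 1.76], [0.43, -0.27, 0.7], [0.38, -0.2, -0.91], [-0.04, 0.02, -0.006, 0.0])
(np.float64(2.136831050285192), -0.02, 0.04, 0, 15, [-0.53, 0.63, 1.28, 1.72, 0.18, 1.91], [0.71, -0.35, 0.53], [0.39, -0.19, -0.9], [-0.018, 0.038, -0.014, 0.0])
(np.float64(2.2577877615955666), -0.02, 0.04, -0.3, 15, [-0.71, 0.63, 1.28, 1.76, 0.21, 1.74], [0.63, -0.46, 0.53], [0.36, -0.22, -0.91], [-0.02, 0.04, -0.002, 0.0])
```

{"api": "arm_command", "payload": {"motion": [{"x": -0.04, "y": 0.04, "z": -0.005, "roll": 0, "fingers": 0}, {"x": -0.04, "y": 0.04, "z": -0.005, "roll": 0, "fingers": 0}, {"x": -0.04, "y": 0.04, "z": -0.005, "roll": 0, "fingers": 0}, {"x": -0.04, "y": 0.04, "z": -0.005, "roll": 0, "fingers": 0}, {"x": -0.04, "y": 0.04, "z": -0.005, "roll": 0, "fingers": 0}, {"x": -0.04, "y": 0.04, "z": -0.005, "roll": 0, "fingers": 0}, {"x": -0.04, "y": 0.04, "z": -0.005, "roll": 0, "fingers": 0}, {"x": -0.04, "y": 0.04, "z": -0.005, "roll": 0, "fingers": 0}, {"x": -0.04, "y": 0.04, "z": -0.005, "roll": 0, "fingers": 0}, {"x": -0.04, "y": 0.04, "z": -0.005, "roll": 0, "fingers": 0}]}}

```text
clock: 12.0
eef_pos: [0.5073, -0.3176, 0.5482]
tool_rot: [0.739, 0.247, -0.559, 0.283]
ft_force: [-1.0, 0.8, -1.0]
grip_width: 0.0205
```

```bash
cat > srch.py <<'E'
from tb import *
st();show()
q0=np.array(get_obs()['joint_pos'])
res=[]
for x in(-.04,-.02,0,):
  for o in(.04,.02,):
   for daz in(-.9,-.6,-.3,0,.3,.6):
    az=q0[0]+daz
    q=q0.copy()
    P,O=fk6(q);w=np.array([o*np.cos(az),o*np.sin(az),-x]);
    c=np.r_[O.inv().apply(w),0]; c[:3]=np.clip(c[:3],-.0416,.0416)
    for i in range(7):
        q=row(q,c,.6)
        P,O=fk6(q);tip,d=bs(P,O.as_matrix());e=np.degrees(np.arccos(min(1,d@db)))
        res.append((round(e,2),x,o,daz,i+1,q.round(2).tolist(),P.round(2).tolist(),d.round(2).tolist(),c.round(3).tolist()))
res.sort(key=lambda r:r[0])
for r in res[:6]:print(r)
E
python3 srch.py
```

```text
t 12.0 p [0.5073, -0.3176, 0.5482] q [-0.657, 0.523, 1.275, 2.149, 0.194, 1.726] F [-1.0, 0.8, -1.0] M [-0.06, 0.32, 0.03] w 0.0205
tool axes cols x [ 0.252  0.049 -0.966] y [ 0.682 -0.718  0.142] z [-0.687 -0.695 -0.214]
tip [ 0.524  -0.3293  0.3858] dir [ 0.144 -0.053 -0.988] want [ 0.395 -0.221 -0.892] err deg 18.27
(np.float64(3.02), -0.04, 0.04, 0.3, 7, [-0.55, 0.47, 1.28, 1.91, 0.19, 1.88], [0.6, -0.3, 0.61], [0.37, -0.18, -0.91], [-0.03, 0.041, -0.025, 0.0])
(np.float64(3.23), -0.04, 0.04, 0, 7, [-0.66, 0.46, 1.28, 1.94, 0.22, 1.77], [0.56, -0.35, 0.61], [0.36, -0.19, -0.92], [-0.032, 0.042, -0.013, 0.0])
(np.float64(3.54), -0.04, 0.04, -0.3, 7, [-0.79, 0.46, 1.28, 1.98, 0.25, 1.66], [0.51, -0.4, 0.61], [0.34, -0.2, -0.92], [-0.034, 0.042, -0.002, 0.0])
(np.float64(3.84), -0.04, 0.04, -0.6, 7, [-0.91, 0.46, 1.28, 2.01, 0.29, 1.54], [0.45, -0.44, 0.61], [0.34, -0.21, -0.92], [-0.037, 0.041, 0.009, 0.0])
(np.float64(4.14), -0.04, 0.04, 0.6, 7, [-0.43, 0.46, 1.28, 1.92, 0.15, 1.99], [0.62, -0.24, 0.62], [0.37, -0.16, -0.92], [-0.029, 0.035, -0.034, 0.0])
(np.float64(5.13), -0.04, 0.04, 0.3, 6, [-0.56, 0.48, 1.28, 1.94, 0.19, 1.86], [0.59, -0.3, 0.6], [0.34, -0.16, -0.93], [-0.03, 0.041, -0.025, 0.0])
```

{"api": "arm_command", "payload": {"motion": [{"x": -0.032, "y": 0.041, "z": -0.013, "roll": 0, "fingers": 0}, {"x": -0.032, "y": 0.041, "z": -0.013, "roll": 0, "fingers": 0}, {"x": -0.032, "y": 0.041, "z": -0.013, "roll": 0, "fingers": 0}, {"x": -0.032, "y": 0.041, "z": -0.013, "roll": 0, "fingers": 0}, {"x": -0.032, "y": 0.041, "z": -0.013, "roll": 0, "fingers": 0}, {"x": -0.032, "y": 0.041, "z": -0.013, "roll": 0, "fingers": 0}, {"x": -0.032, "y": 0.041, "z": -0.013, "roll": 0, "fingers": 0}, {"x": -0.032, "y": 0.041, "z": -0.013, "roll": 0, "fingers": 0}]}}

```text
clock: 12.67
eef_pos: [0.4739, -0.3143, 0.6056]
tool_rot: [0.766, 0.22, -0.523, 0.302]
ft_force: [-0.1, -0.3, -1.0]
grip_width: 0.02
```

```bash
python3 srch.py
```

```text
t 12.67 p [0.4739, -0.3143, 0.6056] q [-0.719, 0.43, 1.274, 2.149, 0.252, 1.686] F [-0.1, -0.3, -1.0] M [-0.04, 0.43, -0.02] w 0.02
tool axes cols x [ 0.356  0.02  -0.934] y [ 0.653 -0.72   0.233] z [-0.668 -0.693 -0.27 ]
tip [ 0.5079 -0.3306  0.4464] dir [ 0.25  -0.081 -0.965] want [ 0.395 -0.221 -0.892] err deg 12.35
(np.float64(0.67), -0.04, 0.04, -0.9, 6, [-1.06, 0.39, 1.28, 2.08, 0.39, 1.42], [0.38, -0.44, 0.65], [0.39, -0.21, -0.9], [-0.039, 0.037, 0.018, 0.0])
(np.float64(0.7), -0.04, 0.04, -0.6, 6, [-0.95, 0.4, 1.28, 2.02, 0.36, 1.52], [0.43, -0.43, 0.65], [0.4, -0.21, -0.89], [-0.035, 0.042, 0.009, 0.0])
(np.float64(1.37), -0.04, 0.04, -0.3, 6, [-0.84, 0.4, 1.28, 1.99, 0.32, 1.63], [0.48, -0.39, 0.65], [0.41, -0.2, -0.89], [-0.031, 0.042, -0.001, 0.0])
(np.float64(1.41), -0.04, 0.04, -0.9, 7, [-1.11, 0.38, 1.28, 2.07, 0.41, 1.38], [0.36, -0.46, 0.66], [0.41, -0.24, -0.88], [-0.039, 0.037, 0.018, 0.0])
(np.float64(1.52), -0.04, 0.02, -0.6, 7, [-0.88, 0.32, 1.28, 2.1, 0.34, 1.59], [0.42, -0.35, 0.68], [0.4, -0.2, -0.89], [-0.036, 0.027, -0.001, 0.0])
(np.float64(1.62), -0.04, 0.02, -0.9, 7, [-0.95, 0.3, 1.28, 2.14, 0.36, 1.52], [0.38, -0.35, 0.68], [0.39, -0.19, -0.9], [-0.038, 0.023, 0.004, 0.0])
```

{"api": "arm_command", "payload": {"motion": [{"x": -0.035, "y": 0.041, "z": 0.015, "roll": 0, "fingers": 0}, {"x": -0.035, "y": 0.041, "z": 0.015, "roll": 0, "fingers": 0}, {"x": -0.035, "y": 0.041, "z": 0.015, "roll": 0, "fingers": 0}, {"x": -0.035, "y": 0.041, "z": 0.015, "roll": 0, "fingers": 0}, {"x": -0.035, "y": 0.041, "z": 0.015, "roll": 0, "fingers": 0}, {"x": -0.035, "y": 0.041, "z": 0.015, "roll": 0, "fingers": 0}]}}

```text
clock: 13.17
eef_pos: [0.3953, -0.3987, 0.63]
tool_rot: [0.785, 0.188, -0.492, 0.327]
ft_force: [-0.3, -0.3, -1.3]
grip_width: 0.0201
```

```bash
python3 srch.py
```

```text
t 13.17 p [0.3953, -0.3987, 0.63] q [-0.983, 0.404, 1.274, 2.149, 0.364, 1.445] F [-0.3, -0.3, -1.3] M [0.0, 0.53, -0.01] w 0.0201
tool axes cols x [ 0.445 -0.027 -0.895] y [ 0.617 -0.715  0.329] z [-0.649 -0.699 -0.302]
tip [ 0.4444 -0.4227  0.4757] dir [ 0.341 -0.128 -0.931] want [ 0.395 -0.221 -0.892] err deg 6.58
(np.float64(0.39), 0, 0.04, -0.6, 7, [-1.22, 0.6, 1.28, 1.93, 0.45, 1.25], [0.36, -0.61, 0.54], [0.4, -0.22, -0.89], [0.001, 0.028, 0.028, 0.0])
(np.float64(0.52), -0.02, 0.04, -0.9, 5, [-1.26, 0.45, 1.28, 2.09, 0.47, 1.21], [0.31, -0.52, 0.62], [0.4, -0.22, -0.89], [-0.022, 0.026, 0.029, 0.0])
(np.float64(0.91), -0.02, 0.02, -0.9, 7, [-1.2, 0.39, 1.28, 2.13, 0.45, 1.27], [0.32, -0.46, 0.65], [0.41, -0.21, -0.89], [-0.02, 0.016, 0.011, 0.0])
(np.float64(0.93), 0, 0.04, -0.3, 7, [-1.1, 0.62, 1.28, 1.85, 0.42, 1.37], [0.44, -0.6, 0.54], [0.41, -0.22, -0.89], [0.006, 0.034, 0.019, 0.0])
(np.float64(1.06), 0, 0.04, -0.3, 6, [-1.09, 0.59, 1.28, 1.9, 0.41, 1.38], [0.43, -0.57, 0.55], [0.4, -0.2, -0.89], [0.006, 0.034, 0.019, 0.0])
(np.float64(1.08), -0.04, 0.04, -0.6, 3, [-1.11, 0.41, 1.28, 2.09, 0.42, 1.36], [0.37, -0.46, 0.65], [0.41, -0.21, -0.89], [-0.035, 0.041, 0.016, 0.0])
```

{"api": "arm_command", "payload": {"motion": [{"x": -0.024, "y": 0.03, "z": 0.03, "roll": 0, "fingers": 0}, {"x": -0.024, "y": 0.03, "z": 0.03, "roll": 0, "fingers": 0}, {"x": -0.024, "y": 0.03, "z": 0.03, "roll": 0, "fingers": 0}, {"x": -0.024, "y": 0.03, "z": 0.03, "roll": 0, "fingers": 0}, {"x": -0.024, "y": 0.03, "z": 0.03, "roll": 0, "fingers": 0}, {"x": -0.024, "y": 0.03, "z": 0.03, "roll": 0, "fingers": 0}]}}

```text
clock: 13.67
eef_pos: [0.2792, -0.5115, 0.6197]
tool_rot: [0.795, 0.152, -0.47, 0.352]
ft_force: [0.7, -0.0, -0.6]
grip_width: 0.0204
```

```bash
python3 srch.py
```

```text
t 13.67 p [0.2792, -0.5115, 0.6197] q [-1.321, 0.451, 1.274, 2.149, 0.495, 1.125] F [0.7, -0.0, -0.6] M [0.08, 0.59, 0.04] w 0.0204
tool axes cols x [ 0.513 -0.09  -0.854] y [ 0.572 -0.706  0.418] z [-0.64  -0.703 -0.311]
tip [ 0.3396 -0.5458  0.4714] dir [ 0.409 -0.191 -0.892] want [ 0.395 -0.221 -0.892] err deg 1.92
(np.float64(1.46), 0, 0.04, -0.9, 2, [-1.43, 0.5, 1.28, 2.14, 0.53, 1.01], [0.23, -0.56, 0.6], [0.42, -0.21, -0.88], [-0.01, 0.009, 0.038, 0.0])
(np.float64(1.47), 0, 0.02, -0.9, 4, [-1.44, 0.5, 1.28, 2.14, 0.53, 1.01], [0.23, -0.56, 0.6], [0.42, -0.21, -0.88], [-0.005, 0.004, 0.019, 0.0])
(np.float64(1.49), -0.02, 0.02, -0.9, 1, [-1.35, 0.45, 1.28, 2.15, 0.51, 1.1], [0.27, -0.52, 0.62], [0.42, -0.21, -0.89], [-0.022, 0.013, 0.013, 0.0])
(np.float64(1.5), -0.02, 0.04, -0.9, 1, [-1.38, 0.46, 1.28, 2.15, 0.51, 1.07], [0.25, -0.53, 0.62], [0.42, -0.21, -0.88], [-0.027, 0.017, 0.032, 0.0])
(np.float64(1.5), 0, 0.02, -0.9, 3, [-1.41, 0.49, 1.28, 2.14, 0.52, 1.04], [0.24, -0.55, 0.6], [0.42, -0.21, -0.89], [-0.005, 0.004, 0.019, 0.0])
(np.float64(1.5), 0, 0.02, -0.6, 3, [-1.38, 0.5, 1.28, 2.12, 0.51, 1.07], [0.26, -0.55, 0.6], [0.42, -0.21, -0.88], [-0.002, 0.009, 0.018, 0.0])
```

Run:
```python
from tb import *
P,Mx,tip,d=show()
m=np.array([.582,-.2315,.1445]);a=-db
rows(P,Mx,P+(m+.12*a-tip),13,f=0)
```

```text
tip [ 0.3396 -0.5458  0.4714] dir [ 0.409 -0.191 -0.892] want [ 0.395 -0.221 -0.892] err deg 1.92
[{"x": 0.02, "y": -0.017, "z": -0.023, "roll": 0.0, "fingers": 0}, {"x": 0.02, "y": -0.017, "z": -0.023, "roll": 0.0, "fingers": 0}, {"x": 0.02, "y": -0.017, "z": -0.023, "roll": 0.0, "fingers": 0}, {"x": 0.02, "y": -0.017, "z": -0.023, "roll": 0.0, "fingers": 0}, {"x": 0.02, "y": -0.017, "z": -0.023, "roll": 0.0, "fingers": 0}, {"x": 0.02, "y": -0.017, "z": -0.023, "roll": 0.0, "fingers": 0}, {"x": 0.02, "y": -0.017, "z": -0.023, "roll": 0.0, "fingers": 0}, {"x": 0.02, "y": -0.017, "z": -0.023, "roll": 0.0, "fingers": 0}, {"x": 0.02, "y": -0.017, "z": -0.023, "roll": 0.0, "fingers": 0}, {"x": 0.02, "y": -0.017, "z": -0.023, "roll": 0.0, "fingers": 0}, {"x": 0.02, "y": -0.017, "z": -0.023, "roll": 0.0, "fingers": 0}, {"x": 0.02, "y": -0.017, "z": -0.023, "roll": 0.0, "fingers": 0}, {"x": 0.02, "y": -0.017, "z": -0.023, "roll": 0.0, "fingers": 0}]
```

{"api": "arm_command", "payload": {"motion": [{"x": 0.015, "y": -0.017, "z": -0.023, "roll": 0, "fingers": 0}, {"x": 0.02, "y": -0.017, "z": -0.023, "roll": 0, "fingers": 0}, {"x": 0.02, "y": -0.017, "z": -0.023, "roll": 0, "fingers": 0}, {"x": 0.02, "y": -0.017, "z": -0.023, "roll": 0, "fingers": 0}, {"x": 0.02, "y": -0.017, "z": -0.023, "roll": 0, "fingers": 0}, {"x": 0.02, "y": -0.017, "z": -0.023, "roll": 0, "fingers": 0}, {"x": 0.02, "y": -0.017, "z": -0.023, "roll": 0, "fingers": 0}, {"x": 0.02, "y": -0.017, "z": -0.023, "roll": 0, "fingers": 0}, {"x": 0.02, "y": -0.017, "z": -0.023, "roll": 0, "fingers": 0}, {"x": 0.02, "y": -0.017, "z": -0.023, "roll": 0, "fingers": 0}, {"x": 0.02, "y": -0.017, "z": -0.023, "roll": 0, "fingers": 0}, {"x": 0.01, "y": -0.01, "z": -0.013, "roll": 0, "fingers": 0}]}}

```text
clock: 14.67
eef_pos: [0.4453, -0.2241, 0.4159]
tool_rot: [0.798, 0.145, -0.475, 0.342]
ft_force: [-0.2, 0.2, -1.7]
grip_width: 0.0201
```

Run:
```python
from tb import *
st();P,Mx,tip,d=show()
from workcell import camera
for n in("scene","top"):
    c=camera(n);pickle.dump(c,open(n+'7.pkl','wb'))
    u,v=proj(c,[tip])[0].astype(int);x0,y0=u-45,v-50;crop(c,x0,y0,100,100,6,n+'7.png');print(n,x0,y0,((proj(c,[tip,tip-.052*d,tip-.13*d,[.582,-.2315,.1445]])-[x0,y0]+.5)*6-.5).round(0).tolist())
```

```text
t 14.67 p [0.4453, -0.2241, 0.4159] q [-0.592, -0.179, -0.101, 1.144, 0.207, 1.873] F [-0.2, 0.2, -1.7] M [0.14, 0.6, 0.06] w 0.0201
tool axes cols x [ 0.508 -0.093 -0.857] y [ 0.556 -0.724  0.408] z [-0.659 -0.683 -0.316]
tip [ 0.5042 -0.2583  0.2671] dir [ 0.401 -0.191 -0.896] want [ 0.395 -0.221 -0.892] err deg 1.75
scene 319 107 [[273.0, 307.0], [284.0, 254.0], [303.0, 167.0], [146.0, 438.0]]
top 352 144 [[278.0, 305.0], [270.0, 342.0], [257.0, 405.0], [168.0, 166.0]]
```

View pics/scene7.png

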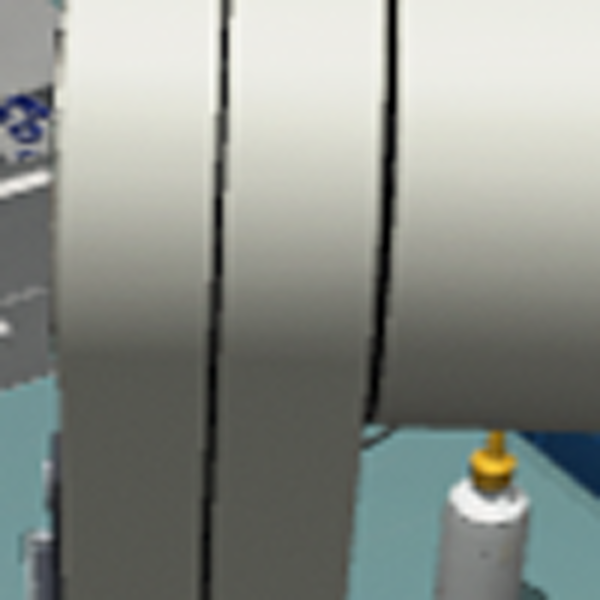

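View pics/top7.png

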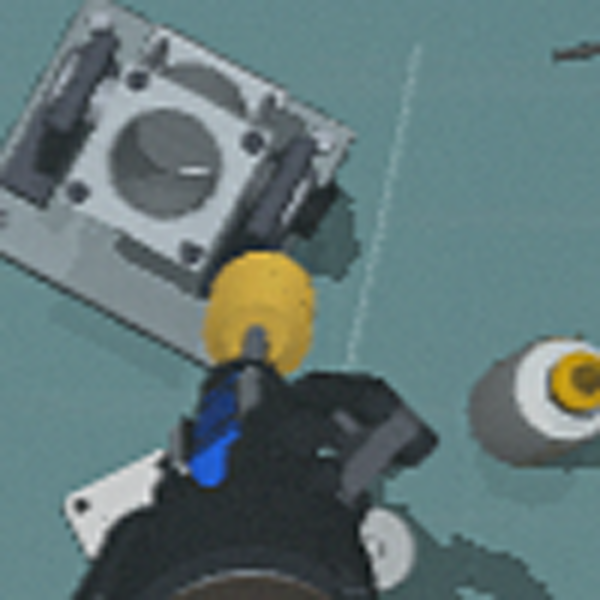

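```bash
cat > bfit.py <<'E'
from tb import *
from scipy.optimize import minimize
def gold(c):
    h=cv2.cvtColor(c['frame'],cv2.COLOR_RGB2HSV);return (((h[...,0]>15)&(h[...,0]<30)&(h[...,1]>110)&(h[...,2]>60))*255).astype(np.uint8)
def hull(c,tip,d,S):
    a=np.cross(d,[0,1,0]);a/=np.linalg.norm(a);b=np.cross(d,a)
    t=np.linspace(0,2*np.pi,40,endpoint=False)
    ring=.0195*(np.outer(np.cos(t),a)+np.outer(np.sin(t),b))
    P=np.r_[tip+ring,tip-.052*d+ring]
    return cv2.convexHull(proj(c,P).astype(np.float32))
def fit(c,tip,d,tag=None,fitd=True):
    m=gold(c);u,v=proj(c,[tip])[0].astype(int);w=30
    m=m[v-w:v+w,u-w:u+w]
    n,l,s,ce=cv2.connectedComponentsWithStats(m);k=1+np.argmax(s[1:,4]);m=(l==k).astype(np.uint8)*255
    S=8;mb=cv2.resize(m,None,fx=S,fy=S,interpolation=cv2.INTER_LINEAR)>127
    Rm=cv2.Rodrigues(c['rvec'])[0];ex,ey=Rm[0],Rm[1]
    def mk(p):
        tp=tip+p[0]*ex*.001+p[1]*ey*.001;dd=d+(p[2]*ex+p[3]*ey)*.01 if fitd else d;dd=dd/np.linalg.norm(dd);return tp,dd
    def cost(p):
        tp,dd=mk(p);h=hull(c,tp,dd,S);h=((h-[u-w,v-w]+.5)*S-.5)
        im=np.zeros(mb.shape,np.uint8);cv2.fillConvexPoly(im,np.round(h*16).astype(np.int32),1,shift=4)
        im=im>0;return 1-(im&mb).sum()/(im|mb).sum()
    r=minimize(cost,[0,0,0,0] if fitd else [0,0],method='Nelder-Mead',options=dict(initial_simplex=np.array([[0,0,0,0],[4,0,0,0],[0,4,0,0],[0,0,6,0],[0,0,0,6]]) if fitd else np.array([[0,0],[4,0],[0,4]]),maxiter=300))
    tp,dd=mk(r.x);print(tag,'cost',round(cost([0]*len(r.x)),3),'->',round(r.fun,3),'p',r.x.round(2),'tip',tp.round(4),'d',dd.round(3));return tp,dd
if __name__=='__main__':
    P,Mx,tip,d=show();c=load('top','7')
    fit(c,tip,d,'both');fit(c,tip,d,'pos',False)
    # stage-6 check
E
python3 bfit.py
python3 - <<'E'
from bfit import *
Mx=R.from_quat([0.705,0.278,-0.606,0.242]).as_matrix();tip,d=bs(np.array([.3945,-.0091,.2045]),Mx);print(tip,d)
c=load('scene','6');fit(c,tip,d,'s6');fit(c,tip,d,'s6p',False)
E
```

```text
tip [ 0.504  -0.2577  0.267 ] dir [ 0.401 -0.19  -0.896] want [ 0.395 -0.221 -0.892] err deg 1.83
both cost 0.439 -> 0.174 p [-5.7  -0.67 -4.17 17.71] tip [ 0.5047 -0.252   0.2672] d [ 0.235 -0.155 -0.96 ]
pos cost 0.439 -> 0.262 p [-4.61 -4.68] tip [ 0.5086 -0.2531  0.2677] d [ 0.401 -0.19  -0.896]
[ 0.38744728 -0.01223494  0.0410048 ] [-3.88625037e-04 -6.71720730e-04 -9.99999699e-01]
s6 cost 0.309 -> 0.123 p [ -2.3  -13.8   -0.85 -45.  ] tip [ 0.3961 -0.0147  0.0517] d [ 0.35  -0.196 -0.916]
s6p cost 0.309 -> 0.268 p [-2.88 -4.96] tip [ 0.3916 -0.0113  0.0449] d [-0.    -0.001 -1.   ]
```

Run:
```python
from bfit import *
def ov(c,tip,d,fn,extra=()):
    u,v=proj(c,[tip])[0].astype(int);w=35;S=9
    im=cv2.resize(c['frame'][v-w:v+w,u-w:u+w,::-1],None,fx=S,fy=S,interpolation=cv2.INTER_CUBIC)
    m=gold(c)[v-w:v+w,u-w:u+w];mb=cv2.resize(m,None,fx=S,fy=S,interpolation=cv2.INTER_NEAREST)
    cs,_=cv2.findContours(mb,cv2.RETR_EXTERNAL,cv2.CHAIN_APPROX_NONE);cv2.drawContours(im,cs,-1,(255,0,255),1)
    for (t,dd),col in zip([(tip,d)]+list(extra),[(0,0,255),(0,255,0)]):
        h=((hull(c,t,dd,1)-[u-w,v-w]+.5)*S-.5);cv2.polylines(im,[h.astype(int).reshape(-1,1,2)],True,col,1)
    cv2.imwrite(fn,im)
P,Mx,tip,d=show();ov(load('top','7'),tip,d,'pics/ov7.png')
Mx=R.from_quat([0.705,0.278,-0.606,0.242]).as_matrix();tip,d=bs(np.array([.3945,-.0091,.2045]),Mx)
ov(load('scene','6'),tip,d,'pics/ov6.png')
a=cv2.imread('pics/ov7.png');b=cv2.imread('pics/ov6.png');cv2.imwrite('pics/ov.png',cv2.resize(np.hstack([a,b]),None,fx=.63,fy=.63))
```

```text
tip [ 0.504  -0.2577  0.267 ] dir [ 0.401 -0.19  -0.896] want [ 0.395 -0.221 -0.892] err deg 1.83
```

View pics/ov.png

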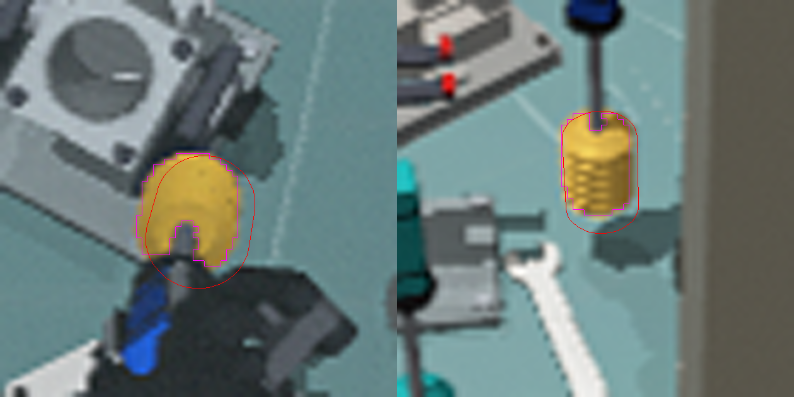

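```bash
cat > b3.py <<'E'
from bfit import *
def brush(P,Mx,k):
    e,s,ph=k  # mm, mm, rad: in tool frame; axis through grasp+e*z ; dir = cos x + sin z ; handle centre s mm along dir beyond grasp
    d=Mx@np.array([np.cos(ph),0,np.sin(ph)]);g=P+Mx@np.array([-.019,0,e*.001])
    hc=g+d*s*.001;return hc+.172*d,d
def prep(c,tip0,S=6,w=32):
    u,v=proj(c,[tip0])[0].astype(int)
    m=gold(c)[v-w:v+w,u-w:u+w];n,l,s,ce=cv2.connectedComponentsWithStats(m);m=(l==1+np.argmax(s[1:,4])).astype(np.uint8)*255
    hsv=cv2.cvtColor(c['frame'],cv2.COLOR_RGB2HSV)[v-w:v+w,u-w:u+w]
    ig=((hsv[...,2]<75)|((hsv[...,0]>105)&(hsv[...,0]<130)&(hsv[...,1]>60)))&(m==0)
    ig=cv2.dilate(ig.astype(np.uint8),np.ones((3,3)))*255; ig[m>0]=0
    up=lambda a:cv2.resize(a,None,fx=S,fy=S,interpolation=cv2.INTER_LINEAR)>127
    return c,(u-w,v-w),S,up(m),up(ig)
def cost(pr,tip,d):
    c,o,S,mb,ig=pr
    h=((hull(c,tip,d,S)-np.array(o)+.5)*S-.5);im=np.zeros(mb.shape,np.uint8);cv2.fillConvexPoly(im,np.round(h*16).astype(np.int32),1,shift=4)
    im=(im>0)&~ig;return 1-(im&mb).sum()/(im|mb).sum()
def fitk(items,k0=(4,-8,.15),fix=None):
    f=lambda k:sum(cost(pr,*brush(P,M,k)) for pr,P,M in items)
    best=None
    for ph in(k0[2]-.15,k0[2],k0[2]+.15):
        x0=np.array([k0[0],k0[1],ph]);r=minimize(f,x0,method='Nelder-Mead',options=dict(initial_simplex=np.array([x0,x0+[5,0,0],x0+[0,6,0],x0+[0,0,.12]]),maxiter=250))
        if best is None or r.fun<best.fun:best=r
    return best
if __name__=='__main__':
    M6=R.from_quat([0.705,0.278,-0.606,0.242]).as_matrix();P6=np.array([.3945,-.0091,.2045])
    M7=R.from_quat([0.798,0.145,-0.475,0.342]).as_matrix();P7=np.array([.4453,-.2241,.4159])
    t6,_=bs(P6,M6);t7,_=bs(P7,M7)
    i6=(prep(load('scene','6'),t6),P6,M6);i7=(prep(load('top','7'),t7),P7,M7)
    for n,it in(('6',[i6]),('7',[i7]),('both',[i6,i7])):
        r=fitk(it);print(n,r.x.round(3),round(r.fun,3))
        for pr,P,M in it: print('   ',*[a.round(4) for a in brush(P,M,r.x)])
E
python3 b3.py
```

```text
6 [6.912 0.348 0.109] 0.217
    [ 0.3929 -0.0115  0.0501] [ 0.0318  0.024  -0.9992]
7 [ 5.233 -3.515  0.057] 0.105
    [ 0.5112 -0.2482  0.2834] [ 0.4685 -0.1323 -0.8735]
both [-1.045  3.489  0.145] 0.461
    [ 0.3942 -0.0103  0.048 ] [ 0.0062 -0.     -1.    ]
    [ 0.5077 -0.2551  0.2757] [ 0.4067 -0.1909 -0.8934]
```

Run:
```python
import bfit,b3
from b3 import *
src=open('bfit.py').read()
def hull2(c,tip,d,S,Rr=.0185,L=.050):
    a=np.cross(d,[0,1,0]);a/=np.linalg.norm(a);b=np.cross(d,a)
    t=np.linspace(0,2*np.pi,40,endpoint=False);ring=Rr*(np.outer(np.cos(t),a)+np.outer(np.sin(t),b))
    return cv2.convexHull(proj(c,np.r_[tip-.001*d+ring,tip-(L+.001)*d+ring]).astype(np.float32))
b3.hull=hull2
M6=R.from_quat([0.705,0.278,-0.606,0.242]).as_matrix();P6=np.array([.3945,-.0091,.2045])
M7=R.from_quat([0.798,0.145,-0.475,0.342]).as_matrix();P7=np.array([.4453,-.2241,.4159])
t6,_=bs(P6,M6);t7,_=bs(P7,M7)
pr6=prep(load('scene','6'),t6);pr7=prep(load('top','7'),t7)
# free 4/5-param: e,s,ph,psi
def br(P,Mx,k):
    e,s,ph,psi,f=k
    d=Mx@(R.from_euler('z',psi).apply([np.cos(ph),0,np.sin(ph)]));g=P+Mx@np.array([-.019,f*.001,e*.001]);return g+d*(s*.001+.172),d
for n,items in(('6',[(pr6,P6,M6)]),('7',[(pr7,P7,M7)]),('both',[(pr6,P6,M6),(pr7,P7,M7)])):
    f=lambda k:sum(b3.cost(pr,*br(P,M,k)) for pr,P,M in items)+.0003*(k[0]**2+k[4]**2*4)/10+ .2*k[3]**2
    best=None
    for ph in(0,.15,.3):
        x0=np.array([2,-5,ph,0,0]);r=minimize(f,x0,method='Nelder-Mead',options=dict(initial_simplex=np.vstack([x0]+[x0+np.eye(5)[i]*s for i,s in enumerate((5,6,.12,.1,3))]),maxiter=500))
        if best is None or r.fun<best.fun:best=r
    print(n,best.x.round(3),round(best.fun,3),[b3.cost(pr,*br(P,M,best.x)).round(3) for pr,P,M in items])
    for pr,P,M in items:print('  ',*[a.round(4) for a in br(P,M,best.x)])
```

```text
6 [-8.359 43.048  0.141  0.182 -4.99 ] 0.082 [np.float64(0.07)]
   [ 0.423  -0.0296  0.0131] [ 0.1301 -0.1297 -0.983 ]
7 [ 1.515  0.547  0.113 -0.03   1.727] 0.07 [np.float64(0.069)]
   [ 0.5068 -0.2501  0.2773] [ 0.4126 -0.1478 -0.8989]
both [ 4.624  4.475  0.111 -0.014 -2.448] 0.33 [np.float64(0.236), np.float64(0.092)]
   [ 0.3911 -0.0065  0.0463] [ 0.0211  0.0329 -0.9992]
   [ 0.5059 -0.2517  0.2723] [ 0.4231 -0.1586 -0.8921]
```

Run:
```python
from tb import *
c=load('top','7')
for tip,d in((np.array([.5068,-.2501,.2773]),np.array([.4126,-.1478,-.8989])),(np.array([.504,-.258,.267]),np.array([.401,-.19,-.896])),(np.array([.5112,-.2482,.2834]),np.array([.4685,-.1323,-.8735]))):
    print(((proj(c,[tip,tip-.052*d,tip-.13*d,tip-.136*d,tip-.208*d])-[365,165]+.5)*10-.5).round(0).tolist())
crop(c,365,165,60,70,8.0,'t7b.png')
crop(c,365,165,60,60,10,'t7b.png')
```

```text
[[304.0, 280.0], [300.0, 345.0], [293.0, 453.0], [292.0, 462.0], [285.0, 579.0]]
[[333.0, 299.0], [320.0, 362.0], [298.0, 467.0], [296.0, 475.0], [272.0, 587.0]]
[[299.0, 256.0], [297.0, 334.0], [295.0, 466.0], [295.0, 477.0], [293.0, 618.0]]
```

View pics/t7b.png

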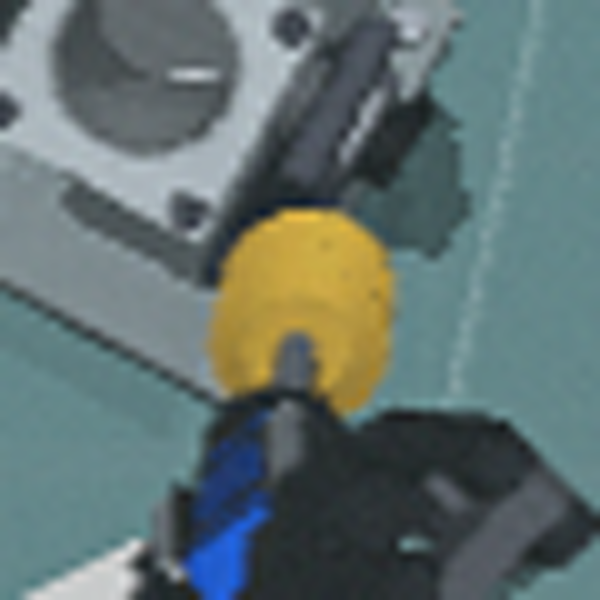

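Run:
```python
from tb import *
c=load('top','7')
M7=R.from_quat([0.798,0.145,-0.475,0.342]).as_matrix();P7=np.array([.4453,-.2241,.4159])
from workcell import get_obs
im=cv2.resize(c['frame'][165:235,355:435,::-1],None,fx=9,fy=9,interpolation=cv2.INTER_CUBIC)
def pt(v,col):
    u=((proj(c,[P7+M7@np.array(v)])[0]-[355,165]+.5)*9-.5).round().astype(int);cv2.circle(im,tuple(int(i) for i in u),3,col,-1);return u
for y in(-.0102,.0102):
    for z in(-.011,.011):
        print(y,z,pt([0,y,z],(0,0,255)),pt([-.019,y,z],(0,255,0)))
pt([0,0,0],(255,255,255))
for y in(-.024,.024):
    for z in(-.011,.011): pt([0,y,z],(255,0,255))
cv2.imwrite('pics/t7c.png',im)
```

```text
-0.0102 -0.011 [266 425] [268 460]
-0.0102 0.011 [333 495] [335 532]
0.0102 -0.011 [339 367] [342 402]
0.0102 0.011 [406 439] [410 475]
```

View pics/t7c.png

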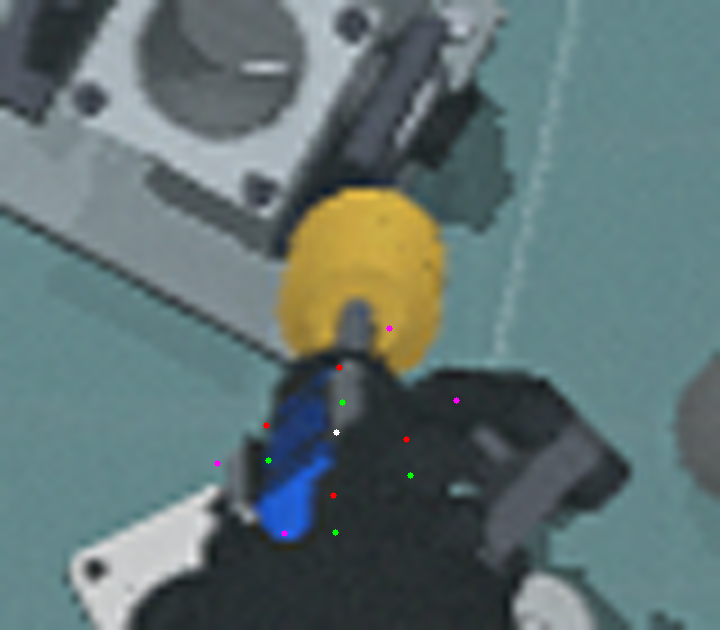

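```bash
cat > b4.py <<'E'
import b3
from b3 import *
def hull2(c,tip,d,S,Rr=.0185,L=.050):
    a=np.cross(d,[0,1,0]);a/=np.linalg.norm(a);b=np.cross(d,a)
    t=np.linspace(0,2*np.pi,40,endpoint=False);ring=Rr*(np.outer(np.cos(t),a)+np.outer(np.sin(t),b))
    return cv2.convexHull(proj(c,np.r_[tip-.001*d+ring,tip-(L+.001)*d+ring]).astype(np.float32))
b3.hull=hull2
def br(P,Mx,k):
    e,s,ph,psi=k
    d=Mx@(R.from_euler('z',psi).apply([np.cos(ph),0,np.sin(ph)]));g=P+Mx@np.array([-.019,0,e*.001]);return g+d*(s*.001+.172),d
M6=R.from_quat([0.705,0.278,-0.606,0.242]).as_matrix();P6=np.array([.3945,-.0091,.2045])
M7=R.from_quat([0.798,0.145,-0.475,0.342]).as_matrix();P7=np.array([.4453,-.2241,.4159])
BT=np.array([0,.0023,0]);BS=np.array([0,-.0015,0])
t6,_=bs(P6,M6);t7,_=bs(P7,M7)
if __name__=='__main__':
    items=[(prep(load('scene','6'),t6),P6,M6,BS),(prep(load('top','7'),t7),P7,M7,BT)]
    def cs(k): 
        out=[]
        for pr,P,M,b in items:
            t,d=br(P,M,k);out.append(b3.cost(pr,t+b,d))
        return out
    for k in((4.2,-10,.15,0),(1,-1,.125,0),(1,-1,.15,0)): print(k,np.round(cs(k),3))
    for sel in([0],[1],[0,1]):
        f=lambda k:sum(cs(k)[i] for i in sel)+.2*k[3]**2+.0002*(k[0]-1)**2
        best=None
        for ph in(.05,.15,.25):
            x0=np.array([1,-1,ph,0]);r=minimize(f,x0,method='Nelder-Mead',options=dict(initial_simplex=np.vstack([x0]+[x0+np.eye(4)[i]*s for i,s in enumerate((5,6,.12,.1))]),maxiter=300))
            if best is None or r.fun<best.fun:best=r
        print(sel,best.x.round(3),np.round(cs(best.x),3),*[a.round(4) for a in br(P7,M7,best.x)])
E
python3 b4.py
```

```text
(4.2, -10, 0.15, 0) [0.443 0.356]
(1, -1, 0.125, 0) [0.26  0.088]
(1, -1, 0.15, 0) [0.239 0.21 ]
[0] [ 1.306 49.007  0.073  0.176] [0.043 0.981] [ 0.5556 -0.2824  0.2564] [ 0.5465 -0.2679 -0.7935]
[1] [ 3.126  4.3    0.119 -0.015] [0.17 0.07] [ 0.5071 -0.2532  0.2736] [ 0.4169 -0.163  -0.8942]
[0, 1] [ 1.553  4.332  0.133 -0.016] [0.153 0.073] [ 0.5063 -0.2537  0.2734] [ 0.4063 -0.1717 -0.8974]
```

```bash
cat >> tb.py <<'E'
KB=(1.5,4.3,.133,-.016)
def bs(P,Mx,k=KB):
    e,s,ph,psi=k
    d=Mx@(R.from_euler('z',psi).apply([np.cos(ph),0,np.sin(ph)]));g=P+Mx@np.array([-.019,0,e*.001]);return g+d*(s*.001+.172),d
TH,YW=.475,-.511
db=np.array([np.sin(TH)*np.cos(YW),np.sin(TH)*np.sin(YW),-np.cos(TH)])
MOUTH=np.array([.5822,-.2316,.1442])
def rel(tip,d):
    h=tip-.026*d; r=h-MOUTH; l=r-(r@db)*db
    print('tip height above mouth along axis (mm)',round(-1000*(tip-MOUTH)@db,1),'head-mid lateral off (mm)',(1000*l).round(1),'floor tip height',round(98-1000*(tip-MOUTH)@db,1))
def goto(P,Mx,tip,d,hgt,n,f=0):
    # rows to place head-mid on axis with tip height hgt (m) above mouth
    tgt=MOUTH-db*hgt+.026*(d-db)
    rows(P,Mx,P+(tgt-tip),n,f=f,nd=4)
E
python3 - <<'E'
from tb import *
P,Mx,tip,d=show();rel(tip,d);goto(P,Mx,tip,d,.10,3)
goto(P,Mx,tip+0,d,.05,4)
E
```

```text
tip [ 0.5061 -0.2531  0.2735] dir [ 0.406 -0.17  -0.898] want [ 0.399 -0.224 -0.889] err deg 3.12
tip height above mouth along axis (mm) 140.5 head-mid lateral off (mm) [-20.2 -54.3   4.6] floor tip height 238.5
[{"x": 0.0163, "y": -0.0096, "z": -0.014, "roll": 0.0, "fingers": 0}, {"x": 0.0163, "y": -0.0096, "z": -0.014, "roll": 0.0, "fingers": 0}, {"x": 0.0163, "y": -0.0096, "z": -0.014, "roll": 0.0, "fingers": 0}]
[{"x": 0.0246, "y": -0.007, "z": -0.0084, "roll": 0.0, "fingers": 0}, {"x": 0.0246, "y": -0.007, "z": -0.0084, "roll": 0.0, "fingers": 0}, {"x": 0.0246, "y": -0.007, "z": -0.0084, "roll": 0.0, "fingers": 0}, {"x": 0.0246, "y": -0.007, "z": -0.0084, "roll": 0.0, "fingers": 0}]
```

{"api": "arm_command", "payload": {"motion": [{"x": 0.016, "y": -0.01, "z": -0.014, "roll": 0, "fingers": 0}, {"x": 0.016, "y": -0.01, "z": -0.014, "roll": 0, "fingers": 0}, {"x": 0.018, "y": -0.01, "z": -0.014, "roll": 0, "fingers": 0}, {"x": 0.002, "y": 0, "z": 0, "roll": 0, "fingers": 0}]}}

```text
clock: 15.1
eef_pos: [0.4831, -0.1794, 0.3748]
tool_rot: [0.798, 0.143, -0.473, 0.344]
ft_force: [-1.2, 0.1, -1.6]
grip_width: 0.0205
```

Run:
```python
from tb import *
st();P,Mx,tip,d=show();rel(tip,d);goto(P,Mx,tip,d,.03,4)
from workcell import camera
for n in("top",):
    c=camera(n);pickle.dump(c,open(n+'8.pkl','wb'))
    x0,y0=345,140;crop(c,x0,y0,80,80,8,n+'8.png');print(n,((proj(c,np.array([tip,tip-.052*d,MOUTH])+[0,.0023,0])-[x0,y0]+.5)*8-.5).round(0).tolist())
```

```text
t 15.1 p [0.4831, -0.1794, 0.3748] q [-0.429, -0.168, -0.203, 1.002, 0.125, 2.016] F [-1.2, 0.1, -1.6] M [0.11, 0.71, -0.01] w 0.0205
tool axes cols x [ 0.511 -0.097 -0.854] y [ 0.554 -0.723  0.413] z [-0.657 -0.684 -0.316]
tip [ 0.5448 -0.2095  0.2328] dir [ 0.41  -0.175 -0.895] want [ 0.399 -0.224 -0.889] err deg 2.86
tip height above mouth along axis (mm) 98.6 head-mid lateral off (mm) [ 1.6 -1.2  1. ] floor tip height 196.6
[{"x": 0.0169, "y": -0.0003, "z": 0.0031, "roll": 0.0, "fingers": 0}, {"x": 0.0169, "y": -0.0003, "z": 0.0031, "roll": 0.0, "fingers": 0}, {"x": 0.0169, "y": -0.0003, "z": 0.0031, "roll": 0.0, "fingers": 0}, {"x": 0.0169, "y": -0.0003, "z": 0.0031, "roll": 0.0, "fingers": 0}]
top [[231.0, 318.0], [215.0, 363.0], [273.0, 253.0]]
```

View pics/top8.png

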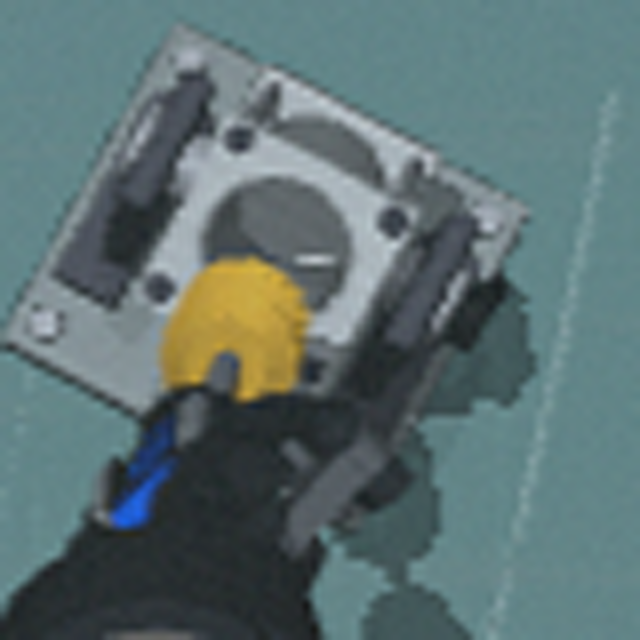

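{"api": "arm_command", "payload": {"motion": [{"x": 0.016, "y": -0.001, "z": 0.003, "roll": 0, "fingers": 0}, {"x": 0.018, "y": -0.001, "z": 0.003, "roll": 0, "fingers": 0}, {"x": 0.018, "y": -0.001, "z": 0.003, "roll": 0, "fingers": 0}, {"x": 0.018, "y": 0, "z": 0.003, "roll": 0, "fingers": 0}]}}

```text
clock: 15.48
eef_pos: [0.5121, -0.2004, 0.3212]
tool_rot: [0.801, 0.136, -0.468, 0.348]
ft_force: [-0.7, -0.2, -0.6]
grip_width: 0.0202
```

```bash
cat > look.py <<'E'
import sys
from tb import *
st();P,Mx,tip,d=show();rel(tip,d);goto(P,Mx,tip,d,float(sys.argv[1]),int(sys.argv[2]))
if len(sys.argv)>3:
    from workcell import camera
    k=sys.argv[3]
    for n in("top",):
        c=camera(n);pickle.dump(c,open(n+k+'.pkl','wb'))
        x0,y0=345,140;crop(c,x0,y0,80,80,8,n+k+'.png');print(n,((proj(c,np.array([tip,tip-.052*d,MOUTH])+[0,.0023,0])-[x0,y0]+.5)*8-.5).round(0).tolist())
E
python3 look.py -.02 3 9
```

```text
t 15.48 p [0.5121, -0.2004, 0.3212] q [-0.443, -0.098, -0.292, 0.824, 0.127, 2.006] F [-0.7, -0.2, -0.6] M [0.16, 0.7, 0.04] w 0.0202
tool axes cols x [ 0.524 -0.109 -0.845] y [ 0.544 -0.721  0.43 ] z [-0.656 -0.685 -0.319]
tip [ 0.5759 -0.2324  0.1805] dir [ 0.424 -0.187 -0.886] want [ 0.399 -0.224 -0.889] err deg 2.54
tip height above mouth along axis (mm) 34.7 head-mid lateral off (mm) [ 6.8 -9.5  5.5] floor tip height 132.7
[{"x": 0.0179, "y": -0.0044, "z": 0.0031, "roll": 0.0, "fingers": 0}, {"x": 0.0179, "y": -0.0044, "z": 0.0031, "roll": 0.0, "fingers": 0}, {"x": 0.0179, "y": -0.0044, "z": 0.0031, "roll": 0.0, "fingers": 0}]
top [[289.0, 249.0], [274.0, 292.0], [273.0, 253.0]]
```

View pics/top9.png

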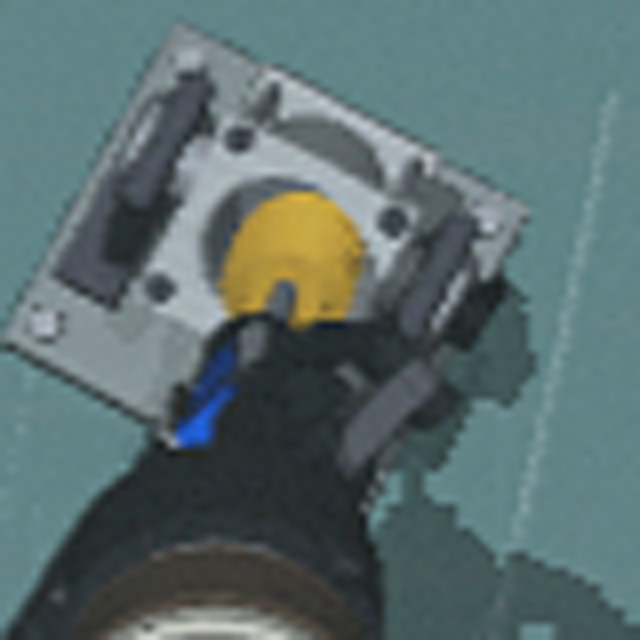

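```bash
cat > pf.py <<'E'
import sys,b3
from b4 import *
import tb
from tb import MOUTH
def pf(k,P,Mx):
    c=load('top',k);tip,d=tb.bs(P,Mx)
    pr=prep(c,tip+BT);Rm=cv2.Rodrigues(c['rvec'])[0]
    f=lambda q:b3.cost(pr,tip+BT+(Rm[0]*q[0]+Rm[1]*q[1])*.001,d)
    r=minimize(f,[0,0],method='Nelder-Mead',options=dict(initial_simplex=np.array([[0,0],[4,0],[0,4]])))
    print('cost',round(f([0,0]),3),'->',round(r.fun,3),'world shift mm',((Rm[0]*r.x[0]+Rm[1]*r.x[1])).round(1))
if __name__=='__main__':
    pf('8',np.array([0.4831,-0.1794,0.3748]),R.from_quat([0.798,0.143,-0.473,0.344]).as_matrix())
    pf('9',np.array([0.5121,-0.2004,0.3212]),R.from_quat([0.801,0.136,-0.468,0.348]).as_matrix())
E
python3 pf.py
```

```text
cost 0.224 -> 0.078 world shift mm [-0.8 -3.2 -0.1]
cost 0.208 -> 0.073 world shift mm [-0.6 -3.4 -0.1]
```

```bash
cat >> tb.py <<'E'
_bs=bs
def bs(P,Mx,k=KB):
    t,d=_bs(P,Mx,k);return t+np.array([-.0016,-.0022,0]),d
E
sed -i 's/tb.bs(P,Mx)/tb._bs(P,Mx)/' pf.py; python3 look.py .02 3
```

```text
t 15.53 p [0.5116, -0.2007, 0.317] q [-0.443, -0.093, -0.296, 0.822, 0.126, 2.006] F [1.2, -0.8, -2.9] M [0.11, 0.76, -0.06] w 0.0204
tool axes cols x [ 0.52  -0.108 -0.848] y [ 0.545 -0.722  0.426] z [-0.658 -0.683 -0.317]
tip [ 0.573  -0.2346  0.176 ] dir [ 0.419 -0.186 -0.889] want [ 0.399 -0.224 -0.889] err deg 2.46
tip height above mouth along axis (mm) 31.3 head-mid lateral off (mm) [  2.8 -11.    4. ] floor tip height 129.3
[{"x": 0.0039, "y": -0.0037, "z": -0.0008, "roll": 0.0, "fingers": 0}, {"x": 0.0039, "y": -0.0037, "z": -0.0008, "roll": 0.0, "fingers": 0}, {"x": 0.0039, "y": -0.0037, "z": -0.0008, "roll": 0.0, "fingers": 0}]
```

{"api": "arm_command", "payload": {"motion": [{"x": 0.003, "y": -0.005, "z": -0.001, "roll": 0, "fingers": 0}, {"x": 0.003, "y": -0.004, "z": -0.001, "roll": 0, "fingers": 0}, {"x": 0.004, "y": -0.003, "z": -0.001, "roll": 0, "fingers": 0}]}}

```text
clock: 15.78
eef_pos: [0.5118, -0.1946, 0.3064]
tool_rot: [0.8, 0.134, -0.471, 0.346]
ft_force: [-0.4, -0.5, -0.8]
grip_width: 0.0203
```

```bash
python3 look.py -.02 3 10
python3 - <<'E'
from pf import *
from workcell import get_obs
o=get_obs();pf('10',np.array(o['eef_pos']),R.from_quat(o['tool_rot']).as_matrix())
E
```

```text
t 15.78 p [0.5118, -0.1946, 0.3064] q [-0.426, -0.096, -0.327, 0.789, 0.114, 2.025] F [-0.4, -0.5, -0.8] M [0.18, 0.62, 0.04] w 0.0203
tool axes cols x [ 0.52  -0.112 -0.847] y [ 0.54  -0.725  0.428] z [-0.661 -0.68  -0.317]
tip [ 0.5732 -0.2291  0.1655] dir [ 0.419 -0.189 -0.888] want [ 0.399 -0.224 -0.889] err deg 2.29
tip height above mouth along axis (mm) 23.1 head-mid lateral off (mm) [-0.3 -3.6  0.8] floor tip height 121.1
[{"x": 0.0143, "y": -0.0009, "z": 0.0016, "roll": 0.0, "fingers": 0}, {"x": 0.0143, "y": -0.0009, "z": 0.0016, "roll": 0.0, "fingers": 0}, {"x": 0.0143, "y": -0.0009, "z": 0.0016, "roll": 0.0, "fingers": 0}]
top [[273.0, 268.0], [257.0, 310.0], [273.0, 253.0]]
cost 0.224 -> 0.054 world shift mm [-0.2 -3.9 -0.1]
```

View pics/top10.png

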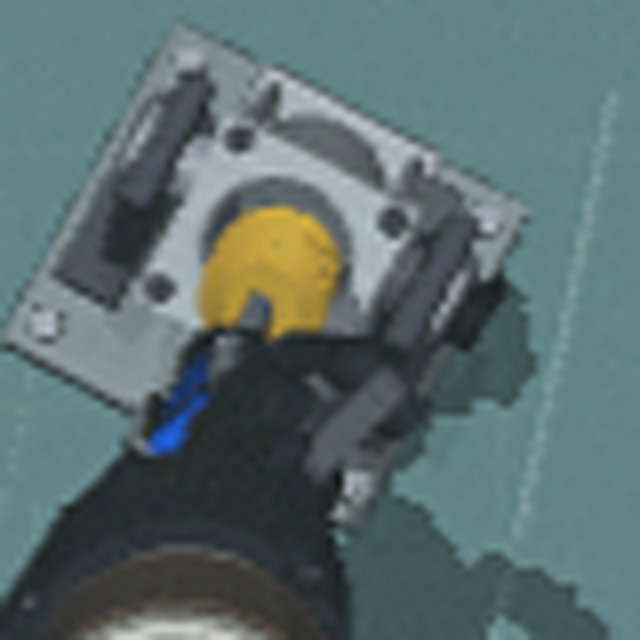

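{"api": "arm_command", "payload": {"motion": [{"x": 0.012, "y": -0.003, "z": 0.001, "roll": 0, "fingers": 0}, {"x": 0.014, "y": -0.002, "z": 0.002, "roll": 0, "fingers": 0}, {"x": 0.014, "y": -0.001, "z": 0.002, "roll": 0, "fingers": 0}]}}

```text
clock: 16.08
eef_pos: [0.5281, -0.1981, 0.2741]
tool_rot: [0.802, 0.132, -0.467, 0.349]
ft_force: [-0.7, -0.7, -1.5]
grip_width: 0.0203
```

```bash
python3 look.py -.06 3 11
```

```text
t 16.08 p [0.5281, -0.1981, 0.2741] q [-0.418, -0.051, -0.379, 0.681, 0.11, 2.031] F [-0.7, -0.7, -1.5] M [0.17, 0.64, 0.03] w 0.0203
tool axes cols x [ 0.529 -0.115 -0.841] y [ 0.537 -0.722  0.436] z [-0.657 -0.682 -0.321]
tip [ 0.5911 -0.2331  0.134 ] dir [ 0.429 -0.193 -0.883] want [ 0.399 -0.224 -0.889] err deg 2.5
tip height above mouth along axis (mm) -13.0 head-mid lateral off (mm) [2.9 0.6 1.1] floor tip height 85.0
[{"x": 0.0153, "y": -0.0007, "z": 0.0037, "roll": 0.0, "fingers": 0}, {"x": 0.0153, "y": -0.0007, "z": 0.0037, "roll": 0.0, "fingers": 0}, {"x": 0.0153, "y": -0.0007, "z": 0.0037, "roll": 0.0, "fingers": 0}]
top [[274.0, 232.0], [258.0, 273.0], [273.0, 253.0]]
```

View pics/top11.png

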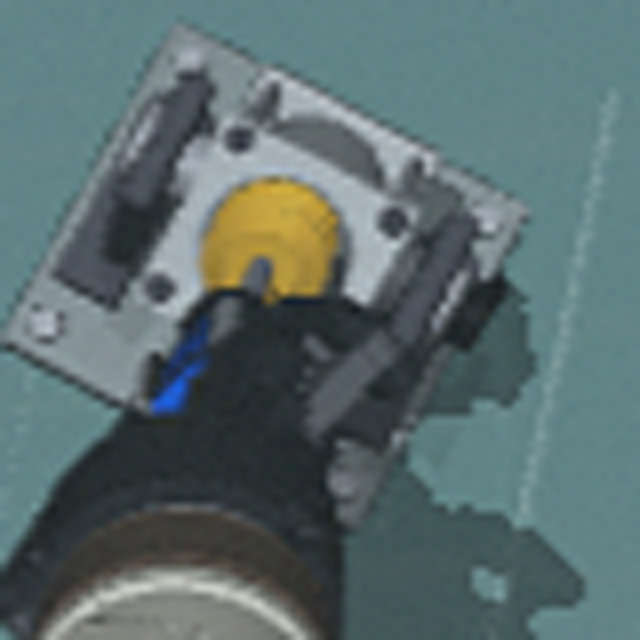

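{"api": "arm_command", "payload": {"motion": [{"x": 0.014, "y": -0.001, "z": 0.005, "roll": 0, "fingers": 0}, {"x": 0.015, "y": -0.001, "z": 0.004, "roll": 0, "fingers": 0}, {"x": 0.015, "y": -0.001, "z": 0.004, "roll": 0, "fingers": 0}]}}

```text
clock: 16.38
eef_pos: [0.5429, -0.2098, 0.2336]
tool_rot: [0.802, 0.131, -0.465, 0.35]
ft_force: [-0.4, -1.2, -1.4]
grip_width: 0.0202
```

```bash
python3 look.py -.098 3
```

```text
t 16.38 p [0.5429, -0.2098, 0.2336] q [-0.43, 0.016, -0.427, 0.562, 0.118, 2.02] F [-0.4, -1.2, -1.4] M [0.09, 0.64, -0.01] w 0.0202
tool axes cols x [ 0.533 -0.115 -0.838] y [ 0.536 -0.72   0.44 ] z [-0.654 -0.684 -0.322]
tip [ 0.6066 -0.245   0.0939] dir [ 0.433 -0.194 -0.88 ] want [ 0.399 -0.224 -0.889] err deg 2.66
tip height above mouth along axis (mm) -57.5 head-mid lateral off (mm) [ 0.6 -1.3  0.6] floor tip height 40.5
[{"x": 0.0133, "y": -0.0007, "z": 0.0023, "roll": 0.0, "fingers": 0}, {"x": 0.0133, "y": -0.0007, "z": 0.0023, "roll": 0.0, "fingers": 0}, {"x": 0.0133, "y": -0.0007, "z": 0.0023, "roll": 0.0, "fingers": 0}]
```

{"api": "arm_command", "payload": {"motion": [{"x": 0.011, "y": -0.002, "z": 0.002, "roll": 0, "fingers": 0}, {"x": 0.012, "y": -0.001, "z": 0.002, "roll": 0, "fingers": 0}, {"x": 0.009, "y": -0.001, "z": 0.001, "roll": 0, "fingers": 0}]}}

```text
clock: 16.63
eef_pos: [0.5554, -0.2143, 0.2044]
tool_rot: [0.803, 0.131, -0.464, 0.351]
ft_force: [-0.1, 0.4, -1.2]
grip_width: 0.0204
```

```bash
python3 look.py -.098 2
```

```text
t 16.63 p [0.5554, -0.2143, 0.2044] q [-0.428, 0.07, -0.454, 0.478, 0.116, 2.021] F [-0.1, 0.4, -1.2] M [0.15, 0.7, -0.0] w 0.0204
tool axes cols x [ 0.535 -0.116 -0.837] y [ 0.536 -0.719  0.442] z [-0.653 -0.685 -0.323]
tip [ 0.6194 -0.2497  0.0649] dir [ 0.435 -0.195 -0.879] want [ 0.399 -0.224 -0.889] err deg 2.72
tip height above mouth along axis (mm) -89.4 head-mid lateral off (mm) [ 0.6  1.2 -0. ] floor tip height 8.6
[{"x": 0.0041, "y": 0.0002, "z": 0.0013, "roll": 0.0, "fingers": 0}, {"x": 0.0041, "y": 0.0002, "z": 0.0013, "roll": 0.0, "fingers": 0}]
```

Now small steps to the floor, watching the force.

{"api": "arm_command", "payload": {"motion": [{"x": 0.004, "y": 0, "z": 0.001, "roll": 0, "fingers": 0}, {"x": 0.003, "y": 0, "z": 0.001, "roll": 0, "fingers": 0}]}}

```text
clock: 16.8
eef_pos: [0.5588, -0.216, 0.1991]
tool_rot: [0.803, 0.131, -0.463, 0.351]
ft_force: [-18.6, 9.6, 29.0]
grip_width: 0.0202
```

{"api": "arm_command", "payload": {"motion": [{"x": 0.003, "y": 0, "z": 0.001, "roll": 0, "fingers": 0}]}}

```text
clock: 16.88
eef_pos: [0.5606, -0.2158, 0.1998]
tool_rot: [0.804, 0.132, -0.461, 0.351]
ft_force: [-21.4, 11.9, 30.0]
grip_width: 0.0201
```

{"api": "arm_command", "payload": {"motion": [{"x": 0.003, "y": 0, "z": 0.001, "roll": 0, "fingers": 0}]}}

```text
clock: 16.97
eef_pos: [0.5616, -0.2153, 0.2001]
tool_rot: [0.805, 0.132, -0.459, 0.351]
ft_force: [-16.2, 6.8, 18.8]
grip_width: 0.0206
```

```bash
python3 look.py -.098 2
```

```text
t 16.97 p [0.5616, -0.2153, 0.2001] q [-0.431, 0.084, -0.456, 0.455, 0.128, 2.018] F [-16.2, 6.8, 18.8] M [1.68, 2.63, 0.49] w 0.0206
tool axes cols x [ 0.544 -0.109 -0.832] y [ 0.536 -0.718  0.444] z [-0.646 -0.687 -0.332]
tip [ 0.6271 -0.2496  0.061 ] dir [ 0.445 -0.188 -0.876] want [ 0.399 -0.224 -0.889] err deg 3.42
tip height above mouth along axis (mm) -95.9 head-mid lateral off (mm) [5.5 2.5 1.8] floor tip height 2.1
[{"x": 0.0004, "y": -0.001, "z": 0.0031, "roll": 0.0, "fingers": 0}, {"x": 0.0004, "y": -0.001, "z": 0.0031, "roll": 0.0, "fingers": 0}]
```

```bash
python3 look.py -.042 4
```

```text
t 16.97 p [0.5616, -0.2153, 0.2001] q [-0.431, 0.084, -0.456, 0.455, 0.128, 2.018] F [-16.2, 6.8, 18.8] M [1.68, 2.63, 0.49] w 0.0206
tool axes cols x [ 0.544 -0.109 -0.832] y [ 0.536 -0.718  0.444] z [-0.646 -0.687 -0.332]
tip [ 0.6271 -0.2496  0.061 ] dir [ 0.445 -0.188 -0.876] want [ 0.399 -0.224 -0.889] err deg 3.42
tip height above mouth along axis (mm) -95.9 head-mid lateral off (mm) [5.5 2.5 1.8] floor tip height 2.1
[{"x": -0.0135, "y": -0.0002, "z": -0.0011, "roll": 0.0, "fingers": 0}, {"x": -0.0135, "y": -0.0002, "z": -0.0011, "roll": 0.0, "fingers": 0}, {"x": -0.0135, "y": -0.0002, "z": -0.0011, "roll": 0.0, "fingers": 0}, {"x": -0.0135, "y": -0.0002, "z": -0.0011, "roll": 0.0, "fingers": 0}]
```

{"api": "arm_command", "payload": {"motion": [{"x": -0.01, "y": -0.001, "z": 0.001, "roll": 0, "fingers": 0}, {"x": -0.0135, "y": 0, "z": -0.001, "roll": 0, "fingers": 0}, {"x": -0.0135, "y": 0, "z": -0.001, "roll": 0, "fingers": 0}, {"x": -0.0135, "y": 0, "z": -0.001, "roll": 0, "fingers": 0}]}}

```text
clock: 17.3
eef_pos: [0.534, -0.2065, 0.246]
tool_rot: [0.805, 0.133, -0.458, 0.352]
ft_force: [-0.2, -1.0, -1.1]
grip_width: 0.0205
```

```bash
python3 look.py -.098 4 12
```

```text
t 17.3 p [0.534, -0.2065, 0.246] q [-0.44, -0.018, -0.433, 0.581, 0.135, 2.008] F [-0.2, -1.0, -1.1] M [0.12, 0.61, -0.02] w 0.0205
tool axes cols x [ 0.545 -0.108 -0.832] y [ 0.537 -0.717  0.445] z [-0.644 -0.688 -0.333]
tip [ 0.5997 -0.2407  0.107 ] dir [ 0.446 -0.187 -0.875] want [ 0.399 -0.224 -0.889] err deg 3.52
tip height above mouth along axis (mm) -42.1 head-mid lateral off (mm) [-0.5 -0.6 -0.1] floor tip height 55.9
[{"x": 0.0137, "y": -0.0003, "z": 0.0025, "roll": 0.0, "fingers": 0}, {"x": 0.0137, "y": -0.0003, "z": 0.0025, "roll": 0.0, "fingers": 0}, {"x": 0.0137, "y": -0.0003, "z": 0.0025, "roll": 0.0, "fingers": 0}, {"x": 0.0137, "y": -0.0003, "z": 0.0025, "roll": 0.0, "fingers": 0}]
top [[288.0, 223.0], [274.0, 265.0], [273.0, 253.0]]
```

View pics/top12.png

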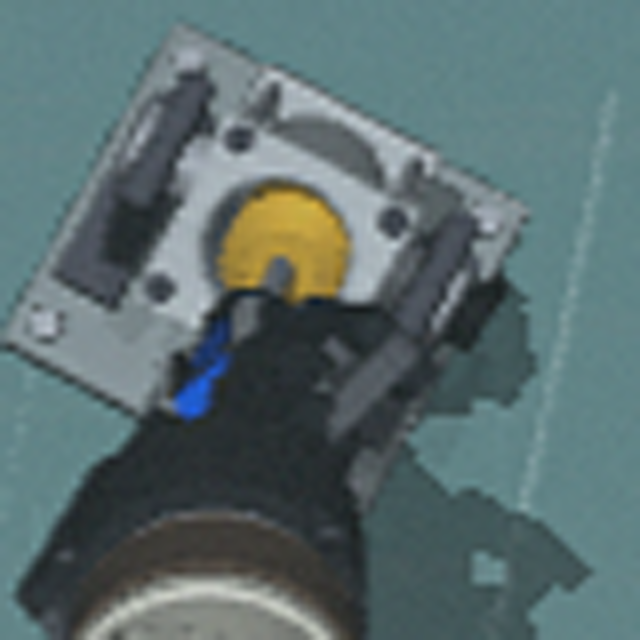

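{"api": "arm_command", "payload": {"motion": [{"x": 0.012, "y": -0.001, "z": 0.003, "roll": 0, "fingers": 0}, {"x": 0.014, "y": 0, "z": 0.003, "roll": 0, "fingers": 0}, {"x": 0.014, "y": 0, "z": 0.003, "roll": 0, "fingers": 0}, {"x": 0.009, "y": 0, "z": 0.002, "roll": 0, "fingers": 0}]}}

```text
clock: 17.68
eef_pos: [0.5543, -0.2184, 0.2095]
tool_rot: [0.807, 0.131, -0.454, 0.354]
ft_force: [-1.0, 0.6, -0.8]
grip_width: 0.0203
```

{"api": "arm_command", "payload": {"motion": [{"x": 0.003, "y": 0, "z": 0.001, "roll": 0, "fingers": 0}]}}

```text
clock: 17.77
eef_pos: [0.5553, -0.2195, 0.2054]
tool_rot: [0.807, 0.131, -0.454, 0.354]
ft_force: [-0.0, 0.5, -0.8]
grip_width: 0.0203
```

{"api": "arm_command", "payload": {"motion": [{"x": 0.003, "y": 0, "z": 0.002, "roll": 0, "fingers": 0}]}}

```text
clock: 17.85
eef_pos: [0.5562, -0.2211, 0.2021]
tool_rot: [0.807, 0.131, -0.454, 0.354]
ft_force: [-0.0, 1.7, -0.6]
grip_width: 0.0204
```

```bash
python3 look.py .06 5
```

```text
t 17.85 p [0.5562, -0.2211, 0.2021] q [-0.451, 0.073, -0.47, 0.443, 0.144, 1.999] F [-0.0, 1.7, -0.6] M [0.47, 0.76, 0.14] w 0.0204
tool axes cols x [ 0.554 -0.109 -0.826] y [ 0.533 -0.715  0.452] z [-0.64  -0.69  -0.338]
tip [ 0.6234 -0.2555  0.0639] dir [ 0.455 -0.188 -0.87 ] want [ 0.399 -0.224 -0.889] err deg 3.97
tip height above mouth along axis (mm) -93.2 head-mid lateral off (mm) [ 2.6 -3.9  2.1] floor tip height 4.8
[{"x": -0.03, "y": -0.0001, "z": -0.0062, "roll": 0.0, "fingers": 0}, {"x": -0.03, "y": -0.0001, "z": -0.0062, "roll": 0.0, "fingers": 0}, {"x": -0.03, "y": -0.0001, "z": -0.0062, "roll": 0.0, "fingers": 0}, {"x": -0.03, "y": -0.0001, "z": -0.0062, "roll": 0.0, "fingers": 0}, {"x": -0.03, "y": -0.0001, "z": -0.0062, "roll": 0.0, "fingers": 0}]
```

{"api": "arm_command", "payload": {"motion": [{"x": 0.003, "y": -0.002, "z": 0, "roll": 0, "fingers": 0}]}}

```text
clock: 17.93
eef_pos: [0.5576, -0.2205, 0.1997]
tool_rot: [0.808, 0.131, -0.453, 0.354]
ft_force: [-14.0, 5.0, 23.5]
grip_width: 0.0202
```

{"api": "arm_command", "payload": {"motion": [{"x": 0.003, "y": -0.001, "z": 0.0005, "roll": 0, "fingers": 0}]}}

```text
clock: 18.02
eef_pos: [0.5598, -0.2198, 0.2002]
tool_rot: [0.809, 0.131, -0.45, 0.355]
ft_force: [-23.2, 13.1, 33.9]
grip_width: 0.0202
```

```bash
python3 look.py .06 5
```

```text
t 18.02 p [0.5598, -0.2198, 0.2002] q [-0.447, 0.078, -0.475, 0.426, 0.145, 2.003] F [-23.2, 13.1, 33.9] M [2.32, 1.77, 1.07] w 0.0202
tool axes cols x [ 0.56  -0.108 -0.821] y [ 0.531 -0.714  0.456] z [-0.636 -0.691 -0.343]
tip [ 0.6281 -0.254   0.0625] dir [ 0.463 -0.187 -0.867] want [ 0.399 -0.224 -0.889] err deg 4.39
tip height above mouth along axis (mm) -96.0 head-mid lateral off (mm) [ 6.  -1.9  3.1] floor tip height 2.0
[{"x": -0.0307, "y": -0.0001, "z": -0.0057, "roll": 0.0, "fingers": 0}, {"x": -0.0307, "y": -0.0001, "z": -0.0057, "roll": 0.0, "fingers": 0}, {"x": -0.0307, "y": -0.0001, "z": -0.0057, "roll": 0.0, "fingers": 0}, {"x": -0.0307, "y": -0.0001, "z": -0.0057, "roll": 0.0, "fingers": 0}, {"x": -0.0307, "y": -0.0001, "z": -0.0057, "roll": 0.0, "fingers": 0}]
```

{"api": "arm_command", "payload": {"motion": [{"x": -0.012, "y": -0.001, "z": 0, "roll": 0, "fingers": 0}, {"x": -0.02, "y": 0, "z": -0.004, "roll": 0, "fingers": 0}, {"x": -0.025, "y": 0, "z": -0.005, "roll": 0, "fingers": 0}, {"x": -0.025, "y": 0, "z": -0.005, "roll": 0, "fingers": 0}]}}

```text
clock: 18.35
eef_pos: [0.5212, -0.1998, 0.2717]
tool_rot: [0.809, 0.132, -0.451, 0.354]
ft_force: [0.8, -0.8, -0.8]
grip_width: 0.0206
```

```bash
python3 look.py .08 4
```

```text
t 18.35 p [0.5212, -0.1998, 0.2717] q [-0.444, -0.075, -0.426, 0.631, 0.144, 2.006] F [0.8, -0.8, -0.8] M [0.11, 0.62, 0.0] w 0.0206
tool axes cols x [ 0.558 -0.107 -0.823] y [ 0.532 -0.715  0.454] z [-0.637 -0.691 -0.342]
tip [ 0.5891 -0.2338  0.1337] dir [ 0.46  -0.186 -0.868] want [ 0.399 -0.224 -0.889] err deg 4.29
tip height above mouth along axis (mm) -12.6 head-mid lateral off (mm) [ 0.3 -0.4  0.2] floor tip height 85.4
[{"x": -0.0227, "y": 0.0006, "z": -0.0047, "roll": 0.0, "fingers": 0}, {"x": -0.0227, "y": 0.0006, "z": -0.0047, "roll": 0.0, "fingers": 0}, {"x": -0.0227, "y": 0.0006, "z": -0.0047, "roll": 0.0, "fingers": 0}, {"x": -0.0227, "y": 0.0006, "z": -0.0047, "roll": 0.0, "fingers": 0}]
```

{"api": "arm_command", "payload": {"motion": [{"x": -0.022, "y": 0.0005, "z": -0.005, "roll": 0, "fingers": 0}, {"x": -0.023, "y": 0.0005, "z": -0.005, "roll": 0, "fingers": 0}, {"x": -0.023, "y": 0.0005, "z": -0.005, "roll": 0, "fingers": 0}, {"x": -0.023, "y": 0.0005, "z": -0.005, "roll": 0, "fingers": 0}, {"x": -0.025, "y": 0, "z": -0.005, "roll": 0, "fingers": 0}]}}

```text
clock: 18.77
eef_pos: [0.4712, -0.1706, 0.3858]
tool_rot: [0.81, 0.129, -0.448, 0.356]
ft_force: [0.3, -0.2, -1.3]
grip_width: 0.0205
```

Run:
```python
from tb import *
st();P,Mx,tip,d=show();rel(tip,d)
rows(P,Mx,[.34,.22,.43],12,f=0)
from workcell import camera
c=camera('top');pickle.dump(c,open('top13.pkl','wb'));crop(c,325,125,100,100,6,'top13.png')
```

```text
t 18.77 p [0.4712, -0.1706, 0.3858] q [-0.428, -0.244, -0.269, 0.946, 0.134, 2.019] F [0.3, -0.2, -1.3] M [0.16, 0.63, -0.01] w 0.0205
tool axes cols x [ 0.565 -0.111 -0.818] y [ 0.528 -0.713  0.461] z [-0.635 -0.692 -0.344]
tip [ 0.5403 -0.2053  0.2486] dir [ 0.467 -0.191 -0.863] want [ 0.399 -0.224 -0.889] err deg 4.59
tip height above mouth along axis (mm) 115.4 head-mid lateral off (mm) [ 2.3 -0.4  1.1] floor tip height 213.4
[{"x": -0.013, "y": -0.027, "z": -0.017, "roll": 0.0, "fingers": 0}, {"x": -0.013, "y": -0.027, "z": -0.017, "roll": 0.0, "fingers": 0}, {"x": -0.013, "y": -0.027, "z": -0.017, "roll": 0.0, "fingers": 0}, {"x": -0.013, "y": -0.027, "z": -0.017, "roll": 0.0, "fingers": 0}, {"x": -0.013, "y": -0.027, "z": -0.017, "roll": 0.0, "fingers": 0}, {"x": -0.013, "y": -0.027, "z": -0.017, "roll": 0.0, "fingers": 0}, {"x": -0.013, "y": -0.027, "z": -0.017, "roll": 0.0, "fingers": 0}, {"x": -0.013, "y": -0.027, "z": -0.017, "roll": 0.0, "fingers": 0}, {"x": -0.013, "y": -0.027, "z": -0.017, "roll": 0.0, "fingers": 0}, {"x": -0.013, "y": -0.027, "z": -0.017, "roll": 0.0, "fingers": 0}, {"x": -0.013, "y": -0.027, "z": -0.017, "roll": 0.0, "fingers": 0}, {"x": -0.013, "y": -0.027, "z": -0.017, "roll": 0.0, "fingers": 0}]
```

View pics/top13.png

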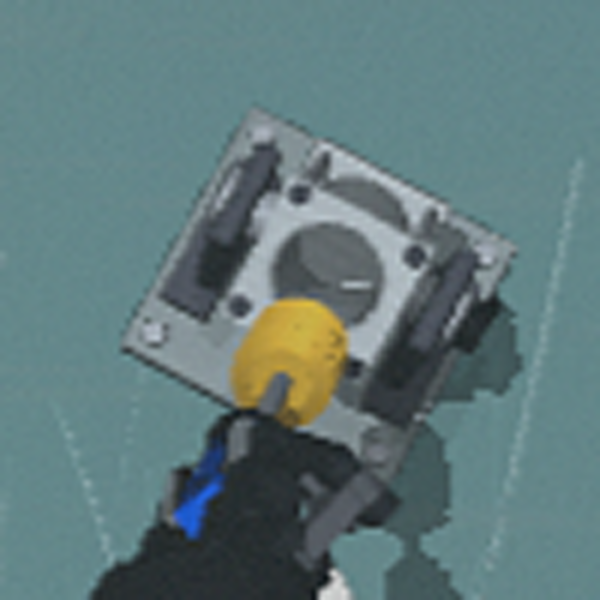

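{"api": "arm_command", "payload": {"motion": [{"x": -0.013, "y": -0.022, "z": -0.014, "roll": 0, "fingers": 0}, {"x": -0.013, "y": -0.028, "z": -0.017, "roll": 0, "fingers": 0}, {"x": -0.013, "y": -0.028, "z": -0.017, "roll": 0, "fingers": 0}, {"x": -0.013, "y": -0.028, "z": -0.017, "roll": 0, "fingers": 0}, {"x": -0.013, "y": -0.028, "z": -0.017, "roll": 0, "fingers": 0}, {"x": -0.013, "y": -0.028, "z": -0.017, "roll": 0, "fingers": 0}, {"x": -0.013, "y": -0.028, "z": -0.017, "roll": 0, "fingers": 0}, {"x": -0.013, "y": -0.028, "z": -0.017, "roll": 0, "fingers": 0}, {"x": -0.013, "y": -0.028, "z": -0.017, "roll": 0, "fingers": 0}, {"x": -0.013, "y": -0.028, "z": -0.017, "roll": 0, "fingers": 0}, {"x": -0.013, "y": -0.028, "z": -0.017, "roll": 0, "fingers": 0}]}}

```text
clock: 19.73
eef_pos: [0.3637, 0.1827, 0.4481]
tool_rot: [0.819, 0.132, -0.425, 0.361]
ft_force: [0.7, -0.3, -0.6]
grip_width: 0.0203
```

```bash
cat > unt.py <<'E'
from tb import *
from scipy.optimize import differential_evolution
import sys
q0=np.array(get_obs()['joint_pos'])
DT=R.from_euler('z',KB[3]).apply([np.cos(KB[2]),0,np.sin(KB[2])])
ZMIN=float(sys.argv[3]) if len(sys.argv)>3 else .36
def ev(v,N1,N2,full=False):
    q=q0.copy();tr=[];ds=[]
    for n,c in((N1,v[:4]),(N2,v[4:8])):
        for _ in range(n): q=row(q,c,.6);P,O=fk6(q);tr.append(P)
    d=O.apply(DT);tr=np.array(tr);r=np.hypot(tr[:,0],tr[:,1]);pos=lambda a:20*np.sum(np.clip(a,0,None))
    c=200*(d[0]**2+d[1]**2)+pos(ZMIN-tr[:,2])+pos(tr[:,2]-.5)+pos(.3-r)+pos(r-.58)+pos(-.05-tr[:,0])
    return (c,q,tr,d) if full else c
if __name__=='__main__':
    st();show()
    N1,N2=int(sys.argv[1]),int(sys.argv[2])
    bd=[(-.04,.04)]*3+[(-.12,.12)]
    r=differential_evolution(ev,bd*2,args=(N1,N2),maxiter=40,popsize=5,seed=1,polish=False,workers=-1,updating='deferred')
    c,q,tr,d=ev(r.x,N1,N2,True);print(round(r.fun,3),r.x.round(3).tolist(),q.round(3),d.round(3));print(tr[::3].round(2).tolist())
E
timeout 570 python3 unt.py 9 9
```

```text
t 19.73 p [0.3637, 0.1827, 0.4481] q [0.861, -0.302, -0.141, 1.342, -0.544, 3.138] F [0.7, -0.3, -0.6] M [0.13, 0.74, -0.02] w 0.0203
tool axes cols x [ 0.604 -0.091 -0.792] y [ 0.524 -0.704  0.48 ] z [-0.601 -0.705 -0.378]
tip [0.4398 0.1508 0.314 ] dir [ 0.511 -0.172 -0.842] want [ 0.399 -0.224 -0.889] err deg 7.54
5.071 [-0.025, -0.04, 0.0, -0.11, -0.025, -0.04, -0.016, 0.119] [ 1.261 -0.064  0.363  1.775 -0.143  3.142] [ 0.146  0.046 -0.988]
[[0.34, 0.21, 0.45], [0.26, 0.26, 0.44], [0.16, 0.28, 0.44], [0.1, 0.29, 0.43], [0.12, 0.33, 0.44], [0.14, 0.36, 0.47]]
```

{"api": "arm_command", "payload": {"motion": [{"x": -0.024, "y": -0.04, "z": 0, "roll": -0.11, "fingers": 0}, {"x": -0.024, "y": -0.04, "z": 0, "roll": -0.11, "fingers": 0}, {"x": -0.024, "y": -0.04, "z": 0, "roll": -0.11, "fingers": 0}, {"x": -0.024, "y": -0.04, "z": 0, "roll": -0.11, "fingers": 0}, {"x": -0.024, "y": -0.04, "z": 0, "roll": -0.11, "fingers": 0}, {"x": -0.024, "y": -0.04, "z": 0, "roll": -0.11, "fingers": 0}, {"x": -0.024, "y": -0.04, "z": 0, "roll": -0.11, "fingers": 0}, {"x": -0.024, "y": -0.04, "z": 0, "roll": -0.11, "fingers": 0}]}}

```text
clock: 20.4
eef_pos: [0.1385, 0.2825, 0.4302]
tool_rot: [0.569, 0.346, -0.303, 0.682]
ft_force: [-0.7, 0.7, -1.4]
grip_width: 0.0206
```

```bash
timeout 570 python3 unt.py 6 6
```

```text
t 20.4 p [0.1385, 0.2825, 0.4302] q [1.697, -0.175, -0.061, 1.797, -0.607, 3.141] F [-0.7, 0.7, -1.4] M [0.1, 0.77, 0.03] w 0.0206
tool axes cols x [ 0.577 -0.02  -0.816] y [0.807 0.168 0.566] z [ 0.126 -0.986  0.113]
tip [0.2276 0.2523 0.3043] dir [ 0.576 -0.153 -0.803] want [ 0.399 -0.224 -0.889] err deg 12.01
3.476 [-0.039, -0.04, -0.004, 0.054, -0.007, -0.039, -0.008, 0.115] [ 1.208 -0.186  0.224  1.751 -0.099  3.142] [ 0.111  0.06  -0.992]
[[0.13, 0.29, 0.44], [0.11, 0.3, 0.48], [0.11, 0.31, 0.5], [0.13, 0.32, 0.49]]
```

{"api": "arm_command", "payload": {"motion": [{"x": -0.038, "y": -0.04, "z": -0.004, "roll": 0.054, "fingers": 0}, {"x": -0.038, "y": -0.04, "z": -0.004, "roll": 0.054, "fingers": 0}, {"x": -0.038, "y": -0.04, "z": -0.004, "roll": 0.054, "fingers": 0}, {"x": -0.038, "y": -0.04, "z": -0.004, "roll": 0.054, "fingers": 0}, {"x": -0.038, "y": -0.04, "z": -0.004, "roll": 0.054, "fingers": 0}, {"x": -0.038, "y": -0.04, "z": -0.004, "roll": 0.054, "fingers": 0}]}}

```text
clock: 20.9
eef_pos: [0.1167, 0.3026, 0.4816]
tool_rot: [0.608, 0.404, -0.351, 0.585]
ft_force: [0.5, -0.1, -1.5]
grip_width: 0.0203
```

```bash
timeout 570 python3 unt.py 5 5
```

```text
t 20.9 p [0.1167, 0.3026, 0.4816] q [1.616, -0.198, 0.125, 1.826, -0.443, 3.141] F [0.5, -0.1, -1.5] M [-0.04, 0.56, 0.01] w 0.0203
tool axes cols x [ 0.426  0.08  -0.901] y [0.904 0.013 0.428] z [ 0.046 -0.997 -0.067]
tip [0.18   0.2881 0.3384] dir [ 0.414 -0.053 -0.909] want [ 0.399 -0.224 -0.889] err deg 9.91
1.586 [-0.016, -0.04, 0.002, 0.0, -0.008, -0.04, -0.007, 0.116] [ 1.34  -0.242  0.133  1.751 -0.077  3.142] [ 0.073  0.046 -0.996]
[[0.1, 0.3, 0.48], [0.07, 0.29, 0.47], [0.07, 0.3, 0.47], [0.1, 0.31, 0.47]]
```

{"api": "arm_command", "payload": {"motion": [{"x": -0.016, "y": -0.04, "z": 0.002, "roll": 0, "fingers": 0}, {"x": -0.016, "y": -0.04, "z": 0.002, "roll": 0, "fingers": 0}, {"x": -0.016, "y": -0.04, "z": 0.002, "roll": 0, "fingers": 0}, {"x": -0.016, "y": -0.04, "z": 0.002, "roll": 0, "fingers": 0}, {"x": -0.016, "y": -0.04, "z": 0.002, "roll": 0, "fingers": 0}]}}

```text
clock: 21.32
eef_pos: [0.0544, 0.2922, 0.4782]
tool_rot: [0.563, 0.472, -0.349, 0.582]
ft_force: [-0.5, 0.2, -1.1]
grip_width: 0.0202
```

```bash
timeout 570 python3 unt.py 4 4
```

```text
t 21.32 p [0.0544, 0.2922, 0.4782] q [1.728, -0.235, 0.123, 1.849, -0.334, 3.141] F [-0.5, 0.2, -1.1] M [-0.11, 0.37, -0.01] w 0.0202
tool axes cols x [ 0.312  0.126 -0.942] y [0.937 0.123 0.327] z [ 0.157 -0.984 -0.079]
tip [0.1026 0.2847 0.3287] dir [ 0.315 -0.008 -0.949] want [ 0.399 -0.224 -0.889] err deg 13.74
0.211 [-0.015, -0.039, -0.013, 0.005, -0.006, -0.04, -0.001, 0.12] [ 1.494 -0.18   0.237  1.83  -0.037  3.142] [ 0.023  0.023 -0.999]
[[0.04, 0.3, 0.48], [-0.0, 0.34, 0.49], [0.03, 0.33, 0.49]]
```

{"api": "arm_command", "payload": {"motion": [{"x": -0.014, "y": -0.04, "z": -0.012, "roll": 0.005, "fingers": 0}, {"x": -0.014, "y": -0.04, "z": -0.012, "roll": 0.005, "fingers": 0}, {"x": -0.014, "y": -0.04, "z": -0.012, "roll": 0.005, "fingers": 0}, {"x": -0.014, "y": -0.04, "z": -0.012, "roll": 0.005, "fingers": 0}, {"x": -0.006, "y": -0.04, "z": -0.001, "roll": 0.12, "fingers": 0}, {"x": -0.006, "y": -0.04, "z": -0.001, "roll": 0.12, "fingers": 0}]}}

```text
clock: 21.82
eef_pos: [0.0118, 0.3334, 0.4801]
tool_rot: [0.545, 0.519, -0.406, 0.518]
ft_force: [-0.4, -0.3, -1.5]
grip_width: 0.0202
```

```bash
timeout 570 python3 unt.py 3 3
```

```text
t 21.82 p [0.0118, 0.3334, 0.4801] q [1.666, -0.171, 0.206, 1.814, -0.144, 3.141] F [-0.4, -0.3, -1.5] M [-0.14, 0.11, -0.01] w 0.0202
tool axes cols x [ 0.13   0.145 -0.981] y [0.987 0.076 0.142] z [ 0.095 -0.986 -0.133]
tip [0.0301 0.329  0.3236] dir [ 0.126  0.012 -0.992] want [ 0.399 -0.224 -0.889] err deg 21.59
0.0 [0.017, -0.036, 0.003, -0.046, 0.007, -0.036, -0.007, 0.079] [ 1.702 -0.184 -0.051  1.571 -0.016  3.142] [ 0.  0. -1.]
[[-0.01, 0.33, 0.46], [-0.05, 0.33, 0.4]]
```

{"api": "arm_command", "payload": {"motion": [{"x": 0.008, "y": -0.04, "z": -0.003, "roll": 0.05, "fingers": 0}, {"x": 0.008, "y": -0.04, "z": -0.003, "roll": 0.05, "fingers": 0}, {"x": 0.008, "y": -0.04, "z": -0.003, "roll": 0.05, "fingers": 0}]}}

```text
clock: 22.07
eef_pos: [0.0009, 0.349, 0.4453]
tool_rot: [0.539, 0.535, -0.442, 0.478]
ft_force: [-0.8, 0.4, -1.4]
grip_width: 0.0202
```

Run:
```python
from tb import *
st();show()
```

```text
t 22.07 p [0.0009, 0.349, 0.4453] q [1.606, -0.175, 0.113, 1.706, -0.043, 3.141] F [-0.8, 0.4, -1.4] M [-0.23, 0.0, -0.0] w 0.0202
tool axes cols x [ 0.038  0.154 -0.987] y [0.999 0.029 0.043] z [ 0.036 -0.988 -0.152]
tip [0.0033 0.346  0.2876] dir [ 0.027  0.021 -0.999] want [ 0.399 -0.224 -0.889] err deg 26.53
```

Run:
```python
from tb import *
P,Mx,tip,d=show()
rows(P,Mx,P+(np.array([.39,-.03,.25])-tip),15,f=0)
```

```text
tip [0.0033 0.346  0.2876] dir [ 0.027  0.021 -0.999] want [ 0.399 -0.224 -0.889] err deg 26.53
[{"x": 0.0, "y": 0.025, "z": 0.026, "roll": 0.0, "fingers": 0}, {"x": 0.0, "y": 0.025, "z": 0.026, "roll": 0.0, "fingers": 0}, {"x": 0.0, "y": 0.025, "z": 0.026, "roll": 0.0, "fingers": 0}, {"x": 0.0, "y": 0.025, "z": 0.026, "roll": 0.0, "fingers": 0}, {"x": 0.0, "y": 0.025, "z": 0.026, "roll": 0.0, "fingers": 0}, {"x": 0.0, "y": 0.025, "z": 0.026, "roll": 0.0, "fingers": 0}, {"x": 0.0, "y": 0.025, "z": 0.026, "roll": 0.0, "fingers": 0}, {"x": 0.0, "y": 0.025, "z": 0.026, "roll": 0.0, "fingers": 0}, {"x": 0.0, "y": 0.025, "z": 0.026, "roll": 0.0, "fingers": 0}, {"x": 0.0, "y": 0.025, "z": 0.026, "roll": 0.0, "fingers": 0}, {"x": 0.0, "y": 0.025, "z": 0.026, "roll": 0.0, "fingers": 0}, {"x": 0.0, "y": 0.025, "z": 0.026, "roll": 0.0, "fingers": 0}, {"x": 0.0, "y": 0.025, "z": 0.026, "roll": 0.0, "fingers": 0}, {"x": 0.0, "y": 0.025, "z": 0.026, "roll": 0.0, "fingers": 0}, {"x": 0.0, "y": 0.025, "z": 0.026, "roll": 0.0, "fingers": 0}]
```

{"api": "arm_command", "payload": {"motion": [{"x": 0, "y": 0.03, "z": 0.018, "roll": 0, "fingers": 0}, {"x": 0, "y": 0.031, "z": 0.02, "roll": 0, "fingers": 0}, {"x": 0, "y": 0.031, "z": 0.02, "roll": 0, "fingers": 0}, {"x": 0, "y": 0.03, "z": 0.022, "roll": 0, "fingers": 0}, {"x": 0, "y": 0.03, "z": 0.022, "roll": 0, "fingers": 0}, {"x": 0, "y": 0.028, "z": 0.026, "roll": 0, "fingers": 0}, {"x": 0, "y": 0.026, "z": 0.026, "roll": 0, "fingers": 0}, {"x": 0, "y": 0.026, "z": 0.026, "roll": 0, "fingers": 0}, {"x": 0, "y": 0.025, "z": 0.028, "roll": 0, "fingers": 0}, {"x": 0, "y": 0.024, "z": 0.028, "roll": 0, "fingers": 0}, {"x": 0, "y": 0.022, "z": 0.03, "roll": 0, "fingers": 0}, {"x": 0, "y": 0.02, "z": 0.032, "roll": 0, "fingers": 0}, {"x": 0, "y": 0.018, "z": 0.032, "roll": 0, "fingers": 0}]}}

```text
clock: 23.15
eef_pos: [0.3738, 0.0431, 0.3998]
tool_rot: [0.525, 0.548, -0.434, 0.485]
ft_force: [0.9, 1.3, -0.4]
grip_width: 0.0204
```

Run:
```python
from tb import *
st();P,Mx,tip,d=show()
rows(P,Mx,P+(np.array([.388,-.02,.075])-tip),7,f=0,nd=4)
```

```text
t 23.15 p [0.3738, 0.0431, 0.3998] q [-0.01, -0.042, 0.111, 1.703, 0.155, 1.488] F [0.9, 1.3, -0.4] M [-0.1, -0.06, -0.03] w 0.0204
tool axes cols x [ 0.022  0.154 -0.988] y [0.997 0.072 0.033] z [ 0.076 -0.986 -0.152]
tip [0.3747 0.0401 0.2421] dir [ 0.016  0.021 -1.   ] want [ 0.399 -0.224 -0.889] err deg 27.03
[{"x": 0.0223, "y": 0.0005, "z": 0.0122, "roll": 0.0, "fingers": 0}, {"x": 0.0223, "y": 0.0005, "z": 0.0122, "roll": 0.0, "fingers": 0}, {"x": 0.0223, "y": 0.0005, "z": 0.0122, "roll": 0.0, "fingers": 0}, {"x": 0.0223, "y": 0.0005, "z": 0.0122, "roll": 0.0, "fingers": 0}, {"x": 0.0223, "y": 0.0005, "z": 0.0122, "roll": 0.0, "fingers": 0}, {"x": 0.0223, "y": 0.0005, "z": 0.0122, "roll": 0.0, "fingers": 0}, {"x": 0.0223, "y": 0.0005, "z": 0.0122, "roll": 0.0, "fingers": 0}]
```

{"api": "arm_command", "payload": {"motion": [{"x": 0, "y": 0.001, "z": 0.025, "roll": 0, "fingers": 0}, {"x": 0.01, "y": 0.001, "z": 0.03, "roll": 0, "fingers": 0}, {"x": 0.03, "y": 0.001, "z": 0.01, "roll": 0, "fingers": 0}, {"x": 0.036, "y": 0.001, "z": 0.007, "roll": 0, "fingers": 0}, {"x": 0.036, "y": 0.001, "z": 0.007, "roll": 0, "fingers": 0}, {"x": 0.036, "y": 0.001, "z": 0.006, "roll": 0, "fingers": 0}, {"x": 0.015, "y": 0, "z": 0.002, "roll": 0, "fingers": 0}]}}

```text
clock: 23.73
eef_pos: [0.4049, -0.0252, 0.216]
tool_rot: [0.527, 0.546, -0.434, 0.485]
ft_force: [-0.5, 0.5, -0.7]
grip_width: 0.02
```

```bash
cat > lk2.py <<'E'
import sys
from b4 import *
import tb
from workcell import camera,get_obs
k=sys.argv[1]
tb.st()
o=get_obs();P=np.array(o['eef_pos']);Mx=R.from_quat(o['tool_rot']).as_matrix()
tip,d=tb._bs(P,Mx);print('model tip',tip.round(4),'d',d.round(3))
for n in("scene","top"):
    c=camera(n);pickle.dump(c,open(n+k+'.pkl','wb'))
    u,v=proj(c,[tip])[0].astype(int);x0,y0=max(u-40,0),max(v-60,0);crop(c,x0,y0,80,80,7,n+k+'.png')
    b=BS if n=='scene' else BT
    print(n,x0,y0,((proj(c,np.array([tip,tip-.052*d,tip-.13*d,tip-.208*d])+b)-[x0,y0]+.5)*7-.5).round(0).tolist())
E
python3 lk2.py 14
```

```text
t 23.73 p [0.4049, -0.0252, 0.216] q [-0.18, 0.061, -0.26, 1.252, 0.157, 1.321] F [-0.5, 0.5, -0.7] M [-0.12, 0.12, -0.01] w 0.02
tool axes cols x [ 0.026  0.155 -0.988] y [0.997 0.067 0.036] z [ 0.072 -0.986 -0.152]
model tip [ 0.4079 -0.0258  0.0584] d [ 0.019  0.021 -1.   ]
scene 275 192 [[288.0, 423.0], [288.0, 337.0], [289.0, 200.0], [290.0, 52.0]]
top 258 182 [[280.0, 430.0], [276.0, 424.0], [269.0, 414.0], [261.0, 402.0]]
```

View pics/scene14.png

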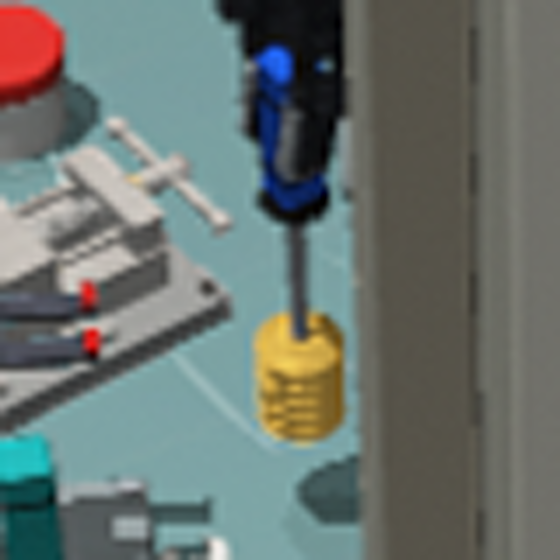

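View pics/top14.png

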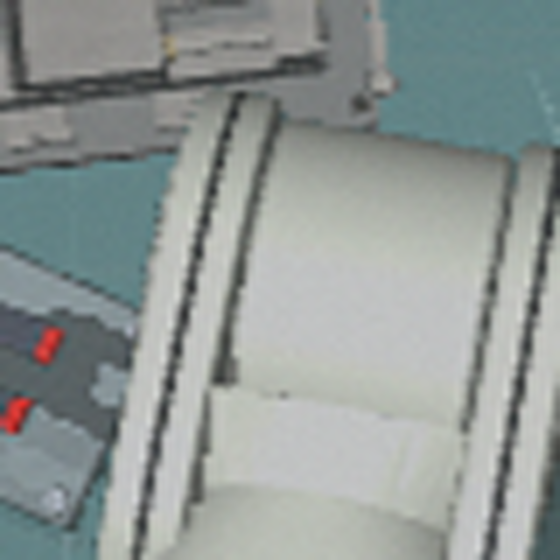

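```bash
cat > hang.py <<'E'
import sys
from tb import *
from tb import _bs
D=np.array([-.008,-.029,-1.])
def collar():
    o=get_obs();P=np.array(o['eef_pos']);Mx=R.from_quat(o['tool_rot']).as_matrix()
    tip,d=_bs(P,Mx);return P,Mx,tip-.13*d+np.array([-.0008,-.0015,0]),d
SEAT=np.array([.4303,.0797,.150]);U=np.array([.431,.902,0]);L=np.array([.902,-.431,0])
def go(back,h,n,lat=0.):
    st();P,Mx,c,d=collar();r=c-SEAT;print('collar',c.round(4),'along',(1000*r@U).round(1),'lat',(1000*r@L).round(1),'h',(1000*r[2]).round(1),'model d',d.round(3))
    rows(P,Mx,P+(SEAT-U*back+L*lat+[0,0,h]-c),n,f=0,nd=4)
if __name__=='__main__': go(float(sys.argv[1]),float(sys.argv[2]),int(sys.argv[3]))
E
python3 hang.py .06 .016 4
```

```text
t 23.83 p [0.4045, -0.0248, 0.2173] q [-0.179, 0.06, -0.257, 1.257, 0.158, 1.321] F [-0.2, 0.9, -0.8] M [-0.17, 0.08, -0.01] w 0.0205
tool axes cols x [ 0.024  0.155 -0.988] y [0.997 0.068 0.035] z [ 0.072 -0.986 -0.153]
collar [ 0.4042 -0.0298  0.1895] along -110.0 lat 23.6 h 39.5 model d [ 0.018  0.022 -1.   ]
[{"x": 0.008, "y": 0.0008, "z": -0.0127, "roll": 0.0, "fingers": 0}, {"x": 0.008, "y": 0.0008, "z": -0.0127, "roll": 0.0, "fingers": 0}, {"x": 0.008, "y": 0.0008, "z": -0.0127, "roll": 0.0, "fingers": 0}, {"x": 0.008, "y": 0.0008, "z": -0.0127, "roll": 0.0, "fingers": 0}]
```

{"api": "arm_command", "payload": {"motion": [{"x": 0.008, "y": 0.001, "z": -0.012, "roll": 0, "fingers": 0}, {"x": 0.008, "y": 0.001, "z": -0.013, "roll": 0, "fingers": 0}, {"x": 0.008, "y": 0.001, "z": -0.013, "roll": 0, "fingers": 0}, {"x": 0.006, "y": 0, "z": -0.01, "roll": 0, "fingers": 0}, {"x": 0, "y": 0, "z": 0, "roll": 0, "fingers": 0}]}}

```text
clock: 24.25
eef_pos: [0.4116, 0.031, 0.1995]
tool_rot: [0.528, 0.546, -0.432, 0.487]
ft_force: [-0.2, -0.1, -1.0]
grip_width: 0.0203
```

```bash
python3 hang.py .04 .016 2; python3 lk2.py 15
```

```text
t 24.25 p [0.4116, 0.031, 0.1995] q [-0.041, 0.065, -0.301, 1.181, 0.158, 1.458] F [-0.2, -0.1, -1.0] M [-0.16, 0.03, -0.0] w 0.0203
tool axes cols x [ 0.03   0.157 -0.987] y [0.997 0.071 0.042] z [ 0.076 -0.985 -0.154]
collar [0.4115 0.0262 0.1718] along -56.4 lat 6.1 h 21.8 model d [ 0.024  0.023 -0.999]
[{"x": 0.0042, "y": 0.0013, "z": -0.0081, "roll": 0.0, "fingers": 0}, {"x": 0.0042, "y": 0.0013, "z": -0.0081, "roll": 0.0, "fingers": 0}]
t 24.25 p [0.4116, 0.031, 0.1995] q [-0.041, 0.065, -0.301, 1.181, 0.158, 1.458] F [-0.2, -0.1, -1.0] M [-0.16, 0.03, -0.0] w 0.0203
tool axes cols x [ 0.03   0.157 -0.987] y [0.997 0.071 0.042] z [ 0.076 -0.985 -0.154]
model tip [0.4155 0.0307 0.0419] d [ 0.024  0.023 -0.999]
scene 257 201 [[293.0, 423.0], [290.0, 339.0], [287.0, 205.0], [283.0, 59.0]]
top 237 180 [[281.0, 426.0], [271.0, 420.0], [255.0, 410.0], [237.0, 399.0]]
```

View pics/scene15.png

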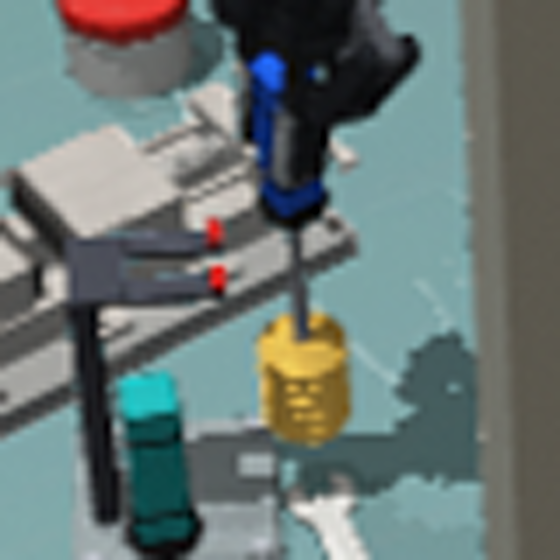

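View pics/top15.png

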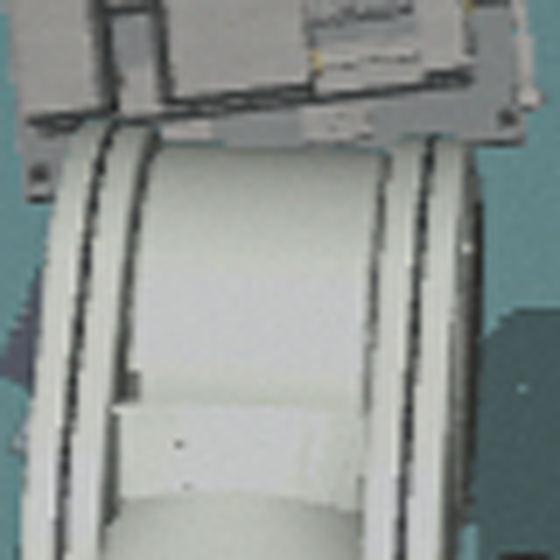

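Run:
```python
from hang import *
c=load('scene','15');o=[257,201];B=np.array([0,-.0015,0])
f=lambda p:((proj(c,np.atleast_2d(p)+B)-o+.5)*7-.5).round(1)[0]
print('lips mid',f(SEAT-.026*U+[0,0,.002]),'obs 216.5,254')
_,_,cl,d=collar();print('collar',f(cl),'obs 293,201')
for n,v in(('U',U),('L',L),('z',np.array([0,0,1.]))): print(n,'px per 10mm',f(cl+.01*v)-f(cl))
```

```text
lips mid [219.8 254.8] obs 216.5,254
collar [293.3 201.4] obs 293,201
U px per 10mm [-24.5   1.5]
L px per 10mm [ -0.8 -16.5]
z px per 10mm [ -1.2 -18.2]
```

```bash
sed -i 's/SEAT=np.array(\[.4303,.0797,.150\])/SEAT=np.array([.4315,.0791,.150])/' hang.py; python3 hang.py .045 .016 2
```

```text
t 24.35 p [0.4122, 0.0297, 0.2001] q [-0.043, 0.064, -0.3, 1.181, 0.157, 1.456] F [0.8, -0.3, -0.7] M [-0.11, 0.01, 0.01] w 0.0203
tool axes cols x [ 0.032  0.155 -0.987] y [0.997 0.07  0.043] z [ 0.076 -0.985 -0.153]
collar [0.4122 0.0248 0.1724] along -57.3 lat 5.9 h 22.4 model d [ 0.026  0.022 -0.999]
[{"x": 0.0042, "y": 0.0003, "z": -0.0063, "roll": 0.0, "fingers": 0}, {"x": 0.0042, "y": 0.0003, "z": -0.0063, "roll": 0.0, "fingers": 0}]
```

{"api": "arm_command", "payload": {"motion": [{"x": 0.005, "y": -0.001, "z": -0.006, "roll": 0, "fingers": 0}, {"x": 0.005, "y": -0.001, "z": -0.007, "roll": 0, "fingers": 0}]}}

```text
clock: 24.52
eef_pos: [0.4121, 0.0435, 0.1942]
tool_rot: [0.529, 0.544, -0.431, 0.488]
ft_force: [0.0, -0.2, -0.9]
grip_width: 0.0202
```

```bash
python3 hang.py .03 .016 2
```

```text
t 24.52 p [0.4121, 0.0435, 0.1942] q [-0.009, 0.062, -0.318, 1.154, 0.156, 1.494] F [0.0, -0.2, -0.9] M [-0.17, 0.04, 0.04] w 0.0202
tool axes cols x [ 0.037  0.155 -0.987] y [0.997 0.068 0.048] z [ 0.074 -0.986 -0.152]
collar [0.4121 0.0385 0.1665] along -44.9 lat 0.0 h 16.5 model d [ 0.031  0.021 -0.999]
[{"x": 0.0014, "y": 0.0037, "z": -0.0064, "roll": 0.0, "fingers": 0}, {"x": 0.0014, "y": 0.0037, "z": -0.0064, "roll": 0.0, "fingers": 0}]
```

{"api": "arm_command", "payload": {"motion": [{"x": 0.002, "y": 0.006, "z": -0.011, "roll": 0, "fingers": 0}, {"x": 0.002, "y": 0.006, "z": -0.011, "roll": 0, "fingers": 0}]}}

```text
clock: 24.68
eef_pos: [0.4219, 0.0668, 0.194]
tool_rot: [0.53, 0.543, -0.432, 0.487]
ft_force: [-0.5, -0.2, -0.9]
grip_width: 0.0205
```

```bash
python3 hang.py .0 .016 2; python3 lk2.py 16
```

```text
t 24.68 p [0.4219, 0.0668, 0.194] q [0.049, 0.081, -0.298, 1.147, 0.153, 1.555] F [-0.5, -0.2, -0.9] M [-0.15, 0.02, 0.02] w 0.0205
tool axes cols x [ 0.037  0.154 -0.987] y [0.997 0.064 0.047] z [ 0.071 -0.986 -0.151]
collar [0.4219 0.0618 0.1663] along -19.7 lat -1.2 h 16.3 model d [ 0.03   0.021 -0.999]
[{"x": 0.0016, "y": 0.0053, "z": -0.0081, "roll": 0.0, "fingers": 0}, {"x": 0.0016, "y": 0.0053, "z": -0.0081, "roll": 0.0, "fingers": 0}]
t 24.68 p [0.4219, 0.0668, 0.194] q [0.049, 0.081, -0.298, 1.147, 0.153, 1.555] F [-0.5, -0.2, -0.9] M [-0.15, 0.02, 0.02] w 0.0205
tool axes cols x [ 0.037  0.154 -0.987] y [0.997 0.064 0.047] z [ 0.071 -0.986 -0.151]
model tip [0.4266 0.0661 0.0364] d [ 0.03   0.021 -0.999]
scene 245 204 [[293.0, 425.0], [289.0, 342.0], [282.0, 209.0], [275.0, 65.0]]
top 224 176 [[281.0, 426.0], [267.0, 419.0], [245.0, 409.0], [219.0, 398.0]]
```

View pics/scene16.png

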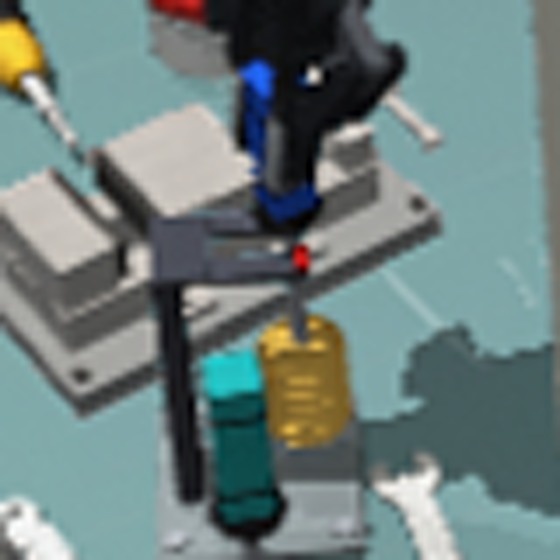

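{"api": "arm_command", "payload": {"motion": [{"x": 0.002, "y": 0.006, "z": -0.008, "roll": 0, "fingers": 0}, {"x": 0.002, "y": 0.006, "z": -0.008, "roll": 0, "fingers": 0}]}}

```text
clock: 24.95
eef_pos: [0.4317, 0.0845, 0.1927]
tool_rot: [0.529, 0.544, -0.433, 0.487]
ft_force: [-3.2, -0.6, -1.0]
grip_width: 0.0204
```

```bash
python3 hang.py .0 .002 3; python3 lk2.py 17
```

```text
t 24.95 p [0.4317, 0.0845, 0.1927] q [0.09, 0.105, -0.275, 1.143, 0.15, 1.595] F [-3.2, -0.6, -1.0] M [-0.26, 0.82, 0.08] w 0.0204
tool axes cols x [ 0.034  0.154 -0.988] y [0.997 0.065 0.045] z [ 0.071 -0.986 -0.151]
collar [0.4316 0.0795 0.1649] along 0.4 lat -0.0 h 14.9 model d [ 0.027  0.02  -0.999]
[{"x": 0.0042, "y": -0.0002, "z": 0.0008, "roll": 0.0, "fingers": 0}, {"x": 0.0042, "y": -0.0002, "z": 0.0008, "roll": 0.0, "fingers": 0}, {"x": 0.0042, "y": -0.0002, "z": 0.0008, "roll": 0.0, "fingers": 0}]
t 24.95 p [0.4317, 0.0845, 0.1927] q [0.09, 0.105, -0.275, 1.143, 0.15, 1.595] F [-3.2, -0.6, -1.0] M [-0.26, 0.82, 0.08] w 0.0204
tool axes cols x [ 0.034  0.154 -0.988] y [0.997 0.065 0.045] z [ 0.071 -0.986 -0.151]
model tip [0.436  0.0837 0.035 ] d [ 0.027  0.02  -0.999]
scene 239 204 [[289.0, 429.0], [284.0, 346.0], [275.0, 213.0], [265.0, 69.0]]
top 218 172 [[278.0, 429.0], [263.0, 422.0], [237.0, 409.0], [208.0, 395.0]]
```

View pics/scene17.png

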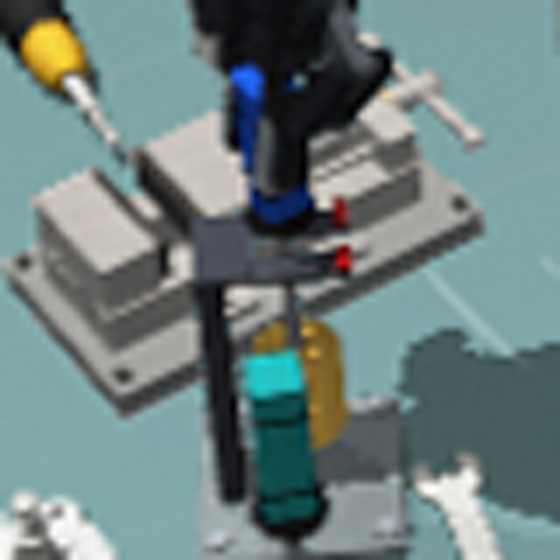

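{"api": "arm_command", "payload": {"motion": [{"x": 0.004, "y": -0.002, "z": 0, "roll": 0, "fingers": 0}, {"x": 0.004, "y": -0.001, "z": 0.001, "roll": 0, "fingers": 0}]}}

```text
clock: 25.22
eef_pos: [0.4307, 0.0859, 0.1845]
tool_rot: [0.529, 0.544, -0.431, 0.488]
ft_force: [0.2, -0.0, -0.8]
grip_width: 0.0202
```

{"api": "arm_command", "payload": {"motion": [{"x": 0.003, "y": -0.0005, "z": 0.001, "roll": 0, "fingers": 0}]}}

```text
clock: 25.3
eef_pos: [0.4304, 0.0851, 0.1809]
tool_rot: [0.529, 0.544, -0.431, 0.488]
ft_force: [-0.4, 1.0, -1.5]
grip_width: 0.0202
```

```bash
python3 hang.py .0 .00 1
```

```text
t 25.3 p [0.4304, 0.0851, 0.1809] q [0.091, 0.109, -0.302, 1.108, 0.151, 1.594] F [-0.4, 1.0, -1.5] M [-0.16, 0.08, -0.01] w 0.0202
tool axes cols x [ 0.037  0.155 -0.987] y [0.997 0.068 0.048] z [ 0.075 -0.986 -0.151]
collar [0.4305 0.0802 0.1532] along 0.6 lat -1.4 h 3.2 model d [ 0.031  0.021 -0.999]
[{"x": 0.003, "y": 0.0008, "z": 0.0016, "roll": 0.0, "fingers": 0}]
```

{"api": "arm_command", "payload": {"motion": [{"x": 0.002, "y": 0, "z": 0, "roll": 0, "fingers": 0}]}}

```text
clock: 25.38
eef_pos: [0.4306, 0.0851, 0.18]
tool_rot: [0.53, 0.543, -0.431, 0.488]
ft_force: [-9.4, -4.0, 26.8]
grip_width: 0.0203
```

{"api": "arm_command", "payload": {"motion": [{"x": 0.002, "y": 0, "z": 0, "roll": 0, "fingers": 0}]}}

```text
clock: 25.47
eef_pos: [0.4305, 0.085, 0.18]
tool_rot: [0.53, 0.543, -0.431, 0.488]
ft_force: [-9.3, -3.1, 22.5]
grip_width: 0.0201
```

```bash
python3 hang.py .0 .00 1;python3 lk2.py 18
```

```text
t 25.47 p [0.4305, 0.085, 0.18] q [0.091, 0.108, -0.306, 1.103, 0.151, 1.595] F [-9.3, -3.1, 22.5] M [-0.19, 2.2, 0.32] w 0.0201
tool axes cols x [ 0.039  0.155 -0.987] y [0.997 0.066 0.05 ] z [ 0.073 -0.986 -0.152]
collar [0.4306 0.0801 0.1523] along 0.5 lat -1.3 h 2.3 model d [ 0.033  0.022 -0.999]
[{"x": 0.0021, "y": 0.0007, "z": 0.0014, "roll": 0.0, "fingers": 0}]
t 25.47 p [0.4305, 0.085, 0.18] q [0.091, 0.108, -0.306, 1.103, 0.151, 1.595] F [-9.3, -3.1, 22.5] M [-0.19, 2.2, 0.32] w 0.0201
tool axes cols x [ 0.039  0.155 -0.987] y [0.997 0.066 0.05 ] z [ 0.073 -0.986 -0.152]
model tip [0.4357 0.0845 0.0224] d [ 0.033  0.022 -0.999]
scene 239 207 [[290.0, 429.0], [285.0, 347.0], [277.0, 216.0], [268.0, 75.0]]
top 218 173 [[280.0, 426.0], [265.0, 419.0], [240.0, 408.0], [212.0, 396.0]]
```

View pics/scene18.png

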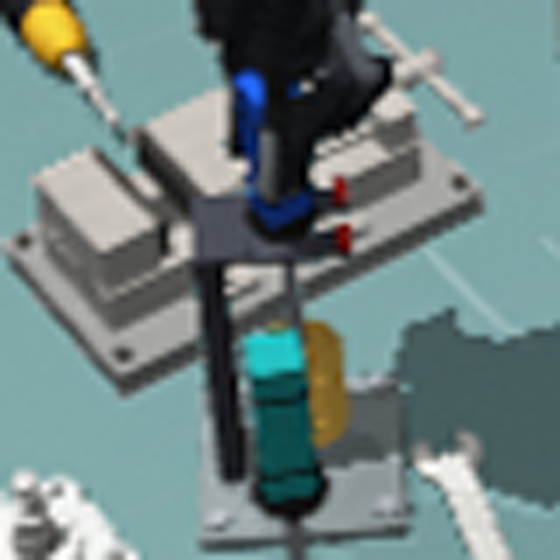

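{"api": "arm_command", "payload": {"motion": [{"x": -0.001, "y": 0, "z": 0, "roll": 0, "fingers": 0}]}}

```text
clock: 25.65
eef_pos: [0.4305, 0.0845, 0.1818]
tool_rot: [0.531, 0.542, -0.431, 0.489]
ft_force: [0.2, 0.4, -1.2]
grip_width: 0.0203
```

{"api": "arm_command", "payload": {"motion": [{"x": 0, "y": 0, "z": 0, "roll": 0, "fingers": 0.3}, {"x": 0, "y": 0, "z": 0, "roll": 0, "fingers": 0.4}, {"x": 0, "y": 0, "z": 0, "roll": 0, "fingers": 0.6}]}}

```text
clock: 25.9
eef_pos: [0.4315, 0.0836, 0.1825]
tool_rot: [0.532, 0.541, -0.43, 0.489]
ft_force: [-0.2, 0.1, -0.6]
grip_width: 0.0446
```

```bash
python3 hang.py .0 .00 1;python3 lk2.py 19
```

```text
t 25.9 p [0.4315, 0.0836, 0.1825] q [0.087, 0.104, -0.304, 1.104, 0.151, 1.594] F [-0.2, 0.1, -0.6] M [-0.2, 0.02, 0.0] w 0.0446
tool axes cols x [ 0.045  0.155 -0.987] y [0.996 0.064 0.055] z [ 0.072 -0.986 -0.151]
collar [0.4317 0.0786 0.1547] along -0.3 lat 0.4 h 4.7 model d [ 0.038  0.021 -0.999]
[{"x": 0.0047, "y": -0.0005, "z": 0.0002, "roll": 0.0, "fingers": 0}]
t 25.9 p [0.4315, 0.0836, 0.1825] q [0.087, 0.104, -0.304, 1.104, 0.151, 1.594] F [-0.2, 0.1, -0.6] M [-0.2, 0.02, 0.0] w 0.0446
tool axes cols x [ 0.045  0.155 -0.987] y [0.996 0.064 0.055] z [ 0.072 -0.986 -0.151]
model tip [0.4375 0.0829 0.0248] d [ 0.038  0.021 -0.999]
scene 239 206 [[291.0, 428.0], [286.0, 346.0], [278.0, 216.0], [270.0, 75.0]]
top 218 172 [[283.0, 428.0], [268.0, 422.0], [244.0, 412.0], [216.0, 400.0]]
```

View pics/scene19.png

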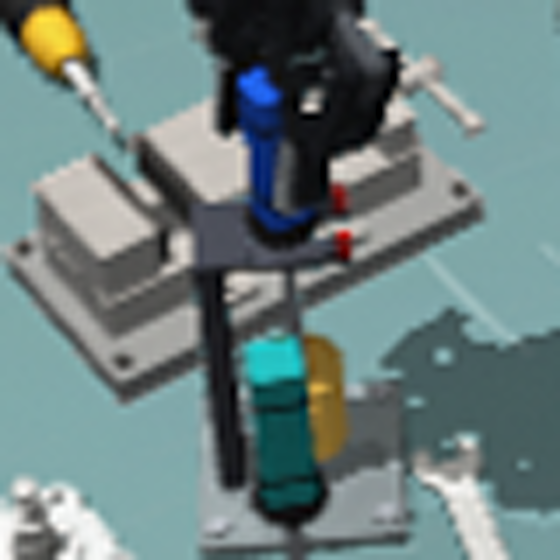

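{"api": "arm_command", "payload": {"motion": [{"x": 0, "y": 0, "z": 0, "roll": 0, "fingers": 1}, {"x": 0, "y": 0, "z": 0, "roll": 0, "fingers": 1}, {"x": 0, "y": 0, "z": 0, "roll": 0, "fingers": 1}]}}

```text
clock: 26.25
eef_pos: [0.4312, 0.0836, 0.1816]
tool_rot: [0.532, 0.541, -0.431, 0.489]
ft_force: [0.2, 0.8, -0.2]
grip_width: 0.0842
```

```bash
python3 lk2.py 20
```

```text
t 26.25 p [0.4312, 0.0836, 0.1816] q [0.088, 0.105, -0.305, 1.103, 0.151, 1.594] F [0.2, 0.8, -0.2] M [-0.09, 0.01, 0.01] w 0.0842
tool axes cols x [ 0.043  0.154 -0.987] y [0.997 0.064 0.053] z [ 0.072 -0.986 -0.151]
model tip [0.4369 0.0829 0.0239] d [ 0.036  0.021 -0.999]
scene 239 207 [[292.0, 423.0], [287.0, 341.0], [279.0, 211.0], [270.0, 70.0]]
top 218 172 [[284.0, 429.0], [269.0, 423.0], [244.0, 413.0], [216.0, 401.0]]
```

View pics/scene20.png

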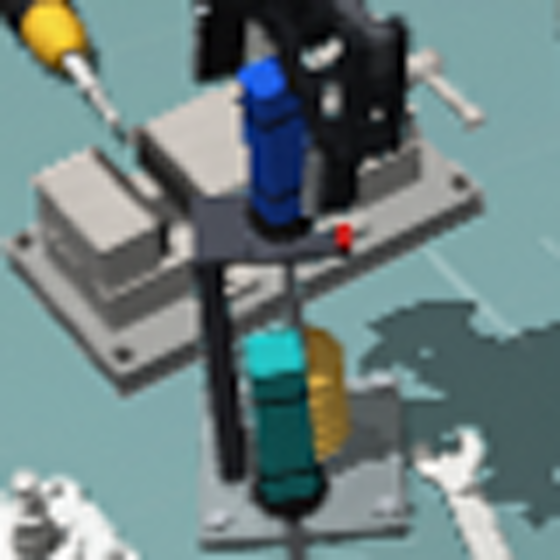

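{"api": "arm_command", "payload": {"motion": [{"x": -0.015, "y": 0.001, "z": -0.002, "roll": 0, "fingers": 1}, {"x": -0.025, "y": 0.001, "z": -0.004, "roll": 0, "fingers": 1}, {"x": -0.03, "y": 0.001, "z": -0.0045, "roll": 0, "fingers": 1}, {"x": -0.03, "y": 0.001, "z": -0.0045, "roll": 0, "fingers": 1}, {"x": -0.03, "y": 0.001, "z": -0.0045, "roll": 0, "fingers": 1}, {"x": -0.03, "y": 0, "z": 0, "roll": 0, "fingers": 1}, {"x": -0.01, "y": 0, "z": 0.03, "roll": 0, "fingers": 1}, {"x": 0, "y": 0, "z": 0.04, "roll": 0, "fingers": 1}, {"x": 0, "y": 0, "z": 0.04, "roll": 0, "fingers": 1}, {"x": 0, "y": 0, "z": 0.04, "roll": 0, "fingers": 1}, {"x": 0, "y": 0, "z": 0.04, "roll": 0, "fingers": 1}, {"x": 0, "y": 0, "z": 0.03, "roll": 0, "fingers": 1}]}}

```text
clock: 27.35
eef_pos: [0.4451, -0.1427, 0.3285]
tool_rot: [0.527, 0.544, -0.425, 0.495]
ft_force: [0.6, 0.7, 1.7]
grip_width: 0.0855
```

Run:
```python
from h import *
st()
from workcell import camera
for n in("scene","top"):
    c=camera(n);pickle.dump(c,open(n+'21.pkl','wb'));cv2.imwrite(f'pics/{n}21full.png',c['frame'][:,:,::-1])
a=load('scene','21')['frame'][190:300,240:340,::-1];b=load('scene')['frame'][190:300,240:340,::-1]
d=load('top','21')['frame'][205:265,220:295,::-1];e=load('top')['frame'][205:265,220:295,::-1]
r=lambda x,k:cv2.resize(x,None,fx=k,fy=k,interpolation=cv2.INTER_CUBIC)
cv2.imwrite('pics/cmp_s.png',np.hstack([r(b,3.9),r(a,3.9)]));cv2.imwrite('pics/cmp_t.png',np.hstack([r(e,5.2),r(d,5.2)]))
```

```text
t 27.35 p [0.4451, -0.1427, 0.3285] q [-0.414, 0.166, 0.151, 1.576, 0.16, 1.069] F [0.6, 0.7, 1.7] M [-0.11, -0.02, 0.01] w 0.0855
tool axes cols x [ 0.046  0.153 -0.987] y [0.995 0.082 0.059] z [ 0.09  -0.985 -0.149]
```

View pics/cmp_s.png

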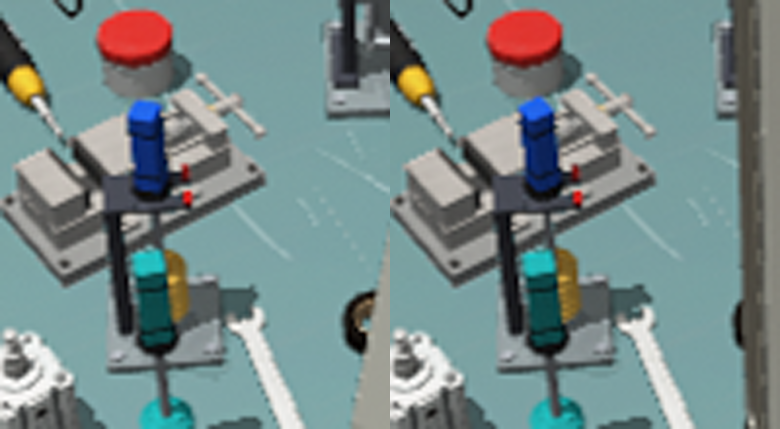

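View pics/cmp_t.png

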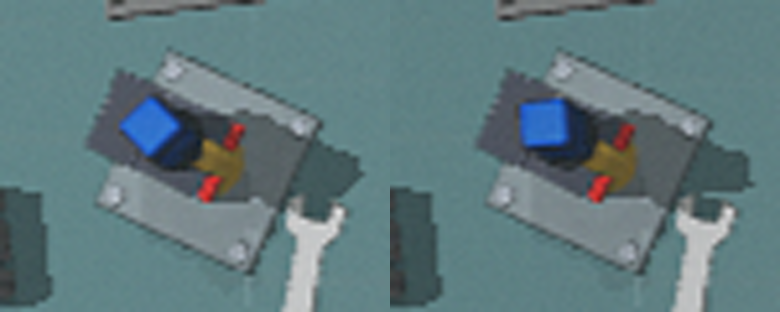

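View pics/top21full.png

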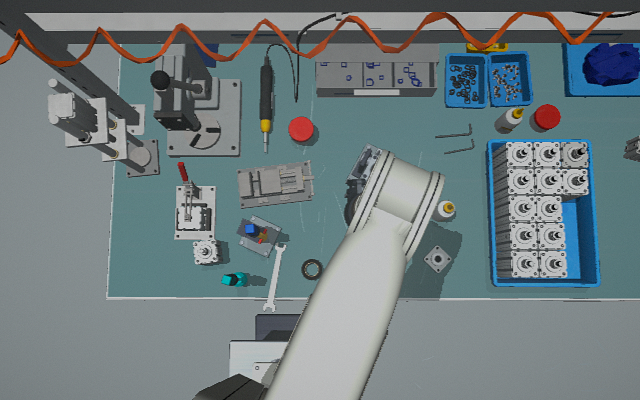

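{"api": "arm_command", "payload": {"motion": [{"x": 0, "y": 0, "z": 0, "roll": 0, "fingers": 1}, {"x": 0, "y": 0, "z": 0, "roll": 0, "fingers": 1}, {"x": 0, "y": 0, "z": 0, "roll": 0, "fingers": 1}]}}

```text
clock: 27.7
eef_pos: [0.4449, -0.1438, 0.3268]
tool_rot: [0.529, 0.544, -0.427, 0.492]
ft_force: [-0.3, -0.2, 0.4]
grip_width: 0.0855
```

Run:
```python
from h import *
a=load('top')['frame'].astype(int)
for k,(u,v,w,h) in(('13',(335,135,80,35)),('21',(220,205,75,60)),('21',(420,190,180,100)),('14',(340,200,110,80))):
    b=load('top',k)['frame'].astype(int);d=np.abs(a-b).max(2)[v:v+h,u:u+w];print(k,(u,v),'frac>40',(d>40).mean().round(3))
st()
from workcell import job_done
print(job_done())
```

```text
13 (335, 135) frac>40 0.0
21 (220, 205) frac>40 0.012
21 (420, 190) frac>40 0.135
14 (340, 200) frac>40 0.26
t 27.7 p [0.4449, -0.1438, 0.3268] q [-0.416, 0.169, 0.15, 1.576, 0.16, 1.074] F [-0.3, -0.2, 0.4] M [-0.19, 0.04, -0.02] w 0.0855
tool axes cols x [ 0.043  0.155 -0.987] y [0.996 0.075 0.055] z [ 0.082 -0.985 -0.151]
the job is handed in; nothing more can be done
None
```

The brush has scrubbed the bore and is hanging in its fork again. I handed the job in at 27.7 s.

**How it went:**
- **Tilt:** The moves offer no tilt command. I tilted the tool to the bore angle by driving the arm against its reach limit, and straightened it again against the last joint's limit.
- **Scrub:** I pushed to the bottom, drew back until the tip was about 55 mm above the floor, pushed to the bottom again and drew out. The floor contacts pressed back with about 36–43 N.
- **Hang:** I slid the shaft into the slot, lowered the brush until the collar pressed on the fork at about 25 N, eased off and let go.

**Last checks:**
- **Brush:** The before and after pictures show it hanging straight. The collar is in the seat behind the lips and the handle top is within about 2 mm of where it started. The handle is turned about its own axis compared with the start, and the gripper is well clear with no force on it.
- **Barrel:** After the brush was drawn out, the barrel's picture matched the one from the start, with no pixels changed.
- **Bystanders:** The ones the camera could see look unmoved. The piston rod and one end cap were under the arm in the final picture, so I could not check them again. My numeric picture comparison was no use there: it flagged 13–26% changed pixels, but only because the arm and its shadow were in view.
- **Joint limits:** The last joint sat at its limit while tilting. It once read 3.14162 rad against the stated 3.14, which I take to be π plus sensor noise.
- **Brush estimate:** My early estimates of how the brush sat in the grip were up to about 6 mm off. I corrected them from the top camera before going into the bore.

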